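Load the lens wash rail

ROBOT

A 6-joint arm with a two-finger parallel gripper is mounted at the origin on the work surface. World frame = base frame: x ahead of the robot, y to its left, z up, the work surface at z = 0. Lengths are in mm, angles in rad, forces in N, time in s.
With the tool pointing down it reaches from about 400 to 925 mm from the base axis. Payload 12.5 kg.
Tool frame: the origin (TCP) lies on the mounting face of the last link; the fingertips stand 190 mm ahead of it and the grasp point (between the pads) lies 171 mm ahead of it (env.grasp_offset is the distance from the TCP to the grasp point, in mm); z points along the fingers, y is the direction in which the jaws open and shut (so a half turn about z gives the same grasp; the last joint's range is limited). The gripper opens to 95 mm and grips with 3 to 60 N. Pads are 20 mm wide; open, the fingers measure 119 mm over their backs; the gripper's body (75 mm by 180 mm) begins 59 mm behind the grasp point.
Start: joints at [1.089, 0.491, 1.559, -0, 1.092, -0.106], TCP at [229.362, 581.393, 404.761] pointing down, gripper open.
Joint ranges: [-3.1, 3.1], [-0.84, 2.19], [0.05, 2.79], [-1.13, 4.28], [0.06, 2.93], [-2.69, 2.69]. Speed limits (rad/s): [2.22, 2.22, 2.79, 3.14, 3.14, 3.14].

INTERFACE

Orientations are given as [roll, pitch, yaw] about the fixed x, y, z axes, in that order (R = Rz(yaw) Ry(pitch) Rx(roll)).
In Python, from cell import env, viewer gives the robot as it stands.
- The arm moves only by the tool play_rows, never from a script. Its argument "increments" is a list of rows, each an object of numbers: "dx", "dy", "dz": the shift along the tool's x, y, z in mm; "rx", "ry", "rz": the turn, a rotation vector about the tool's x, y, z in units of 6 degrees (1.0 is 6 degrees). A call has 1 to 8 rows; each row is the pose to reach, as a shift and turn from the pose measured when the call began, along the tool's axes at that moment; what a row does not reach only later rows make up. A row lasts 1/12 s, in which the tool goes at most 41.7 mm and 7.16 degrees, less where a joint would pass 70% of its speed; a pose out of reach is approached as far as the arm can. A call with a gripper value outside its range is refused whole. "fingers" is the opening, from 0 (shut) to 1 (fully open), set as the call begins (left out, the last holds). The fingers move at their own pace and stop on an object; the grip force is fixed at half the most. Time passes only in rows, so rows that repeat a pose let the fingers close. It gives the time, the measured TCP pose, the force and the opening at its end, in the units of the state.
- env.state(): the state, without advancing time (a new reading comes with each control period).
- viewer.read_camera(name): name is "side" or "top"; returns a dict with "image" (400x640x3 uint8, red, green, blue), "fx", "fy", "cx", "cy" (pixels), "k1" (the pictures are not rectified: a ray, as slopes to the right and down, at radius r is drawn at 1 + k1 r^2 times it, then the intrinsics apply), "rvec" (rotation vector, rad) and "tvec" (3), from world to camera coordinates, as OpenCV has them. Camera axes: x right, y down, z forward; pixel columns grow to the right and rows downward; lengths in mm; the calibration is good to about 2 mm. A picture is of the moment at which its call begins. There is no depth.
- env.job_done(): hands the job in, once; it reports no verdict.
The state is a dict: "t": time; "joints": joint angles; "qvel": joint speeds; "tau": joint torques, N m; "eef_pos": TCP position; "tcp_rot": TCP orientation; "ft_force": force on the tool from outside, world axes, zero at the start; "moment": the same for the moment, N m; "opening": opening from 0.0 (shut) to 1.0 (fully open).
Only numpy, scipy, OpenCV 4.12 (cv2) and the standard library are available. Lean on these libraries where they do the work, as an engineer would, in place of code of your own. Each camera call takes 0.05 s, during which the arm holds its last target.

TASK

First hang every carrier on the table over the wash rail, astride the bar with its flat top up and level. Then, from the blue bin, set one glass lens blank flat between the pins on top of each hung carrier, large blanks on the wide carriers and small blanks on the narrow ones. Leave spare blanks and the other parts in the bin, and do not disturb the tools and containers on the table.

Things in the scene. Friction and masses are not known exactly. Their poses are not given: they have to be found in the camera images.
- wide_carrier_a: Wide carrier (may be absent): white inverted-U channel on two long feet, 56 wide (x), 76 long (y), 100 mm high. 10 mm legs, 36 mm slot along y, open below; an inner upside-down V centres it on the bar, whose axis then lies 72 mm above the origin. Flat top with four 6 mm pins, 10 high, at x +-25, y +-31 mm round a large (66 mm) blank. Origin: centre underneath, z up.
- wide_carrier_b: Wide carrier (may be absent): white inverted-U channel on two long feet, 56 wide (x), 76 long (y), 100 mm high. 10 mm legs, 36 mm slot along y, open below; an inner upside-down V centres it on the bar, whose axis then lies 72 mm above the origin. Flat top with four 6 mm pins, 10 high, at x +-25, y +-31 mm round a large (66 mm) blank. Origin: centre underneath, z up.
- narrow_carrier_a: Narrow carrier (may be absent): white inverted-U channel on two long feet, 56 wide (x), 60 long (y), 100 mm high. 10 mm legs, 36 mm slot along y, open below; an inner upside-down V centres it on the bar, whose axis then lies 72 mm above the origin. Flat top with four 6 mm pins, 10 high, at x +-22, y +-23.3 mm round a small (50 mm) blank. Origin: centre underneath, z up.
- narrow_carrier_b: Narrow carrier (may be absent): white inverted-U channel on two long feet, 56 wide (x), 60 long (y), 100 mm high. 10 mm legs, 36 mm slot along y, open below; an inner upside-down V centres it on the bar, whose axis then lies 72 mm above the origin. Flat top with four 6 mm pins, 10 high, at x +-22, y +-23.3 mm round a small (50 mm) blank. Origin: centre underneath, z up.
- large_blank_a: Large lens blank: disc of green glass, diameter 66 mm, flat underneath, edge 12 mm high, shallow dome to 18 mm at the middle. Origin: centre of the underside, z up. Starts in the bin.
- large_blank_b: Large lens blank: disc of green glass, diameter 66 mm, flat underneath, edge 12 mm high, shallow dome to 18 mm at the middle. Origin: centre of the underside, z up. Starts in the bin.
- small_blank_a: Small lens blank: disc of green glass, diameter 50 mm, flat underneath, edge 12 mm high, shallow dome to 18 mm at the middle. Origin: centre of the underside, z up. Starts in the bin.
- small_blank_b: Small lens blank: disc of green glass, diameter 50 mm, flat underneath, edge 12 mm high, shallow dome to 18 mm at the middle. Origin: centre of the underside, z up. Starts in the bin.
- bin: Blue plastic bin, fixed, 330 mm (its x) by 250 mm (its y), 65 mm high, walls and floor 6 mm. Origin: centre underneath.
- rail_mid (a point): Middle of the axis of the wash rail: a round steel bar 22 mm thick, 400 mm long, along this point's y, fixed level 160 mm above the table between two end posts (24 mm by 14 mm at y = +-205 mm, rising 30 mm above the bar's axis). x points across the bar, z up.
- steel_ring: Steel ring, 62 mm outside, 42 mm hole, 14 mm high; clutter in the bin. Origin underneath.
- chuck: Black chuck block 58 x 34 x 16 mm with a 22 mm aluminium stub on top, 28 mm high in all; clutter in the bin. Origin underneath.
- brush: Brush 160 mm long lying on the table; a bystander, not part of the work.
- screwdriver: Screwdriver 170 mm long lying on the table; a bystander, not part of the work.
- cleaner: White cleaner bottle, 60 mm thick, 150 mm high; a bystander, not part of the work.
- caliper: Steel caliper 150 mm long lying on the table; a bystander, not part of the work.
- cup: Grey plastic cup 76 mm wide, 90 mm high; a bystander, not part of the work.
There are look-alikes about, which are no part of the job. What is shaped like the large_blank_a but brown or orange is not meant.

How it is judged (in metres and radians):
On the way:
1. all carriers hang on the rail while all the blanks are still in the bin (x of wide_carrier_a in the frame of rail_mid between -0.015 and 0.015 m and y of wide_carrier_a in the frame of rail_mid between -0.175 and 0.175 m and z of wide_carrier_a in the frame of rail_mid between -0.078 and -0.064 m and angle between each of wide_carrier_a, wide_carrier_b, narrow_carrier_a, narrow_carrier_b's own z axis and vertical below 0.2 rad and angle between the y axis of each of wide_carrier_a, wide_carrier_b, narrow_carrier_a, narrow_carrier_b and the y axis of rail_mid, either way round below 0.3 rad and linear speed of each of wide_carrier_a, wide_carrier_b, narrow_carrier_a, narrow_carrier_b below 0.05 m/s and x of wide_carrier_b in the frame of rail_mid between -0.015 and 0.015 m and y of wide_carrier_b in the frame of rail_mid between -0.175 and 0.175 m and z of wide_carrier_b in the frame of rail_mid between -0.078 and -0.064 m and x of narrow_carrier_a in the frame of rail_mid between -0.015 and 0.015 m and y of narrow_carrier_a in the frame of rail_mid between -0.175 and 0.175 m and z of narrow_carrier_a in the frame of rail_mid between -0.078 and -0.064 m and x of narrow_carrier_b in the frame of rail_mid between -0.015 and 0.015 m and y of narrow_carrier_b in the frame of rail_mid between -0.175 and 0.175 m and z of narrow_carrier_b in the frame of rail_mid between -0.078 and -0.064 m and x of large_blank_a in the frame of bin between -0.165 and 0.165 m and y of large_blank_a in the frame of bin between -0.125 and 0.125 m and z of each of large_blank_a, large_blank_b, small_blank_a, small_blank_b in the frame of bin below 0.06 m and x of large_blank_b in the frame of bin between -0.165 and 0.165 m and y of large_blank_b in the frame of bin between -0.125 and 0.125 m and x of small_blank_a in the frame of bin between -0.165 and 0.165 m and y of small_blank_a in the frame of bin between -0.125 and 0.125 m and x of small_blank_b in the frame of bin between -0.165 and 0.165 m and y of small_blank_b in the frame of bin between -0.125 and 0.125 m), for 0.3 s.
At the end, for the whole second after the job is handed in: Every carrier present hangs astride the rail between the posts, seated within 8 mm in height and upright within 0.2 rad; on each lies a blank of its size, flat (0.1 rad), within 12 mm of the middle along each side; spare blanks, the ring and the chuck are in the bin; all at rest (x of wide_carrier_a in the frame of rail_mid between -0.015 and 0.015 m and y of wide_carrier_a in the frame of rail_mid between -0.175 and 0.175 m and z of wide_carrier_a in the frame of rail_mid between -0.078 and -0.064 m and angle between each of wide_carrier_a, wide_carrier_b, narrow_carrier_a, narrow_carrier_b's own z axis and vertical below 0.2 rad and angle between the y axis of each of wide_carrier_a, wide_carrier_b, narrow_carrier_a, narrow_carrier_b and the y axis of rail_mid, either way round below 0.3 rad and linear speed of each of wide_carrier_a, wide_carrier_b, narrow_carrier_a, narrow_carrier_b below 0.05 m/s and x of wide_carrier_b in the frame of rail_mid between -0.015 and 0.015 m and y of wide_carrier_b in the frame of rail_mid between -0.175 and 0.175 m and z of wide_carrier_b in the frame of rail_mid between -0.078 and -0.064 m and x of narrow_carrier_a in the frame of rail_mid between -0.015 and 0.015 m and y of narrow_carrier_a in the frame of rail_mid between -0.175 and 0.175 m and z of narrow_carrier_a in the frame of rail_mid between -0.078 and -0.064 m and x of narrow_carrier_b in the frame of rail_mid between -0.015 and 0.015 m and y of narrow_carrier_b in the frame of rail_mid between -0.175 and 0.175 m and z of narrow_carrier_b in the frame of rail_mid between -0.078 and -0.064 m and ((x of large_blank_a in the frame of wide_carrier_a between -0.012 and 0.012 m and y of large_blank_a in the frame of wide_carrier_a between -0.012 and 0.012 m and z of large_blank_a in the frame of wide_carrier_a between 0.096 and 0.104 m and angle between the z axis of large_blank_a and the z axis of wide_carrier_a, either way round below 0.1 rad and linear speed of large_blank_a below 0.03 m/s) or (x of large_blank_b in the frame of wide_carrier_a between -0.012 and 0.012 m and y of large_blank_b in the frame of wide_carrier_a between -0.012 and 0.012 m and z of large_blank_b in the frame of wide_carrier_a between 0.096 and 0.104 m and angle between the z axis of large_blank_b and the z axis of wide_carrier_a, either way round below 0.1 rad and linear speed of large_blank_b below 0.03 m/s)) and ((x of large_blank_a in the frame of wide_carrier_b between -0.012 and 0.012 m and y of large_blank_a in the frame of wide_carrier_b between -0.012 and 0.012 m and z of large_blank_a in the frame of wide_carrier_b between 0.096 and 0.104 m and angle between the z axis of large_blank_a and the z axis of wide_carrier_b, either way round below 0.1 rad and linear speed of large_blank_a below 0.03 m/s) or (x of large_blank_b in the frame of wide_carrier_b between -0.012 and 0.012 m and y of large_blank_b in the frame of wide_carrier_b between -0.012 and 0.012 m and z of large_blank_b in the frame of wide_carrier_b between 0.096 and 0.104 m and angle between the z axis of large_blank_b and the z axis of wide_carrier_b, either way round below 0.1 rad and linear speed of large_blank_b below 0.03 m/s)) and ((x of large_blank_a in the frame of bin between -0.165 and 0.165 m and y of large_blank_a in the frame of bin between -0.125 and 0.125 m and z of large_blank_a in the frame of bin below 0.06 m) or (x of large_blank_a in the frame of wide_carrier_a between -0.012 and 0.012 m and y of large_blank_a in the frame of wide_carrier_a between -0.012 and 0.012 m and z of large_blank_a in the frame of wide_carrier_a between 0.096 and 0.104 m and angle between the z axis of large_blank_a and the z axis of wide_carrier_a, either way round below 0.1 rad and linear speed of large_blank_a below 0.03 m/s) or (x of large_blank_a in the frame of wide_carrier_b between -0.012 and 0.012 m and y of large_blank_a in the frame of wide_carrier_b between -0.012 and 0.012 m and z of large_blank_a in the frame of wide_carrier_b between 0.096 and 0.104 m and angle between the z axis of large_blank_a and the z axis of wide_carrier_b, either way round below 0.1 rad and linear speed of large_blank_a below 0.03 m/s)) and ((x of large_blank_b in the frame of bin between -0.165 and 0.165 m and y of large_blank_b in the frame of bin between -0.125 and 0.125 m and z of large_blank_b in the frame of bin below 0.06 m) or (x of large_blank_b in the frame of wide_carrier_a between -0.012 and 0.012 m and y of large_blank_b in the frame of wide_carrier_a between -0.012 and 0.012 m and z of large_blank_b in the frame of wide_carrier_a between 0.096 and 0.104 m and angle between the z axis of large_blank_b and the z axis of wide_carrier_a, either way round below 0.1 rad and linear speed of large_blank_b below 0.03 m/s) or (x of large_blank_b in the frame of wide_carrier_b between -0.012 and 0.012 m and y of large_blank_b in the frame of wide_carrier_b between -0.012 and 0.012 m and z of large_blank_b in the frame of wide_carrier_b between 0.096 and 0.104 m and angle between the z axis of large_blank_b and the z axis of wide_carrier_b, either way round below 0.1 rad and linear speed of large_blank_b below 0.03 m/s)) and ((x of small_blank_a in the frame of narrow_carrier_a between -0.012 and 0.012 m and y of small_blank_a in the frame of narrow_carrier_a between -0.012 and 0.012 m and z of small_blank_a in the frame of narrow_carrier_a between 0.096 and 0.104 m and angle between the z axis of small_blank_a and the z axis of narrow_carrier_a, either way round below 0.1 rad and linear speed of small_blank_a below 0.03 m/s) or (x of small_blank_b in the frame of narrow_carrier_a between -0.012 and 0.012 m and y of small_blank_b in the frame of narrow_carrier_a between -0.012 and 0.012 m and z of small_blank_b in the frame of narrow_carrier_a between 0.096 and 0.104 m and angle between the z axis of small_blank_b and the z axis of narrow_carrier_a, either way round below 0.1 rad and linear speed of small_blank_b below 0.03 m/s)) and ((x of small_blank_a in the frame of narrow_carrier_b between -0.012 and 0.012 m and y of small_blank_a in the frame of narrow_carrier_b between -0.012 and 0.012 m and z of small_blank_a in the frame of narrow_carrier_b between 0.096 and 0.104 m and angle between the z axis of small_blank_a and the z axis of narrow_carrier_b, either way round below 0.1 rad and linear speed of small_blank_a below 0.03 m/s) or (x of small_blank_b in the frame of narrow_carrier_b between -0.012 and 0.012 m and y of small_blank_b in the frame of narrow_carrier_b between -0.012 and 0.012 m and z of small_blank_b in the frame of narrow_carrier_b between 0.096 and 0.104 m and angle between the z axis of small_blank_b and the z axis of narrow_carrier_b, either way round below 0.1 rad and linear speed of small_blank_b below 0.03 m/s)) and ((x of small_blank_a in the frame of bin between -0.165 and 0.165 m and y of small_blank_a in the frame of bin between -0.125 and 0.125 m and z of small_blank_a in the frame of bin below 0.06 m) or (x of small_blank_a in the frame of narrow_carrier_a between -0.012 and 0.012 m and y of small_blank_a in the frame of narrow_carrier_a between -0.012 and 0.012 m and z of small_blank_a in the frame of narrow_carrier_a between 0.096 and 0.104 m and angle between the z axis of small_blank_a and the z axis of narrow_carrier_a, either way round below 0.1 rad and linear speed of small_blank_a below 0.03 m/s) or (x of small_blank_a in the frame of narrow_carrier_b between -0.012 and 0.012 m and y of small_blank_a in the frame of narrow_carrier_b between -0.012 and 0.012 m and z of small_blank_a in the frame of narrow_carrier_b between 0.096 and 0.104 m and angle between the z axis of small_blank_a and the z axis of narrow_carrier_b, either way round below 0.1 rad and linear speed of small_blank_a below 0.03 m/s)) and ((x of small_blank_b in the frame of bin between -0.165 and 0.165 m and y of small_blank_b in the frame of bin between -0.125 and 0.125 m and z of small_blank_b in the frame of bin below 0.06 m) or (x of small_blank_b in the frame of narrow_carrier_a between -0.012 and 0.012 m and y of small_blank_b in the frame of narrow_carrier_a between -0.012 and 0.012 m and z of small_blank_b in the frame of narrow_carrier_a between 0.096 and 0.104 m and angle between the z axis of small_blank_b and the z axis of narrow_carrier_a, either way round below 0.1 rad and linear speed of small_blank_b below 0.03 m/s) or (x of small_blank_b in the frame of narrow_carrier_b between -0.012 and 0.012 m and y of small_blank_b in the frame of narrow_carrier_b between -0.012 and 0.012 m and z of small_blank_b in the frame of narrow_carrier_b between 0.096 and 0.104 m and angle between the z axis of small_blank_b and the z axis of narrow_carrier_b, either way round below 0.1 rad and linear speed of small_blank_b below 0.03 m/s)) and x of steel_ring in the frame of bin between -0.165 and 0.165 m and y of steel_ring in the frame of bin between -0.125 and 0.125 m and z of each of steel_ring, chuck in the frame of bin below 0.06 m and x of chuck in the frame of bin between -0.165 and 0.165 m and y of chuck in the frame of bin between -0.125 and 0.125 m); the robot touches nothing.
It fails at once if a bystander is pushed more than 40 mm (distance of any of brush, screwdriver, cleaner, caliper, cup from where it was at the start of the episode above 0.04 m).
Of wide_carrier_a, wide_carrier_b, narrow_carrier_a, narrow_carrier_b only 3 to 4 are there at a start; the rules pass over those that are not, and their reading is None.
At some moment in a run one of wide_carrier_a, wide_carrier_b, narrow_carrier_a, narrow_carrier_b may be knocked a few centimetres aside while the robot is not near it.
It also fails if it takes over 208 s, if anything falls off the work surface, if the arm or the gripper's body presses on something with over 40 N, if the wrist force passes 120 N, or if a joint passes its speed limit or range.

## Working session

There is one attempt and no reset: what is moved stays moved. The work goes in short steps, Python scripts to look and compute and a tool call to move; the robot and the scene stay as the last step left them, time stands still between calls to the robot, and variables do not carry over. Pictures are saved under pics/ and viewed, and the job is handed in when it is done.

Besides the shell and the picture viewer there is one more tool, called after ">>>" as name([rows], argument=value, ...), one row to a line, values as JSON. play_rows: Moves the arm, as the interface text tells. Its arguments: {"type":"object","properties":{"increments":{"type":"array","items":{"type":"object","properties":{"dx":{"type":"number"},"dy":{"type":"number"},"dz":{"type":"number"},"rx":{"type":"number"},"ry":{"type":"number"},"rz":{"type":"number"}}}},"fingers":{"type":"number"}},"required":["increments"]}

```bash
ls; mkdir -p pics; cat > h.py <<'E'
import numpy as np, cv2
from cell import env, viewer
def shot(name,tag):
    c=viewer.read_camera(name); cv2.imwrite(f'pics/{tag}.png',c['image'][:,:,::-1]); np.save(f'pics/{tag}.npy',c,allow_pickle=True); return c
def load(tag): return np.load(f'pics/{tag}.npy',allow_pickle=True).item()
def ray(c,u,v):
    x=(u-c['cx'])/c['fx']; y=(v-c['cy'])/c['fy']; a,b=x,y
    for _ in range(30):
        s=1+c['k1']*(a*a+b*b); a,b=x/s,y/s
    R=cv2.Rodrigues(np.array(c['rvec'],float))[0]; t=np.array(c['tvec'],float).ravel()
    return -R.T@t, R.T@np.array([a,b,1.])
def onz(c,u,v,z):
    o,d=ray(c,u,v); return o+d*(z-o[2])/d[2]
def proj(c,P):
    R=cv2.Rodrigues(np.array(c['rvec'],float))[0]; t=np.array(c['tvec'],float).ravel()
    p=R@np.array(P,float)+t; a,b=p[0]/p[2],p[1]/p[2]; s=1+c['k1']*(a*a+b*b)
    return np.array([c['fx']*a*s+c['cx'],c['fy']*b*s+c['cy']])
E
python3 - <<'E'
from h import *
for n in('side','top'):
    c=shot(n,n+'0'); print(n,{k:v for k,v in c.items() if k!='image'}); print(ray(c,320,200))
print(env.state(), env.grasp_offset)
E
```

```text
pics
side {'fx': 451.6625609960937, 'fy': 451.6625609960937, 'cx': 310.21713504523234, 'cy': 207.61252179237272, 'k1': -0.11174332799188637, 'rvec': array([ 2.1001335 , -0.87273699,  0.39276368]), 'tvec': array([-365.23379423,  333.09616341,  835.69598141])}
(array([ -40.47867678, -585.04506092,  773.83480492]), array([ 0.56194046,  0.55824141, -0.61101782]))
top {'fx': 397.36607808546984, 'fy': 397.36607808546984, 'cx': 322.4944563954714, 'cy': 196.9482999295359, 'k1': -0.006469782796815458, 'rvec': array([ 2.14591062, -2.18912921,  0.06369626]), 'tvec': array([  47.71714115,  536.13052005, 1177.83102152])}
(array([ 437.51093204,    9.25214511, 1218.80981186]), array([ 0.07531599,  0.02956317, -0.99677074]))
{'t': 0.1, 'joints': array([ 1.08941046e+00,  4.91480390e-01,  1.55942354e+00, -4.41535135e-05,
        1.09168742e+00, -1.05577738e-01]), 'qvel': array([ 7.87158422e-04, -3.55409581e-03, -2.29563352e-03,  5.23860784e-04,
       -8.53559753e-05,  6.36504358e-04]), 'tau': array([ 2.69816344e-03, -6.13624191e+01, -2.58609152e+01,  6.94494392e-02,
        4.69990948e-02, -8.14737461e-06]), 'eef_pos': array([229.34021372, 581.35808529, 404.21975846]), 'tcp_rot': array([-3.14059539e+00, -6.63012536e-05,  2.76580487e+00]), 'ft_force': array([-0.25363739, -0.30573712,  0.8371296 ]), 'moment': array([-0.05145675,  0.03939545, -0.03538863]), 'opening': 0.9993153650955695} 171.3
```

View pics/top0.png

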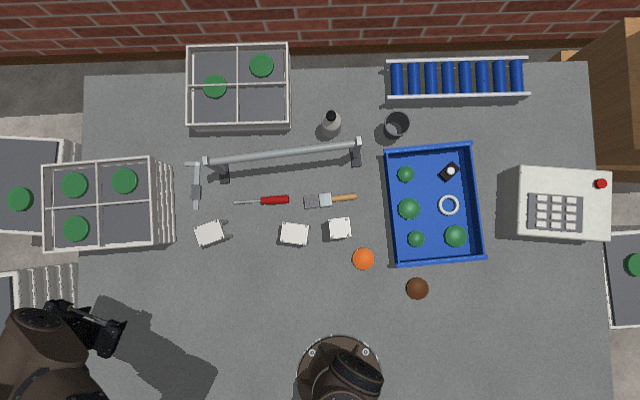

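View pics/side0.png

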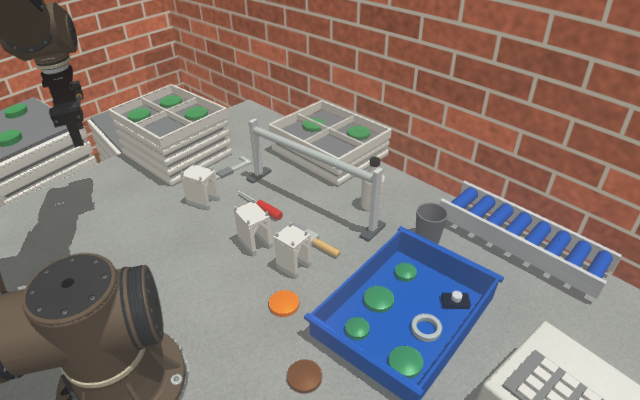

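The scene shows three white carriers at top px (209,233), (294,233) and (340,228). The rail runs from (207,160) to (357,145). In the bin are four green blanks, at (405,174), (408,209), (416,239) and (456,236). The orange and brown discs and the tray blanks are look-alikes. I'll enlarge the carriers.

```bash
python3 - <<'E'
from h import *
a=load('top0')['image'][:,:,::-1]; b=load('side0')['image'][:,:,::-1]
c1=cv2.resize(a[205:260,185:365],None,fx=4.4,fy=4.4,interpolation=cv2.INTER_CUBIC)
c2=cv2.resize(b[155:280,175:325],None,fx=2.8,fy=2.8,interpolation=cv2.INTER_CUBIC)
o=np.zeros((c1.shape[0]+c2.shape[0],c1.shape[1],3),np.uint8); o[:c1.shape[0]]=c1; o[c1.shape[0]:,:c2.shape[1]]=c2
cv2.imwrite('pics/crop0.png',o)
E
```

```text
(no output)
```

View pics/crop0.png

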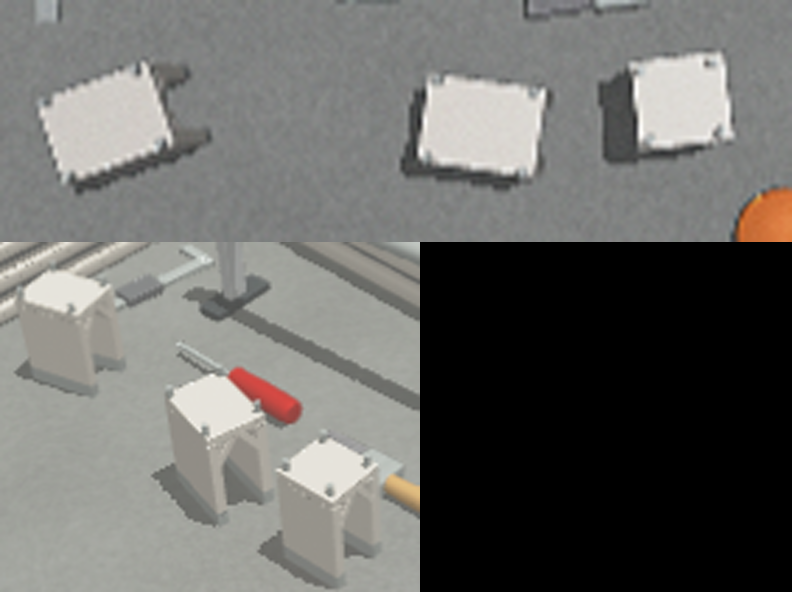

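```bash
cat >> h.py <<'E'
def whites(c,thr=190,box=None,amin=150,z=100.):
    im=c['image'].astype(int); m=((im.min(2)>thr)&(im.max(2)-im.min(2)<30)).astype(np.uint8)
    if box: k=np.zeros_like(m); k[box[1]:box[3],box[0]:box[2]]=1; m&=k
    m=cv2.morphologyEx(m,cv2.MORPH_CLOSE,np.ones((3,3),np.uint8))
    cs,_=cv2.findContours(m,cv2.RETR_EXTERNAL,cv2.CHAIN_APPROX_NONE); out=[]
    for q in cs:
        if cv2.contourArea(q)<amin: continue
        W=np.array([onz(c,u,v,z)[:2] for u,v in q[:,0,:]],np.float32)
        (cx,cy),(w,h),an=cv2.minAreaRect(W)
        out.append((q[:,0].mean(0).round(1),(round(cx,1),round(cy,1)),(round(w,1),round(h,1)),round(an,1)))
    return out
E
python3 - <<'E'
from h import *
c=load('top0')
for r in whites(c,box=(185,205,365,260)): print(r)
# rail axis rows in top
im=c['image'].astype(int)
for u in range(220,350,12):
    col=im[135:175,u].mean(1); print(u,[int(x) for x in col[5:33]])
E
```

```text
(array([294.3, 233. ]), (431.6, 117.4), (73.8, 54.2), 80.9)
(array([208.6, 232.4]), (437.2, 360.1), (53.9, 74.3), 18.9)
(array([339.9, 227.5]), (444.6, -11.0), (54.4, 58.7), 5.2)
220 [128, 127, 126, 126, 124, 128, 131, 128, 125, 127, 124, 132, 132, 133, 131, 130, 126, 140, 156, 164, 165, 157, 143, 125, 94, 95, 87, 76]
232 [132, 130, 127, 130, 130, 128, 130, 128, 128, 130, 133, 128, 127, 133, 113, 121, 155, 158, 164, 160, 145, 133, 102, 110, 130, 126, 128, 128]
244 [129, 123, 124, 125, 131, 127, 128, 125, 127, 126, 123, 121, 125, 140, 155, 156, 164, 165, 156, 142, 117, 100, 111, 130, 122, 130, 129, 128]
256 [124, 129, 127, 128, 128, 128, 126, 126, 122, 123, 125, 115, 133, 154, 165, 168, 160, 144, 131, 101, 107, 123, 120, 124, 124, 125, 129, 131]
268 [126, 128, 123, 125, 122, 124, 127, 127, 122, 127, 131, 145, 161, 166, 167, 156, 139, 116, 106, 122, 129, 130, 124, 126, 124, 128, 100, 72]
280 [131, 127, 127, 126, 127, 129, 130, 132, 125, 137, 150, 165, 172, 164, 146, 130, 102, 114, 135, 136, 131, 132, 126, 133, 136, 107, 76, 81]
292 [129, 133, 128, 130, 130, 131, 127, 133, 145, 156, 170, 170, 154, 140, 116, 106, 124, 136, 132, 126, 138, 134, 133, 131, 109, 75, 81, 75]
304 [129, 127, 131, 136, 129, 121, 137, 154, 170, 179, 161, 146, 128, 100, 113, 137, 132, 125, 129, 128, 128, 137, 107, 72, 75, 78, 75, 77]
316 [129, 129, 127, 121, 131, 147, 160, 177, 174, 152, 137, 113, 102, 121, 132, 131, 128, 131, 132, 129, 129, 107, 72, 74, 77, 81, 79, 72]
328 [73, 109, 125, 138, 153, 174, 186, 164, 145, 126, 100, 115, 137, 133, 132, 133, 131, 134, 131, 104, 76, 76, 76, 78, 76, 70, 111, 132]
340 [116, 119, 146, 159, 177, 176, 148, 135, 108, 116, 134, 130, 131, 132, 131, 133, 134, 106, 73, 75, 78, 77, 82, 79, 78, 73, 106, 129]
```

```bash
python3 - <<'E'
from h import *
a=load('top0')['image'][:,:,::-1]; b=load('side0')['image'][:,:,::-1]
c1=cv2.resize(a[125:190,185:375],None,fx=4,fy=4,interpolation=cv2.INTER_CUBIC)
c2=cv2.resize(b[110:250,235:395],None,fx=2.3,fy=2.3,interpolation=cv2.INTER_CUBIC)
o=np.zeros((c1.shape[0]+c2.shape[0],c1.shape[1],3),np.uint8); o[:c1.shape[0]]=c1; o[c1.shape[0]:,:c2.shape[1]]=c2
cv2.imwrite('pics/crop1.png',o)
E
```

```text
(no output)
```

View pics/crop1.png

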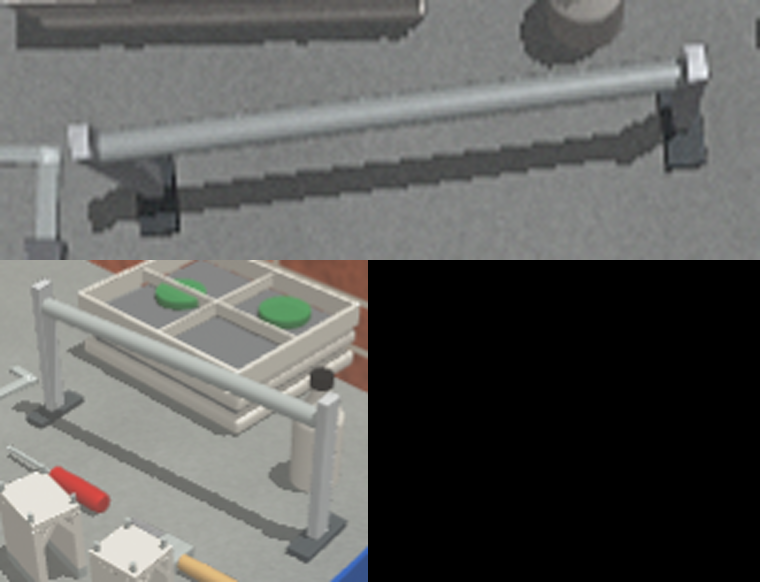

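```bash
python3 - <<'E'
from h import *
c=load('top0');s=load('side0')
for p in [(220,160.5),(340,145.5),(280,152.7)]: print('bar',onz(c,*p,160).round(1))
P=[onz(c,204.7,160.3,190),onz(c,359,140.5,190)]; print('posts',P[0].round(1),P[1].round(1),np.linalg.norm(P[0]-P[1]),(P[0]+P[1])/2, np.degrees(np.arctan2(P[0][1]-P[1][1],P[0][0]-P[1][0])))
# side post tops crop(42,287),(328,400): /2.3+ (235,110), crop y offset 260
for p in [(42,286),(328,402)]:
    u,v=p[0]/2.3+235,(p[1]-260)/2.3+110; print('side',(u,v),onz(s,u,v,190).round(1))
A=onz(c,220,160.5,160);B=onz(c,340,145.5,160)
for k in (0,.5,1): print('proj side',proj(s,A+(B-A)*k).round(1))
# carriers tops check in side: whites
for r in whites(s,box=(175,155,325,280),thr=205,amin=80): print(r)
# blanks
for nm,cc in(('top',c),('side',s)):
    im=cc['image'].astype(int); m=((im[:,:,1]>im[:,:,0]+30)&(im[:,:,1]>im[:,:,2]+15)).astype(np.uint8)
    cs,_=cv2.findContours(m,cv2.RETR_EXTERNAL,cv2.CHAIN_APPROX_NONE)
    for q in cs:
        if cv2.contourArea(q)<60: continue
        W=np.array([onz(cc,u,v,15)[:2] for u,v in q[:,0,:]],np.float32); (x,y),r=cv2.minEnclosingCircle(W); print(nm,q[:,0].mean(0).round(),round(x),round(y),round(r,1))
# bin corners
for p in [(385,147),(473,142),(486,258),(397,266)]: print('bin',onz(c,*p,65).round())
for n,p in dict(cleaner=(331,116),cup=(397,118)).items(): print(n,onz(c,*p,150 if n=='cleaner' else 90).round())
E
```

```text
bar [630.6 310.1 160. ]
bar [664.  -16.1 160. ]
bar [648.1 146.6 160. ]
posts [626.6 342.3 190. ] [669.7 -65.5 190. ] 410.0350118837923 [648.15140329 138.41100042 190.        ] 96.02078889647059
side (253.2608695652174, 121.30434782608695) [622.8 330.5 190. ]
side (377.60869565217394, 171.73913043478262) [664.1 -72.5 190. ]
proj side [261.1 132.3]
proj side [306.1 151.1]
proj side [358.3 173. ]
(array([292.3, 235.5]), (444.1, -13.6), (54.1, 58.3), 5.5)
(array([251.3, 214.9]), (426.6, 111.0), (82.4, 57.4), 82.3)
(array([198. , 172.5]), (438.7, 356.3), (55.3, 71.7), 19.0)
top [635. 264.] 318 -891 33.8
top [416. 238.] 408 -241 24.5
top [455. 236.] 413 -358 32.4
top [ 75. 228.] 456 800 41.6
top [409. 208.] 499 -223 32.8
top [ 19. 199.] 553 984 39.4
top [ 74. 185.] 593 808 41.8
top [124. 180.] 603 651 41.6
top [405. 174.] 604 -217 24.1
top [214.  90.] 887 370 36.5
top [214.  80.] 907 371 34.9
top [261.  65.] 959 222 38.0
side [406. 361.] 412 -361 34.7
side [357. 328.] 408 -244 26.9
side [379. 299.] 496 -225 35.9
side [405. 271.] 602 -220 27.6
side [  9. 137.] 127 1215 70.2
side [359. 132.] 1021 279 45.6
side [311. 126.] 945 433 44.1
side [139. 114.] 557 986 58.0
side [196. 113.] 714 825 54.8
side [ 15. 111.] 221 1446 72.4
side [170. 101.] 703 996 55.9
bin [ 677. -150.   65.]
bin [ 685. -407.   65.]
bin [ 349. -427.   65.]
bin [ 331. -173.   65.]
cleaner [749.   6. 150.]
cup [ 756. -184.   90.]
```

```bash
cat >> h.py <<'E'
from scipy.spatial.transform import Rotation as Ro
GO=171.3
def inc(x,y,zg,yawdeg):
    """grasp-point target, tool down, tool yaw deg -> increments"""
    st=env.state(); R=Ro.from_euler('xyz',st['tcp_rot']); 
    T=Ro.from_euler('xyz',[np.pi,0,np.radians(yawdeg)])
    d=R.inv().apply(np.array([x,y,zg+GO])-st['eef_pos'])
    r=(R.inv()*T).as_rotvec()/np.radians(6)
    print('t',round(st['t'],2),'pos',st['eef_pos'].round(1),'yaw',round(np.degrees(st['tcp_rot'][2]),2),'open',round(st['opening'],3),'F',st['ft_force'].round(1))
    print(' d',d.round(1),'r',r.round(2),'rows>=',int(np.ceil(max(np.linalg.norm(d)/41.7,np.linalg.norm(r)*6/7.16))))
RM=np.array([648.2,138.4]); RY=5.95
def rail(s,dx=0):
    a=np.radians(RY); return RM+s*np.array([-np.sin(a),np.cos(a)])+dx*np.array([np.cos(a),np.sin(a)])
E
python3 -c "
from h import *
inc(437,360,200,108.9)"
```

```text
t 0.1 pos [229.3 581.4 404.2] yaw 158.47 open 0.999 F [-0.3 -0.3  0.8]
 d [-274.4 -129.7   33. ] r [-0.01  0.    8.26] rows>= 8
```

>>> play_rows([
  {"dx":-34,"dy":-16,"dz":4,"rz":1},
  {"dx":-69,"dy":-32,"dz":8,"rz":2},
  {"dx":-103,"dy":-49,"dz":12,"rz":3},
  {"dx":-137,"dy":-65,"dz":16,"rz":4.1},
  {"dx":-172,"dy":-81,"dz":20,"rz":5.2},
  {"dx":-206,"dy":-97,"dz":25,"rz":6.2},
  {"dx":-240,"dy":-113,"dz":29,"rz":7.2},
  {"dx":-274.4,"dy":-129.7,"dz":33,"rz":8.26},
], fingers=1)

```text
invalid input
```

```bash
python3 -c "
from h import *
c=shot('side','side1')
inc(437,360,84,108.9)"
```

```text
t 0.15 pos [229.4 581.4 404.3] yaw 158.47 open 0.999 F [0.1 0.  0.2]
 d [-274.4 -129.6  149.1] r [-0.01  0.    8.26] rows>= 9
```

View pics/side1.png

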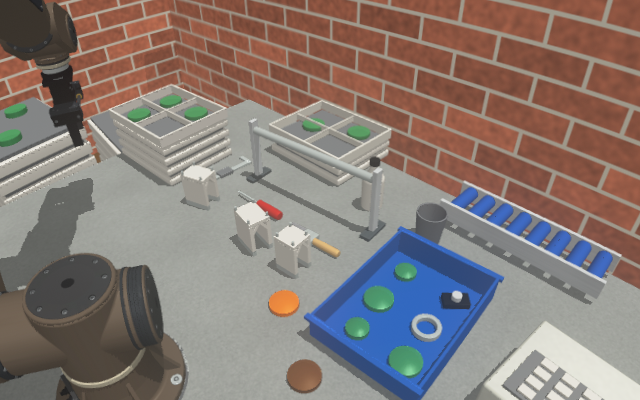

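The call was refused and the arm hasn't moved. I'll retry with all six keys in each row.

>>> play_rows([
  {"dx":-34,"dy":-16,"dz":4,"rx":0,"ry":0,"rz":1},
  {"dx":-69,"dy":-32,"dz":8,"rx":0,"ry":0,"rz":2},
], fingers=1.0)

```text
t: 0.32
eef_pos: [281.2, 526.3, 395.8]
tcp_rot: [-3.141, 0.0, 2.555]
ft_force: [-0.1, 0.6, 0.4]
opening: 1.001
```

```bash
python3 -c "
from h import *
inc(437,360,200,108.9)"
```

```text
t 0.32 pos [281.2 526.3 395.8] yaw 146.4 open 1.001 F [-0.1  0.6  0.4]
 d [-221.8  -52.3   24.6] r [-0.01  0.    6.25] rows>= 6
```

>>> play_rows([
  {"dx":-37,"dy":-9,"dz":4,"rx":0,"ry":0,"rz":1},
  {"dx":-74,"dy":-17,"dz":8,"rx":0,"ry":0,"rz":2},
  {"dx":-111,"dy":-26,"dz":12,"rx":0,"ry":0,"rz":3.1},
  {"dx":-148,"dy":-35,"dz":16,"rx":0,"ry":0,"rz":4.2},
  {"dx":-185,"dy":-44,"dz":20,"rx":0,"ry":0,"rz":5.2},
  {"dx":-221.8,"dy":-52.3,"dz":24.6,"rx":0,"ry":0,"rz":6.25},
  {"dx":-221.8,"dy":-52.3,"dz":24.6,"rx":0,"ry":0,"rz":6.25},
  {"dx":-221.8,"dy":-52.3,"dz":24.6,"rx":0,"ry":0,"rz":6.25},
], fingers=1.0)

```text
t: 0.98
eef_pos: [438.2, 358.6, 370.8]
tcp_rot: [-3.14, 0.001, 1.898]
ft_force: [-1.5, 0.2, 0.4]
opening: 1.001
```

```bash
python3 -c "
from h import *
c=shot('side','side2')
inc(437,360,84,108.9)"
```

```text
t 1.03 pos [437.3 359.6 371. ] yaw 108.86 open 0.998 F [ 0.3 -0.5  0.1]
 d [  0.5   0.  115.7] r [-0.01  0.01 -0.01] rows>= 3
```

View pics/side2.png

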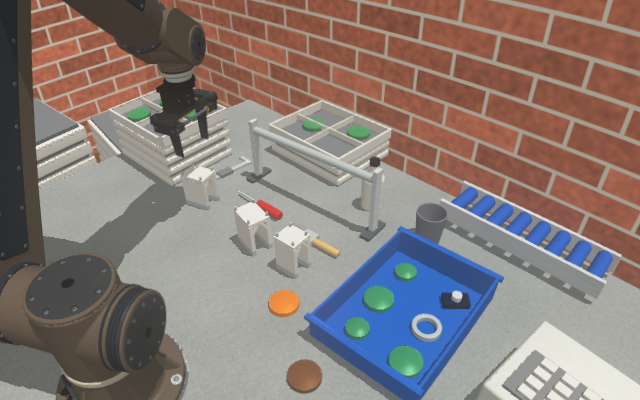

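The gripper stands above carrier A (side px 198,172), jaws astride it. I'll descend and grip.

>>> play_rows([
  {"dx":0.5,"dy":0,"dz":30,"rx":0,"ry":0,"rz":0},
  {"dx":0.5,"dy":0,"dz":60,"rx":0,"ry":0,"rz":0},
  {"dx":0.5,"dy":0,"dz":85,"rx":0,"ry":0,"rz":0},
  {"dx":0.5,"dy":0,"dz":105,"rx":0,"ry":0,"rz":0},
  {"dx":0.5,"dy":0,"dz":115.7,"rx":0,"ry":0,"rz":0},
  {"dx":0.5,"dy":0,"dz":115.7,"rx":0,"ry":0,"rz":0},
  {"dx":0.5,"dy":0,"dz":115.7,"rx":0,"ry":0,"rz":0},
], fingers=1.0)

```text
t: 1.62
eef_pos: [436.7, 360.7, 255.7]
tcp_rot: [-3.14, 0.001, 1.902]
ft_force: [-0.3, 1.0, 0.7]
opening: 1.004
```

>>> play_rows([
  {"dx":0,"dy":0,"dz":0,"rx":0,"ry":0,"rz":0},
  {"dx":0,"dy":0,"dz":0,"rx":0,"ry":0,"rz":0},
  {"dx":0,"dy":0,"dz":0,"rx":0,"ry":0,"rz":0},
  {"dx":0,"dy":0,"dz":0,"rx":0,"ry":0,"rz":0},
  {"dx":0,"dy":0,"dz":0,"rx":0,"ry":0,"rz":0},
  {"dx":0,"dy":0,"dz":0,"rx":0,"ry":0,"rz":0},
], fingers=0.0)

```text
t: 2.12
eef_pos: [436.7, 360.6, 256.0]
tcp_rot: [-3.14, 0.0, 1.901]
ft_force: [0.3, 0.5, -0.3]
opening: 0.637
```

```bash
python3 -c "
from h import *
c=shot('side','side3')
p=rail(110);print(p)
inc(437,360,84,108.9)
inc(437,360,300,95.9)"
```

```text
[636.79734066 247.80740085]
t 2.17 pos [436.7 360.6 255.8] yaw 108.94 open 0.593 F [-0.7 -1.1 -0.5]
 d [-0.7  0.1  0.5] r [-0.01  0.01  0.01] rows>= 1
t 2.17 pos [436.7 360.6 255.8] yaw 108.94 open 0.593 F [-0.7 -1.1 -0.5]
 d [-8.000e-01 -2.000e-01 -2.155e+02] r [-0.01  0.01  2.17] rows>= 6
```

View pics/side3.png

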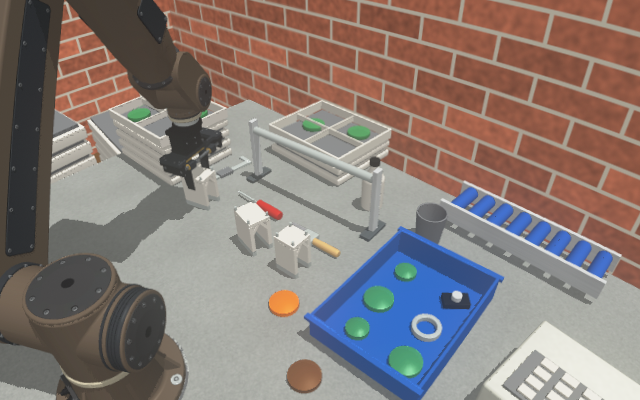

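The jaws have closed to 56 mm on the carrier, which matches its width. Now I'll lift and turn to the rail yaw.

>>> play_rows([
  {"dx":0,"dy":0,"dz":0,"rx":0,"ry":0,"rz":0},
  {"dx":0,"dy":0,"dz":-15,"rx":0,"ry":0,"rz":0},
  {"dx":0,"dy":0,"dz":-40,"rx":0,"ry":0,"rz":0},
  {"dx":0,"dy":0,"dz":-75,"rx":0,"ry":0,"rz":0.5},
  {"dx":0,"dy":0,"dz":-110,"rx":0,"ry":0,"rz":1},
  {"dx":0,"dy":0,"dz":-145,"rx":0,"ry":0,"rz":1.6},
  {"dx":0,"dy":0,"dz":-180,"rx":0,"ry":0,"rz":2.17},
  {"dx":0,"dy":0,"dz":-205,"rx":0,"ry":0,"rz":2.17},
], fingers=0.0)

```text
t: 2.83
eef_pos: [436.6, 360.6, 463.4]
tcp_rot: [-3.142, 0.0, 1.67]
ft_force: [0.8, 0.7, -4.6]
opening: 0.587
```

```bash
python3 -c "
from h import *
p=rail(110)
inc(p[0],p[1],295,95.95)"
```

```text
t 2.83 pos [436.6 360.6 463.4] yaw 95.71 open 0.587 F [ 0.8  0.7 -4.6]
 d [-132.2  187.9   -2.8] r [-0.    0.   -0.04] rows>= 6
```

>>> play_rows([
  {"dx":-10,"dy":15,"dz":-2,"rx":0,"ry":0,"rz":0},
  {"dx":-30,"dy":43,"dz":-2.8,"rx":0,"ry":0,"rz":0},
  {"dx":-53,"dy":75,"dz":-2.8,"rx":0,"ry":0,"rz":0},
  {"dx":-76,"dy":108,"dz":-2.8,"rx":0,"ry":0,"rz":0},
  {"dx":-99,"dy":141,"dz":-2.8,"rx":0,"ry":0,"rz":0},
  {"dx":-118,"dy":168,"dz":-2.8,"rx":0,"ry":0,"rz":0},
  {"dx":-132,"dy":188,"dz":-2.8,"rx":0,"ry":0,"rz":0},
  {"dx":-132,"dy":188,"dz":-2.8,"rx":0,"ry":0,"rz":0},
], fingers=0.0)

```text
t: 3.5
eef_pos: [640.3, 245.0, 464.2]
tcp_rot: [-3.14, 0.002, 1.667]
ft_force: [-0.2, 0.5, -5.5]
opening: 0.587
```

```bash
python3 -c "
from h import *
c=shot('side','side4');c=shot('top','top4')
p=rail(110)
inc(p[0],p[1],230,95.95)
inc(p[0],p[1],174,95.95)
o=np.zeros((400,800,3),np.uint8)
o[:,:400]=cv2.resize(load('side4')['image'][80:230,200:350,::-1],(400,400),interpolation=2)
o[:,400:]=cv2.resize(load('top4')['image'][60:260,150:350,::-1],(400,400),interpolation=2)
cv2.imwrite('pics/c4.png',o)"
```

```text
t 3.6 pos [637.5 247.2 464.7] yaw 95.62 open 0.587 F [-1.1  0.7 -4.5]
 d [ 0.7 -0.4 63.4] r [-0.03  0.01 -0.06] rows>= 2
t 3.6 pos [637.5 247.2 464.7] yaw 95.62 open 0.587 F [-1.1  0.7 -4.5]
 d [  0.7  -0.3 119.4] r [-0.03  0.01 -0.06] rows>= 3
```

View pics/c4.png

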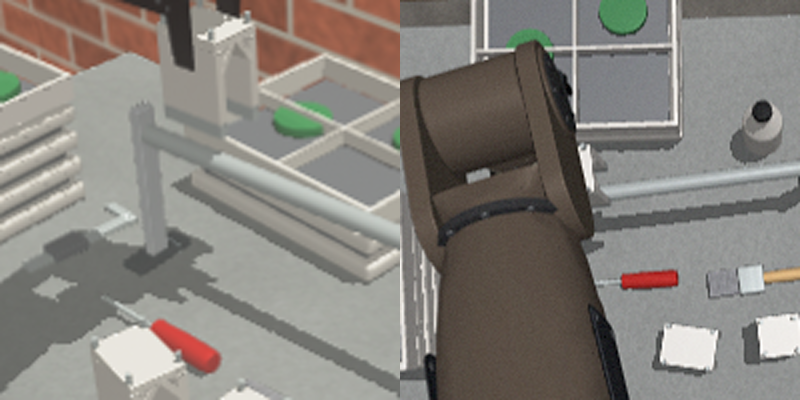

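The carrier is held upright above the bar's left end. I'll lower it in two steps and watch the force.

>>> play_rows([
  {"dx":0.7,"dy":-0.4,"dz":20,"rx":0,"ry":0,"rz":0},
  {"dx":0.7,"dy":-0.4,"dz":45,"rx":0,"ry":0,"rz":0},
  {"dx":0.7,"dy":-0.4,"dz":70,"rx":0,"ry":0,"rz":0},
  {"dx":0.7,"dy":-0.4,"dz":90,"rx":0,"ry":0,"rz":0},
  {"dx":0.7,"dy":-0.4,"dz":102,"rx":0,"ry":0,"rz":0},
  {"dx":0.7,"dy":-0.4,"dz":108,"rx":0,"ry":0,"rz":0},
  {"dx":0.7,"dy":-0.4,"dz":110,"rx":0,"ry":0,"rz":0},
], fingers=0.0)

```text
t: 4.18
eef_pos: [636.3, 248.2, 354.1]
tcp_rot: [-3.138, 0.001, 1.669]
ft_force: [0.3, -0.2, -5.0]
opening: 0.59
```

```bash
python3 -c "
from h import *
c=shot('side','side5')
p=rail(110)
inc(p[0],p[1],172.6,95.95)
cv2.imwrite('pics/c5.png',cv2.resize(c['image'][80:230,200:350,::-1],(500,500),interpolation=2))"
```

```text
t 4.23 pos [636.5 248.2 354.6] yaw 95.65 open 0.585 F [-0.3 -0.8 -5.1]
 d [-0.4  0.3 10.7] r [-0.03  0.01 -0.05] rows>= 1
```

View pics/c5.png

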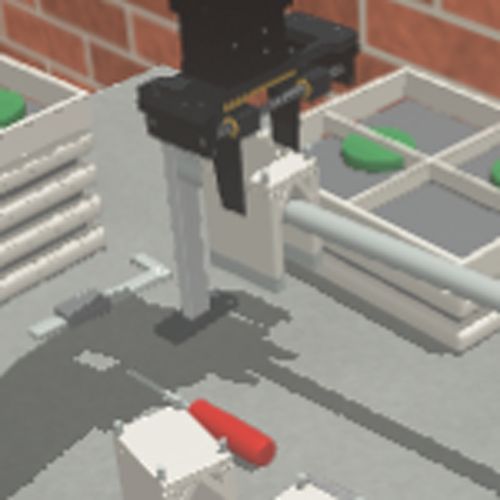

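The bar is inside the slot and no load shows. I'll seat the carrier and release it.

>>> play_rows([
  {"dx":0,"dy":0,"dz":3,"rx":0,"ry":0,"rz":0},
  {"dx":0,"dy":0,"dz":6,"rx":0,"ry":0,"rz":0},
  {"dx":0,"dy":0,"dz":8,"rx":0,"ry":0,"rz":0},
  {"dx":0,"dy":0,"dz":9.5,"rx":0,"ry":0,"rz":0},
  {"dx":0,"dy":0,"dz":9.5,"rx":0,"ry":0,"rz":0},
], fingers=0.0)

```text
t: 4.65
eef_pos: [636.8, 248.1, 345.7]
tcp_rot: [-3.141, 0.0, 1.669]
ft_force: [3.0, 1.4, -3.9]
opening: 0.588
```

>>> play_rows([
  {"dx":0,"dy":0,"dz":0,"rx":0,"ry":0,"rz":0},
  {"dx":0,"dy":0,"dz":0,"rx":0,"ry":0,"rz":0},
  {"dx":0,"dy":0,"dz":0,"rx":0,"ry":0,"rz":0},
  {"dx":0,"dy":0,"dz":0,"rx":0,"ry":0,"rz":0},
  {"dx":0,"dy":0,"dz":0,"rx":0,"ry":0,"rz":0},
  {"dx":0,"dy":0,"dz":0,"rx":0,"ry":0,"rz":0},
], fingers=1.0)

```text
t: 5.15
eef_pos: [636.8, 248.1, 345.8]
tcp_rot: [-3.141, 0.0, 1.669]
ft_force: [0.4, -0.6, -0.5]
opening: 0.951
```

>>> play_rows([
  {"dx":0,"dy":0,"dz":-15,"rx":0,"ry":0,"rz":0},
  {"dx":0,"dy":0,"dz":-40,"rx":0,"ry":0,"rz":0},
  {"dx":0,"dy":0,"dz":-70,"rx":0,"ry":0,"rz":0},
  {"dx":0,"dy":0,"dz":-80,"rx":0,"ry":0,"rz":0},
], fingers=1.0)

```text
t: 5.48
eef_pos: [636.9, 248.3, 429.9]
tcp_rot: [3.138, -0.001, 1.669]
ft_force: [-0.2, -0.1, 0.5]
opening: 1.0
```

```bash
python3 -c "
from h import *
c=shot('side','side6');t=shot('top','top6')
for r in whites(t,box=(240,205,365,260)): print(r)
print(proj(c,[*rail(110),188]))
inc(431.6,117.4,200,80.9+0)
cv2.imwrite('pics/c6.png',cv2.resize(c['image'][80:260,180:360,::-1],(540,540),interpolation=2))"
```

```text
(array([294. , 232.8]), (430.4, 117.5), (74.6, 56.5), 81.2)
(array([339.5, 227.1]), (443.8, -10.9), (56.9, 58.9), 6.0)
[276.78867847 130.02545371]
t 5.58 pos [636.7 248.2 427.8] yaw 95.65 open 0.999 F [0.8 0.4 0.4]
 d [-110.  -217.2   55.9] r [ 0.03 -0.01  2.46] rows>= 6
```

View pics/c6.png

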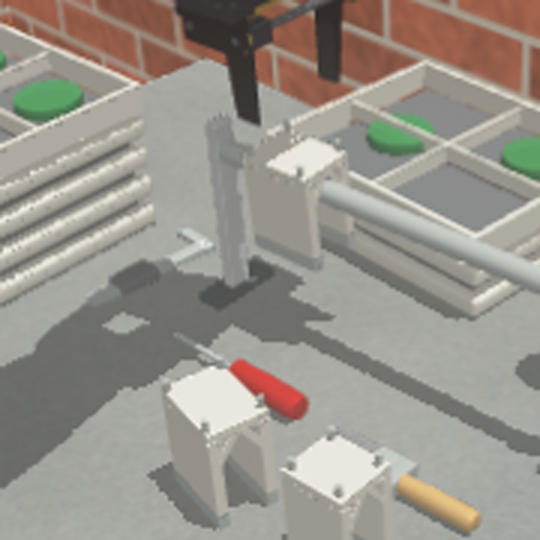

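The first carrier hangs level at the left end of the rail. The other two haven't moved. Next is the middle wide carrier.

>>> play_rows([
  {"dx":-10,"dy":-20,"dz":-5,"rx":0,"ry":0,"rz":0.3},
  {"dx":-26,"dy":-52,"dz":-5,"rx":0,"ry":0,"rz":0.8},
  {"dx":-44,"dy":-87,"dz":0,"rx":0,"ry":0,"rz":1.3},
  {"dx":-62,"dy":-122,"dz":10,"rx":0,"ry":0,"rz":1.8},
  {"dx":-80,"dy":-157,"dz":25,"rx":0,"ry":0,"rz":2.2},
  {"dx":-97,"dy":-191,"dz":40,"rx":0,"ry":0,"rz":2.44},
  {"dx":-110,"dy":-217,"dz":55,"rx":0,"ry":0,"rz":2.44},
  {"dx":-110,"dy":-217,"dz":55,"rx":0,"ry":0,"rz":2.44},
], fingers=1.0)

```text
t: 6.25
eef_pos: [426.9, 115.6, 368.9]
tcp_rot: [-3.136, 0.001, 1.413]
ft_force: [1.2, 1.1, 0.8]
opening: 1.0
```

```bash
python3 -c "
from h import *
c=shot('side','side7')
inc(431,117.4,84,81)
cv2.imwrite('pics/c7.png',cv2.resize(c['image'][80:320,180:420,::-1],(580,580),interpolation=2))"
```

```text
t 6.3 pos [429.6 116.4 370.4] yaw 80.94 open 1.001 F [-0.2 -0.6  1.2]
 d [  1.2   1.4 115.1] r [-0.02  0.   -0.01] rows>= 3
```

View pics/c7.png

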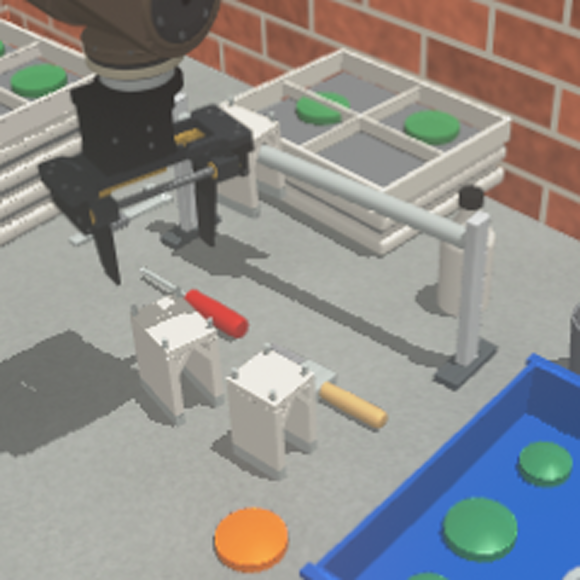

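>>> play_rows([
  {"dx":1.2,"dy":1.4,"dz":30,"rx":0,"ry":0,"rz":0},
  {"dx":1.2,"dy":1.4,"dz":60,"rx":0,"ry":0,"rz":0},
  {"dx":1.2,"dy":1.4,"dz":85,"rx":0,"ry":0,"rz":0},
  {"dx":1.2,"dy":1.4,"dz":105,"rx":0,"ry":0,"rz":0},
  {"dx":1.2,"dy":1.4,"dz":115,"rx":0,"ry":0,"rz":0},
  {"dx":1.2,"dy":1.4,"dz":115,"rx":0,"ry":0,"rz":0},
  {"dx":1.2,"dy":1.4,"dz":115,"rx":0,"ry":0,"rz":0},
], fingers=1.0)

```text
t: 6.88
eef_pos: [431.5, 117.7, 254.7]
tcp_rot: [-3.138, 0.001, 1.413]
ft_force: [-0.1, 0.4, 1.0]
opening: 0.998
```

>>> play_rows([
  {"dx":0,"dy":0,"dz":0,"rx":0,"ry":0,"rz":0},
  {"dx":0,"dy":0,"dz":0,"rx":0,"ry":0,"rz":0},
  {"dx":0,"dy":0,"dz":0,"rx":0,"ry":0,"rz":0},
  {"dx":0,"dy":0,"dz":0,"rx":0,"ry":0,"rz":0},
  {"dx":0,"dy":0,"dz":0,"rx":0,"ry":0,"rz":0},
  {"dx":0,"dy":0,"dz":0,"rx":0,"ry":0,"rz":0},
  {"dx":0,"dy":0,"dz":0,"rx":0,"ry":0,"rz":0},
  {"dx":0,"dy":0,"dz":0,"rx":0,"ry":0,"rz":0},
], fingers=0.0)

```text
t: 7.55
eef_pos: [431.5, 117.7, 254.9]
tcp_rot: [-3.139, 0.001, 1.413]
ft_force: [-1.3, -0.3, 4.1]
opening: 0.589
```

```bash
python3 -c "
from h import *
inc(431,117.4,290,95.95)"
```

```text
t 7.55 pos [431.5 117.7 254.9] yaw 80.95 open 0.589 F [-1.3 -0.3  4.1]
 d [  -0.5   -1.  -206.4] r [-0.03  0.   -2.5 ] rows>= 5
```

>>> play_rows([
  {"dx":0,"dy":0,"dz":-15,"rx":0,"ry":0,"rz":0},
  {"dx":0,"dy":0,"dz":-45,"rx":0,"ry":0,"rz":0},
  {"dx":0,"dy":0,"dz":-80,"rx":0,"ry":0,"rz":-0.6},
  {"dx":0,"dy":0,"dz":-115,"rx":0,"ry":0,"rz":-1.2},
  {"dx":0,"dy":0,"dz":-150,"rx":0,"ry":0,"rz":-1.8},
  {"dx":0,"dy":0,"dz":-185,"rx":0,"ry":0,"rz":-2.5},
  {"dx":0,"dy":0,"dz":-206,"rx":0,"ry":0,"rz":-2.5},
  {"dx":0,"dy":0,"dz":-206,"rx":0,"ry":0,"rz":-2.5},
], fingers=0.0)

```text
t: 8.22
eef_pos: [432.0, 117.7, 464.6]
tcp_rot: [3.138, -0.0, 1.675]
ft_force: [0.8, -0.4, -5.2]
opening: 0.588
```

```bash
python3 -c "
from h import *
p=rail(0)
inc(p[0],p[1],290,96)"
```

```text
t 8.22 pos [432.  117.7 464.6] yaw 95.97 open 0.588 F [ 0.8 -0.4 -5.2]
 d [ -1.9 217.2   4. ] r [ 0.03 -0.   -0.01] rows>= 6
```

>>> play_rows([
  {"dx":0,"dy":15,"dz":0,"rx":0,"ry":0,"rz":0},
  {"dx":0,"dy":45,"dz":2,"rx":0,"ry":0,"rz":0},
  {"dx":-1,"dy":82,"dz":2,"rx":0,"ry":0,"rz":0},
  {"dx":-1,"dy":119,"dz":2,"rx":0,"ry":0,"rz":0},
  {"dx":-2,"dy":156,"dz":2,"rx":0,"ry":0,"rz":0},
  {"dx":-2,"dy":190,"dz":3,"rx":0,"ry":0,"rz":0},
  {"dx":-2,"dy":217,"dz":3,"rx":0,"ry":0,"rz":0},
  {"dx":-2,"dy":217,"dz":3,"rx":0,"ry":0,"rz":0},
], fingers=0.0)

```text
t: 8.88
eef_pos: [651.8, 138.3, 458.2]
tcp_rot: [3.141, -0.0, 1.674]
ft_force: [-1.2, -0.4, -3.6]
opening: 0.589
```

```bash
python3 -c "
from h import *
c=shot('side','side8')
p=rail(0)
inc(p[0],p[1],181,96)
cv2.imwrite('pics/c8.png',cv2.resize(c['image'][40:240,200:400,::-1],(580,580),interpolation=2))"
```

```text
t 8.93 pos [649.9 138.3 458.4] yaw 95.92 open 0.584 F [-1.3 -0.5 -4. ]
 d [  0.3  -1.6 106.1] r [-0.01 -0.   -0.01] rows>= 3
```

View pics/c8.png

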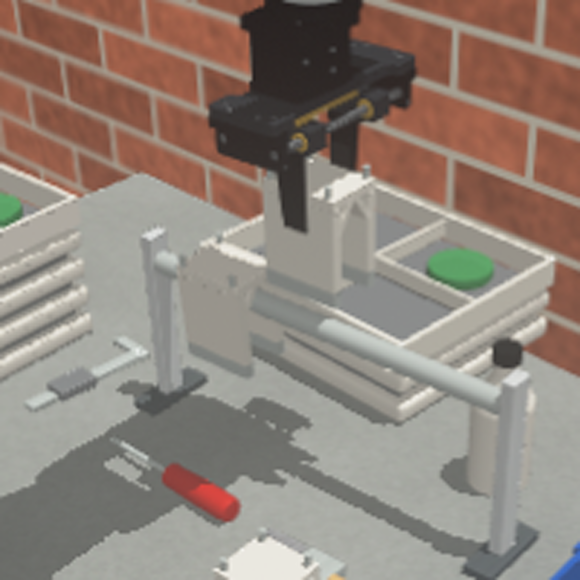

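>>> play_rows([
  {"dx":0.3,"dy":-1.6,"dz":0,"rx":0,"ry":0,"rz":0},
  {"dx":0.3,"dy":-1.6,"dz":25,"rx":0,"ry":0,"rz":0},
  {"dx":0.3,"dy":-1.6,"dz":50,"rx":0,"ry":0,"rz":0},
  {"dx":0.3,"dy":-1.6,"dz":75,"rx":0,"ry":0,"rz":0},
  {"dx":0.3,"dy":-1.6,"dz":95,"rx":0,"ry":0,"rz":0},
  {"dx":0.3,"dy":-1.6,"dz":104,"rx":0,"ry":0,"rz":0},
  {"dx":0.3,"dy":-1.6,"dz":106,"rx":0,"ry":0,"rz":0},
], fingers=0.0)

```text
t: 9.52
eef_pos: [647.4, 138.4, 350.2]
tcp_rot: [-3.137, -0.0, 1.674]
ft_force: [-0.0, -0.1, -3.9]
opening: 0.589
```

```bash
python3 -c "
from h import *
p=rail(0)
inc(p[0],p[1],171.8,96)"
```

```text
t 9.52 pos [647.4 138.4 350.2] yaw 95.91 open 0.589 F [-0.  -0.1 -3.9]
 d [-0.   0.9  7.1] r [-0.05 -0.   -0.01] rows>= 1
```

>>> play_rows([
  {"dx":0,"dy":0.8,"dz":3,"rx":0,"ry":0,"rz":0},
  {"dx":0,"dy":0.8,"dz":5,"rx":0,"ry":0,"rz":0},
  {"dx":0,"dy":0.8,"dz":7,"rx":0,"ry":0,"rz":0},
  {"dx":0,"dy":0.8,"dz":7,"rx":0,"ry":0,"rz":0},
  {"dx":0,"dy":0.8,"dz":7,"rx":0,"ry":0,"rz":0},
], fingers=0.0)

```text
t: 9.93
eef_pos: [648.5, 138.5, 344.3]
tcp_rot: [-3.14, -0.0, 1.674]
ft_force: [4.4, 1.5, -0.5]
opening: 0.585
```

>>> play_rows([
  {"dx":0,"dy":0,"dz":0,"rx":0,"ry":0,"rz":0},
  {"dx":0,"dy":0,"dz":0,"rx":0,"ry":0,"rz":0},
  {"dx":0,"dy":0,"dz":0,"rx":0,"ry":0,"rz":0},
  {"dx":0,"dy":0,"dz":0,"rx":0,"ry":0,"rz":0},
  {"dx":0,"dy":0,"dz":0,"rx":0,"ry":0,"rz":0},
  {"dx":0,"dy":0,"dz":0,"rx":0,"ry":0,"rz":0},
], fingers=1.0)

```text
t: 10.43
eef_pos: [648.4, 138.5, 344.3]
tcp_rot: [-3.139, -0.0, 1.674]
ft_force: [-0.1, 0.4, 0.0]
opening: 0.947
```

>>> play_rows([
  {"dx":0,"dy":0,"dz":-15,"rx":0,"ry":0,"rz":0},
  {"dx":0,"dy":0,"dz":-40,"rx":0,"ry":0,"rz":0},
  {"dx":0,"dy":0,"dz":-70,"rx":0,"ry":0,"rz":0},
  {"dx":0,"dy":0,"dz":-80,"rx":0,"ry":0,"rz":0},
  {"dx":0,"dy":0,"dz":-80,"rx":0,"ry":0,"rz":0},
], fingers=1.0)

```text
t: 10.85
eef_pos: [648.6, 138.5, 427.0]
tcp_rot: [3.139, -0.0, 1.674]
ft_force: [-0.5, -0.4, 0.4]
opening: 0.997
```

```bash
python3 -c "
from h import *
c=shot('side','side9');t=shot('top','top9')
for r in whites(t,box=(240,205,365,260)): print(r)
inc(444.3,-11,200,95.6)
cv2.imwrite('pics/c9.png',cv2.resize(c['image'][80:280,180:380,::-1],(580,580),interpolation=2))"
```

```text
(array([339.5, 227.2]), (443.8, -10.9), (56.9, 58.9), 6.0)
t 10.95 pos [648.4 138.4 423.4] yaw 95.92 open 1.0 F [-0.3 -0.4 -0.6]
 d [-127.6 -218.2   52.7] r [-0.03 -0.    0.05] rows>= 7
```

View pics/c9.png

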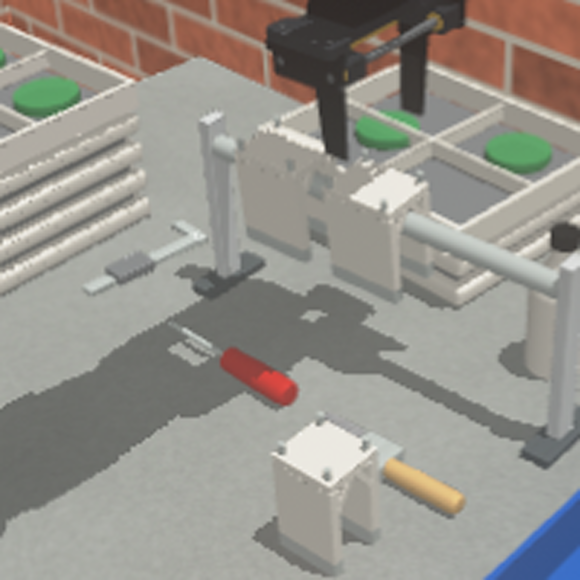

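Both wide carriers hang upright. Next is the narrow carrier at side px (292,236).

>>> play_rows([
  {"dx":-10,"dy":-18,"dz":-5,"rx":0,"ry":0,"rz":0},
  {"dx":-28,"dy":-48,"dz":-5,"rx":0,"ry":0,"rz":0},
  {"dx":-48,"dy":-82,"dz":0,"rx":0,"ry":0,"rz":0},
  {"dx":-68,"dy":-116,"dz":10,"rx":0,"ry":0,"rz":0},
  {"dx":-88,"dy":-150,"dz":22,"rx":0,"ry":0,"rz":0},
  {"dx":-108,"dy":-184,"dz":38,"rx":0,"ry":0,"rz":0},
  {"dx":-127.6,"dy":-218,"dz":52,"rx":0,"ry":0,"rz":0},
  {"dx":-127.6,"dy":-218,"dz":52,"rx":0,"ry":0,"rz":0},
], fingers=1.0)

```text
t: 11.62
eef_pos: [439.3, -12.6, 368.5]
tcp_rot: [-3.13, -0.002, 1.672]
ft_force: [-0.0, 0.4, 0.8]
opening: 1.002
```

```bash
python3 -c "
from h import *
c=shot('side','side10')
inc(444.2,-11,84,95.6)
cv2.imwrite('pics/c10.png',cv2.resize(c['image'][80:320,180:420,::-1],(580,580),interpolation=2))"
```

```text
t 11.67 pos [441.9 -12.1 369.9] yaw 95.77 open 1.005 F [ 1.1 -0.5 -0.2]
 d [  0.6   3.3 114.6] r [-0.08 -0.02  0.03] rows>= 3
```

View pics/c10.png

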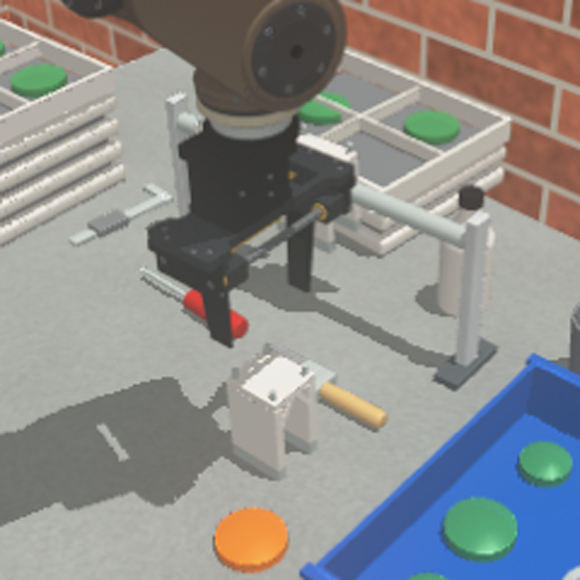

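>>> play_rows([
  {"dx":0.6,"dy":2,"dz":30,"rx":0,"ry":0,"rz":0},
  {"dx":0.6,"dy":2,"dz":60,"rx":0,"ry":0,"rz":0},
  {"dx":0.6,"dy":2,"dz":85,"rx":0,"ry":0,"rz":0},
  {"dx":0.6,"dy":2,"dz":105,"rx":0,"ry":0,"rz":0},
  {"dx":0.6,"dy":2,"dz":114.5,"rx":0,"ry":0,"rz":0},
  {"dx":0.6,"dy":2,"dz":114.5,"rx":0,"ry":0,"rz":0},
  {"dx":0.6,"dy":2,"dz":114.5,"rx":0,"ry":0,"rz":0},
], fingers=1.0)

```text
t: 12.25
eef_pos: [443.4, -10.9, 254.7]
tcp_rot: [-3.132, -0.002, 1.672]
ft_force: [0.4, -0.0, 0.8]
opening: 1.003
```

>>> play_rows([
  {"dx":0,"dy":0,"dz":0,"rx":0,"ry":0,"rz":0},
  {"dx":0,"dy":0,"dz":0,"rx":0,"ry":0,"rz":0},
  {"dx":0,"dy":0,"dz":0,"rx":0,"ry":0,"rz":0},
  {"dx":0,"dy":0,"dz":0,"rx":0,"ry":0,"rz":0},
  {"dx":0,"dy":0,"dz":0,"rx":0,"ry":0,"rz":0},
  {"dx":0,"dy":0,"dz":0,"rx":0,"ry":0,"rz":0},
  {"dx":0,"dy":0,"dz":0,"rx":0,"ry":0,"rz":0},
  {"dx":0,"dy":0,"dz":0,"rx":0,"ry":0,"rz":0},
], fingers=0.0)

```text
t: 12.92
eef_pos: [443.7, -11.0, 254.9]
tcp_rot: [-3.133, -0.002, 1.672]
ft_force: [2.6, -0.1, 2.3]
opening: 0.594
```

```bash
python3 -c "
from h import *
inc(444.2,-11,290,96)"
```

```text
t 12.92 pos [443.7 -11.  254.9] yaw 95.79 open 0.594 F [ 2.6 -0.1  2.3]
 d [   0.3   -1.3 -206.3] r [-0.08 -0.02 -0.04] rows>= 5
```

>>> play_rows([
  {"dx":0,"dy":0,"dz":-15,"rx":0,"ry":0,"rz":0},
  {"dx":0,"dy":0,"dz":-45,"rx":0,"ry":0,"rz":0},
  {"dx":0,"dy":0,"dz":-80,"rx":-0.08,"ry":0,"rz":0},
  {"dx":0,"dy":0,"dz":-115,"rx":-0.08,"ry":0,"rz":0},
  {"dx":0,"dy":0,"dz":-150,"rx":-0.08,"ry":0,"rz":0},
  {"dx":0,"dy":0,"dz":-185,"rx":-0.08,"ry":0,"rz":0},
  {"dx":0,"dy":0,"dz":-206,"rx":-0.08,"ry":0,"rz":0},
  {"dx":0,"dy":0,"dz":-206,"rx":-0.08,"ry":0,"rz":0},
], fingers=0.0)

```text
t: 13.58
eef_pos: [445.3, -11.1, 464.4]
tcp_rot: [3.136, -0.0, 1.672]
ft_force: [0.7, -0.7, -5.4]
opening: 0.595
```

```bash
python3 -c "
from h import *
p=rail(-105);print(p)
inc(p[0],p[1],290,96)"
```

```text
[659.08435665  33.96566283]
t 13.58 pos [445.3 -11.1 464.4] yaw 95.79 open 0.595 F [ 0.7 -0.7 -5.4]
 d [ 23.2 217.2   4.2] r [ 0.05 -0.   -0.03] rows>= 6
```

>>> play_rows([
  {"dx":2,"dy":15,"dz":0,"rx":0.05,"ry":0,"rz":0},
  {"dx":5,"dy":45,"dz":2,"rx":0.05,"ry":0,"rz":0},
  {"dx":9,"dy":82,"dz":2,"rx":0.05,"ry":0,"rz":0},
  {"dx":13,"dy":119,"dz":2,"rx":0.05,"ry":0,"rz":0},
  {"dx":17,"dy":156,"dz":2,"rx":0.05,"ry":0,"rz":0},
  {"dx":20,"dy":190,"dz":3,"rx":0.05,"ry":0,"rz":0},
  {"dx":23,"dy":217,"dz":3,"rx":0.05,"ry":0,"rz":0},
  {"dx":23,"dy":217,"dz":3,"rx":0.05,"ry":0,"rz":0},
], fingers=0.0)

```text
t: 14.25
eef_pos: [662.5, 34.5, 458.0]
tcp_rot: [-3.138, -0.001, 1.672]
ft_force: [-0.9, -0.1, -5.1]
opening: 0.588
```

```bash
python3 -c "
from h import *
c=shot('side','side11')
p=rail(-105)
inc(p[0],p[1],181,96)
cv2.imwrite('pics/c11.png',cv2.resize(c['image'][40:240,200:400,::-1],(580,580),interpolation=2))"
```

```text
t 14.3 pos [660.6  34.1 458.1] yaw 95.83 open 0.594 F [-0.2 -0.5 -5.2]
 d [-1.000e-01 -1.000e+00  1.058e+02] r [-0.05 -0.01 -0.03] rows>= 3
```

View pics/c11.png

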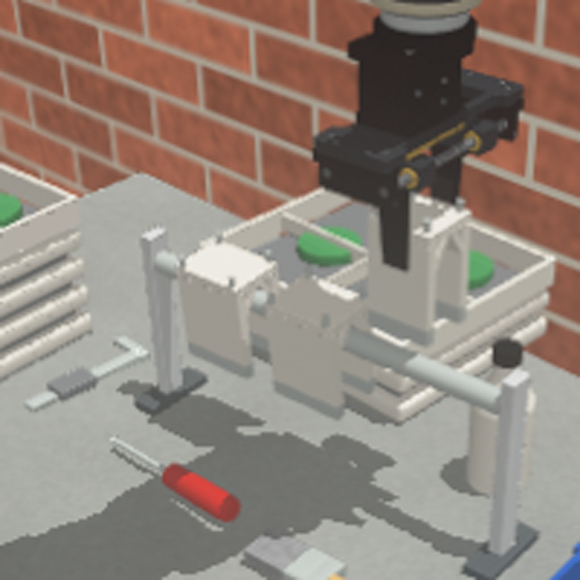

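>>> play_rows([
  {"dx":0,"dy":-0.5,"dz":0,"rx":-0.03,"ry":0,"rz":0},
  {"dx":0,"dy":-0.5,"dz":25,"rx":-0.03,"ry":0,"rz":0},
  {"dx":0,"dy":-0.5,"dz":50,"rx":-0.03,"ry":0,"rz":0},
  {"dx":0,"dy":-0.5,"dz":75,"rx":-0.03,"ry":0,"rz":0},
  {"dx":0,"dy":-0.5,"dz":95,"rx":-0.03,"ry":0,"rz":0},
  {"dx":0,"dy":-0.5,"dz":104,"rx":-0.03,"ry":0,"rz":0},
  {"dx":0,"dy":-0.5,"dz":106,"rx":-0.03,"ry":0,"rz":0},
], fingers=0.0)

```text
t: 14.88
eef_pos: [658.8, 33.9, 349.8]
tcp_rot: [-3.135, -0.002, 1.672]
ft_force: [0.2, -0.4, -4.8]
opening: 0.589
```

```bash
python3 -c "
from h import *
p=rail(-105)
inc(p[0],p[1],171.8,96)"
```

```text
t 14.88 pos [658.8  33.9 349.8] yaw 95.81 open 0.589 F [ 0.2 -0.4 -4.8]
 d [-0.   0.4  6.7] r [-0.06 -0.02 -0.03] rows>= 1
```

>>> play_rows([
  {"dx":0,"dy":0.4,"dz":3,"rx":-0.05,"ry":0,"rz":0},
  {"dx":0,"dy":0.4,"dz":5,"rx":-0.05,"ry":0,"rz":0},
  {"dx":0,"dy":0.4,"dz":7,"rx":-0.05,"ry":0,"rz":0},
  {"dx":0,"dy":0.4,"dz":7,"rx":-0.05,"ry":0,"rz":0},
  {"dx":0,"dy":0.4,"dz":7,"rx":-0.05,"ry":0,"rz":0},
], fingers=0.0)

```text
t: 15.3
eef_pos: [659.3, 33.9, 343.6]
tcp_rot: [3.14, -0.001, 1.672]
ft_force: [2.8, 0.3, -3.6]
opening: 0.587
```

>>> play_rows([
  {"dx":0,"dy":0,"dz":0,"rx":0,"ry":0,"rz":0},
  {"dx":0,"dy":0,"dz":0,"rx":0,"ry":0,"rz":0},
  {"dx":0,"dy":0,"dz":0,"rx":0,"ry":0,"rz":0},
  {"dx":0,"dy":0,"dz":0,"rx":0,"ry":0,"rz":0},
  {"dx":0,"dy":0,"dz":0,"rx":0,"ry":0,"rz":0},
  {"dx":0,"dy":0,"dz":0,"rx":0,"ry":0,"rz":0},
], fingers=0.8)

```text
t: 15.8
eef_pos: [659.3, 34.0, 343.7]
tcp_rot: [3.14, -0.001, 1.672]
ft_force: [1.0, -0.8, -0.3]
opening: 0.795
```

>>> play_rows([
  {"dx":0,"dy":0,"dz":-15,"rx":0,"ry":0,"rz":0},
  {"dx":0,"dy":0,"dz":-40,"rx":0,"ry":0,"rz":0},
  {"dx":0,"dy":0,"dz":-70,"rx":0,"ry":0,"rz":0},
  {"dx":0,"dy":0,"dz":-100,"rx":0,"ry":0,"rz":0},
  {"dx":0,"dy":0,"dz":-100,"rx":0,"ry":0,"rz":0},
], fingers=0.8)

```text
t: 16.22
eef_pos: [659.3, 33.9, 450.0]
tcp_rot: [3.132, -0.0, 1.672]
ft_force: [0.9, 0.7, 0.9]
opening: 0.804
```

```bash
python3 -c "
from h import *
c=shot('side','side12')
inc(499,-224,250,96)
inc(413,-358,250,96)
cv2.imwrite('pics/c12.png',c['image'][:,:,::-1])"
```

```text
t 16.27 pos [659.1  33.9 447. ] yaw 95.82 open 0.804 F [ 0.3  0.3 -0.2]
 d [-240.3 -185.6   24.3] r [ 0.06 -0.   -0.03] rows>= 8
t 16.27 pos [659.1  33.9 447. ] yaw 95.82 open 0.804 F [ 0.3  0.3 -0.2]
 d [-364.9 -284.7   23.6] r [ 0.06 -0.   -0.03] rows>= 12
```

View pics/c12.png

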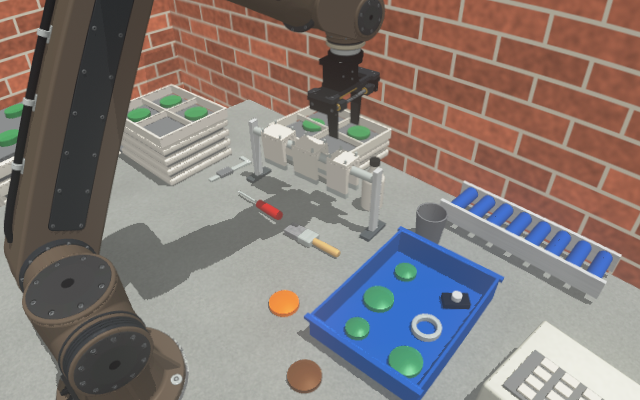

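All three carriers now hang on the rail; the one at side px (343,165) is the narrow one. Next is the large blank at bin top px (409,208), approached over the bin.

>>> play_rows([
  {"dx":-15,"dy":-12,"dz":-4,"rx":0,"ry":0,"rz":0},
  {"dx":-45,"dy":-35,"dz":0,"rx":0,"ry":0,"rz":0},
  {"dx":-77,"dy":-60,"dz":0,"rx":0,"ry":0,"rz":0},
  {"dx":-109,"dy":-85,"dz":5,"rx":0,"ry":0,"rz":0},
  {"dx":-141,"dy":-110,"dz":10,"rx":0,"ry":0,"rz":0},
  {"dx":-173,"dy":-134,"dz":15,"rx":0,"ry":0,"rz":0},
  {"dx":-205,"dy":-159,"dz":20,"rx":0,"ry":0,"rz":0},
  {"dx":-235,"dy":-182,"dz":24,"rx":0,"ry":0,"rz":0},
], fingers=0.85)

```text
t: 16.93
eef_pos: [500.4, -219.7, 420.4]
tcp_rot: [3.136, -0.001, 1.672]
ft_force: [0.6, -0.3, -0.2]
opening: 0.852
```

```bash
python3 -c "
from h import *
c=shot('side','side13');t=shot('top','top13')
inc(498,-224,150,96)
o=np.zeros((560,800,3),np.uint8)
o[:400,:640]=t['image'][:,:,::-1]
cv2.imwrite('pics/c13.png',t['image'][:,:,::-1])
cv2.imwrite('pics/c13b.png',cv2.resize(c['image'][100:260,230:390,::-1],(560,560),interpolation=2))
for r in whites(t,thr=175,box=(200,130,365,180),z=188): print(r)
for s in (110,0,-105): print(s,rail(s).round(1))
"
```

```text
t 17.03 pos [ 499.7 -221.8  420.1] yaw 95.56 open 0.848 F [0.4 0.2 0.2]
 d [-2.1 -2.3 98.7] r [ 0.04 -0.01 -0.07] rows>= 3
(array([286.6, 150.9]), (648.0, 128.9), (60.9, 402.3), 8.0)
110 [636.8 247.8]
0 [648.2 138.4]
-105 [659.1  34. ]
```

View pics/c13.png

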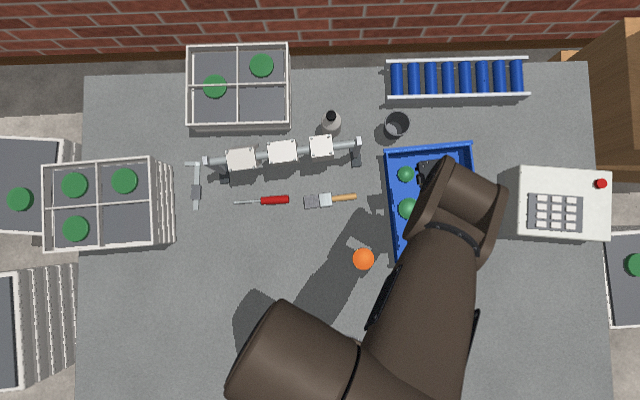

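View pics/c13b.png

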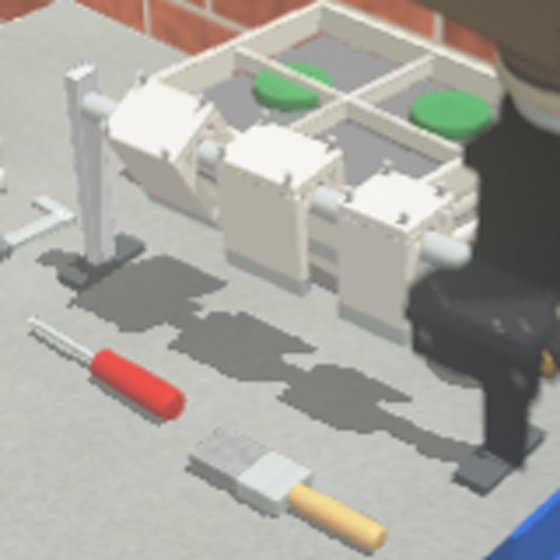

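The left carrier now looks tilted, so it may have been knocked and be swinging. I'll look again after a pause.

>>> play_rows([
  {"dx":0,"dy":0,"dz":0,"rx":0,"ry":0,"rz":0},
  {"dx":0,"dy":0,"dz":0,"rx":0,"ry":0,"rz":0},
  {"dx":0,"dy":0,"dz":0,"rx":0,"ry":0,"rz":0},
  {"dx":0,"dy":0,"dz":0,"rx":0,"ry":0,"rz":0},
  {"dx":0,"dy":0,"dz":0,"rx":0,"ry":0,"rz":0},
  {"dx":0,"dy":0,"dz":0,"rx":0,"ry":0,"rz":0},
], fingers=0.85)

```text
t: 17.53
eef_pos: [500.0, -221.2, 420.1]
tcp_rot: [3.137, -0.001, 1.669]
ft_force: [0.1, 0.2, -0.2]
opening: 0.848
```

```bash
python3 -c "
from h import *
c=shot('side','side14');t=shot('top','top14')
o=np.zeros((560,760,3),np.uint8)
o[:300,:500]=cv2.resize(t['image'][120:195,195:320,::-1],(500,300),interpolation=2)
o[300:,:260]=cv2.resize(c['image'][100:180,240:320,::-1],(260,260),interpolation=2)
cv2.imwrite('pics/c14.png',o)
"
```

```text
(no output)
```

View pics/c14.png

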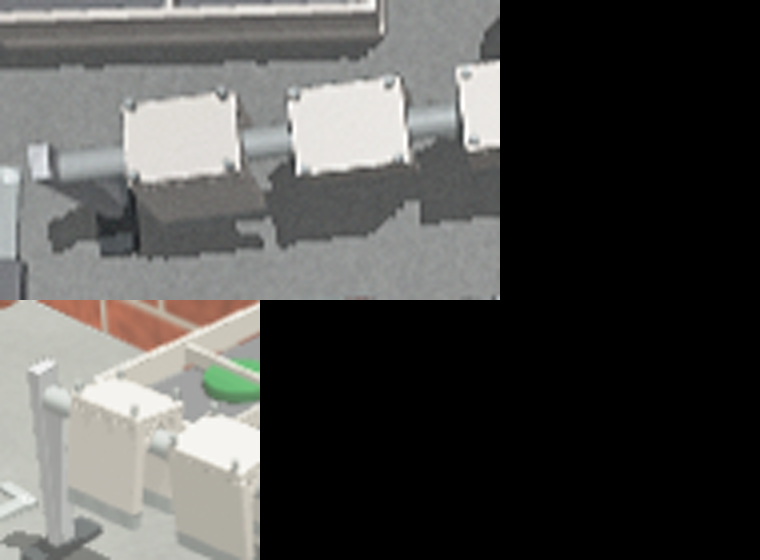

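It's a pendulum swing: the tilt has reversed. I'll wait for it to die down while all the blanks are still in the bin.

>>> play_rows([
  {"dx":0,"dy":0,"dz":0,"rx":0,"ry":0,"rz":0},
  {"dx":0,"dy":0,"dz":0,"rx":0,"ry":0,"rz":0},
  {"dx":0,"dy":0,"dz":0,"rx":0,"ry":0,"rz":0},
  {"dx":0,"dy":0,"dz":0,"rx":0,"ry":0,"rz":0},
  {"dx":0,"dy":0,"dz":0,"rx":0,"ry":0,"rz":0},
  {"dx":0,"dy":0,"dz":0,"rx":0,"ry":0,"rz":0},
  {"dx":0,"dy":0,"dz":0,"rx":0,"ry":0,"rz":0},
  {"dx":0,"dy":0,"dz":0,"rx":0,"ry":0,"rz":0},
], fingers=0.85)

```text
t: 18.3
eef_pos: [499.9, -221.4, 420.1]
tcp_rot: [3.137, -0.001, 1.669]
ft_force: [-0.2, 0.1, -0.1]
opening: 0.851
```

>>> play_rows([
  {"dx":0,"dy":0,"dz":0,"rx":0,"ry":0,"rz":0},
  {"dx":0,"dy":0,"dz":0,"rx":0,"ry":0,"rz":0},
  {"dx":0,"dy":0,"dz":0,"rx":0,"ry":0,"rz":0},
  {"dx":0,"dy":0,"dz":0,"rx":0,"ry":0,"rz":0},
  {"dx":0,"dy":0,"dz":0,"rx":0,"ry":0,"rz":0},
  {"dx":0,"dy":0,"dz":0,"rx":0,"ry":0,"rz":0},
  {"dx":0,"dy":0,"dz":0,"rx":0,"ry":0,"rz":0},
  {"dx":0,"dy":0,"dz":0,"rx":0,"ry":0,"rz":0},
], fingers=0.85)

```text
t: 18.97
eef_pos: [499.9, -221.4, 420.1]
tcp_rot: [3.137, -0.001, 1.669]
ft_force: [-0.3, -0.6, -0.2]
opening: 0.85
```

```bash
python3 -c "
from h import *
o=np.zeros((480,780,3),np.uint8)
for i in range(3):
    c=shot('side',f'side15_{i}')
    o[:260,i*260:i*260+260]=cv2.resize(c['image'][100:180,240:320,::-1],(260,260),interpolation=2)
t=shot('top','top15')
o[260:476,:400]=cv2.resize(t['image'][120:201,195:345,::-1],(400,216),interpolation=2)
cv2.imwrite('pics/c15.png',o)
"
```

```text
(no output)
```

View pics/c15.png

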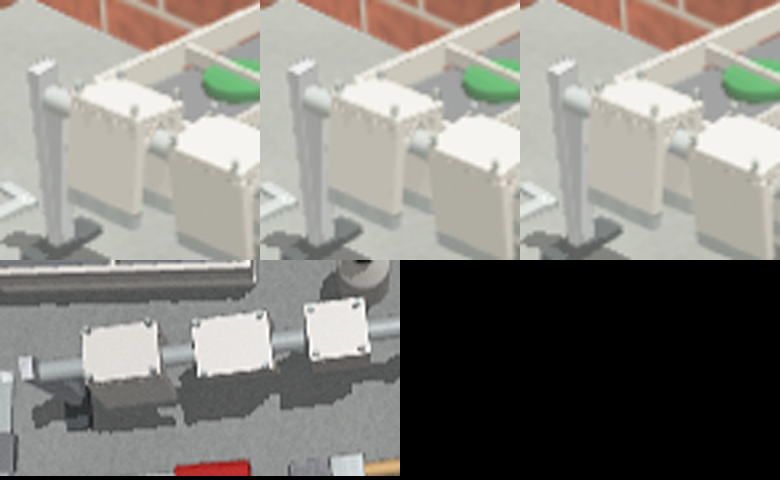

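```bash
python3 -c "
from h import *
c=load('side15_2');t=load('top15')
K=4
def draw(c,box,s,ht,off=0,tilt=0):
    im=cv2.resize(c['image'][box[1]:box[3],box[0]:box[2],::-1],None,fx=K,fy=K,interpolation=2)
    for s,L in zip(s,ht):
        a=np.radians(RY);R=np.array([[np.cos(a),-np.sin(a),0],[np.sin(a),np.cos(a),0],[0,0,1]])
        O=np.array([*rail(s),88.])
        ps=[np.array([x,y,z]) for z in(0,100) for x,y in((-28,-L),(28,-L),(28,L),(-28,L))]
        pp=[((proj(c,O+R@p)-box[:2]+.5)*K).astype(int) for p in ps]
        for i in range(4):
            for a_,b_ in((i,(i+1)%4),(i+4,(i+1)%4+4),(i,i+4)): cv2.line(im,tuple(map(int,pp[a_])),tuple(map(int,pp[b_])),(0,0,255),1)
    return im
A=draw(c,(240,105,400,215),(110,0,-105),(38,38,30)); B=draw(t,(195,120,365,190),(110,0,-105),(38,38,30))
o=np.zeros((A.shape[0]+B.shape[0],max(A.shape[1],B.shape[1]),3),np.uint8);o[:A.shape[0],:A.shape[1]]=A;o[A.shape[0]:,:B.shape[1]]=B
cv2.imwrite('pics/c16.png',o[:600]);print(o.shape)
cv2.imwrite('pics/c16.png',cv2.resize(o,None,fx=.8,fy=.8,interpolation=3))
"
```

```text
(720, 680, 3)
```

View pics/c16.png

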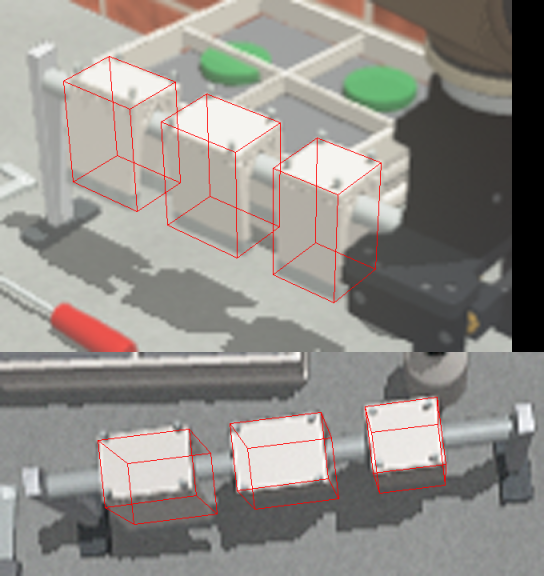

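```bash
python3 -c "
from h import *
o=np.zeros((560,800,3),np.uint8)
c=load('side15_2');t=load('top15')
o[:400,:400]=cv2.resize(c['image'][110:180,245:315,::-1],(400,400),interpolation=2)
o[:400,400:]=cv2.resize(load('side11')['image'][110:180,245:315,::-1],(400,400),interpolation=2)
o[400:560,:400]=cv2.resize(t['image'][135:175,210:310,::-1],(400,160),interpolation=2)
cv2.imwrite('pics/c17.png',o)
"
```

```text
(no output)
```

View pics/c17.png

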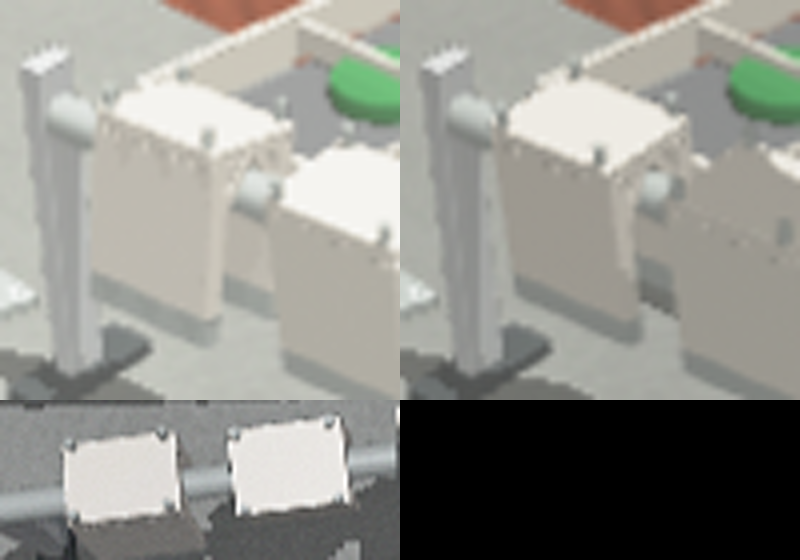

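```bash
cat >> h.py <<'E'
def tops(t):
    for s,b in ((110,(222,140,258,176)),(0,(265,130,299,168)),(-105,(306,128,336,165))):
        for r in whites(t,thr=185,box=b,z=188,amin=100):
            d=np.array(r[1])-RM; a=np.radians(RY); print('carrier',s,'railx',round(d[0]*np.cos(a)+d[1]*np.sin(a),1),'raily',round(-d[0]*np.sin(a)+d[1]*np.cos(a),1),r[2:],)
E
python3 -c "
from h import *
for n in ('top13','top14','top15'): print(n); tops(load(n))
"
```

```text
top13
carrier 110 railx -7.2 raily 109.6 ((54.4, 81.4), 5.0)
carrier 0 railx -1.1 raily 0.8 ((57.9, 88.1), 6.1)
carrier -105 railx 0.7 raily -102.8 ((56.7, 77.4), 5.9)
top14
carrier 110 railx 5.0 raily 107.7 ((53.2, 83.1), 5.8)
carrier 0 railx -1.1 raily -0.5 ((57.8, 85.4), 6.2)
carrier -105 railx 0.7 raily -102.8 ((56.7, 77.4), 5.9)
top15
carrier 110 railx 5.0 raily 107.7 ((53.2, 83.1), 5.8)
carrier 0 railx -1.0 raily 0.8 ((57.8, 88.1), 6.1)
carrier -105 railx 0.7 raily -102.8 ((56.7, 77.4), 5.9)
```

The left carrier has settled tilted: its top is offset about 5–6 mm at 28 mm above the bar, about 0.2 rad. The others are upright. I'll go back and squeeze it level.

```bash
python3 -c "
from h import *
p=rail(0)
inc(p[0]-40,p[1]-100,280,96)
"
```

```text
t 19.17 pos [ 499.9 -221.4  420.1] yaw 95.61 open 0.85 F [0.1 0.4 0.6]
 d [248.  133.3 -30.3] r [ 0.04 -0.01 -0.07] rows>= 7
```

>>> play_rows([
  {"dx":12,"dy":6,"dz":-15,"rx":0,"ry":0,"rz":0},
  {"dx":45,"dy":24,"dz":-30,"rx":0,"ry":0,"rz":0},
  {"dx":80,"dy":43,"dz":-32,"rx":0,"ry":0,"rz":0},
  {"dx":115,"dy":62,"dz":-32,"rx":0,"ry":0,"rz":0},
  {"dx":150,"dy":80,"dz":-32,"rx":0,"ry":0,"rz":0},
  {"dx":185,"dy":99,"dz":-32,"rx":0,"ry":0,"rz":0},
  {"dx":220,"dy":118,"dz":-32,"rx":0,"ry":0,"rz":0},
  {"dx":248,"dy":133,"dz":-32,"rx":0,"ry":0,"rz":0},
], fingers=1.0)

```text
t: 19.83
eef_pos: [608.5, 41.0, 453.1]
tcp_rot: [3.137, -0.002, 1.669]
ft_force: [0.3, 0.0, 0.2]
opening: 1.004
```

```bash
python3 -c "
from h import *
p=rail(108)
inc(p[0],p[1],280,96)
"
```

```text
t 19.83 pos [608.5  41.  453.1] yaw 95.65 open 1.004 F [0.3 0.  0.2]
 d [201.   48.6   2.3] r [ 0.04 -0.02 -0.06] rows>= 5
```

>>> play_rows([
  {"dx":25,"dy":6,"dz":0,"rx":0.04,"ry":0,"rz":-0.06},
  {"dx":60,"dy":15,"dz":0,"rx":0.04,"ry":0,"rz":-0.06},
  {"dx":96,"dy":24,"dz":0,"rx":0.04,"ry":0,"rz":-0.06},
  {"dx":132,"dy":32,"dz":0,"rx":0.04,"ry":0,"rz":-0.06},
  {"dx":168,"dy":41,"dz":0,"rx":0.04,"ry":0,"rz":-0.06},
  {"dx":201,"dy":48.6,"dz":0,"rx":0.04,"ry":0,"rz":-0.06},
  {"dx":201,"dy":48.6,"dz":0,"rx":0.04,"ry":0,"rz":-0.06},
  {"dx":201,"dy":48.6,"dz":0,"rx":0.04,"ry":0,"rz":-0.06},
], fingers=1.0)

```text
t: 20.5
eef_pos: [636.9, 247.5, 453.0]
tcp_rot: [-3.141, -0.001, 1.678]
ft_force: [0.4, -0.4, 0.2]
opening: 0.997
```

```bash
python3 -c "
from h import *
c=shot('side','side18')
p=rail(108)
inc(p[0],p[1],172,96)
cv2.imwrite('pics/c18.png',cv2.resize(c['image'][60:200,220:360,::-1],(560,560),interpolation=2))
"
```

```text
t 20.55 pos [636.9 246.2 453.2] yaw 96.08 open 1.002 F [0.3 0.  0.3]
 d [-6.000e-01  1.000e-01  1.099e+02] r [-0.   -0.01  0.01] rows>= 3
```

View pics/c18.png

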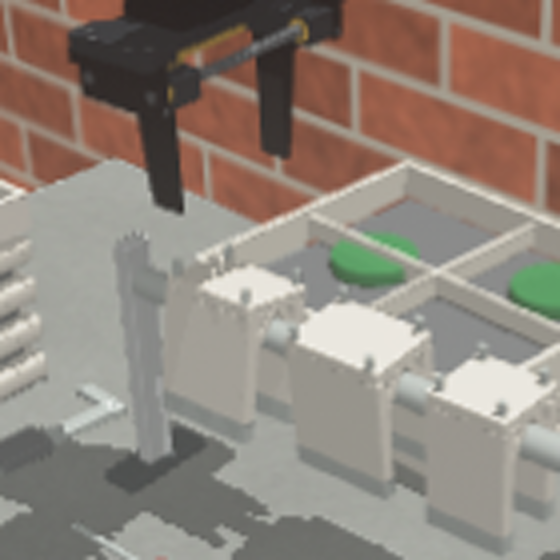

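The tilt is confirmed, feet toward −x. The gripper is above it; I'll descend and squeeze.

>>> play_rows([
  {"dx":-0.5,"dy":0,"dz":30,"rx":0,"ry":0,"rz":0},
  {"dx":-0.5,"dy":0,"dz":60,"rx":0,"ry":0,"rz":0},
  {"dx":-0.5,"dy":0,"dz":85,"rx":0,"ry":0,"rz":0},
  {"dx":-0.5,"dy":0,"dz":100,"rx":0,"ry":0,"rz":0},
  {"dx":-0.5,"dy":0,"dz":109.5,"rx":0,"ry":0,"rz":0},
  {"dx":-0.5,"dy":0,"dz":109.5,"rx":0,"ry":0,"rz":0},
  {"dx":-0.5,"dy":0,"dz":109.5,"rx":0,"ry":0,"rz":0},
], fingers=1.0)

```text
t: 21.13
eef_pos: [637.2, 245.1, 344.3]
tcp_rot: [3.142, -0.001, 1.676]
ft_force: [-1.5, -0.1, 0.0]
opening: 0.998
```

>>> play_rows([
  {"dx":0,"dy":0,"dz":0,"rx":0,"ry":0,"rz":0},
  {"dx":0,"dy":0,"dz":0,"rx":0,"ry":0,"rz":0},
  {"dx":0,"dy":0,"dz":0,"rx":0,"ry":0,"rz":0},
  {"dx":0,"dy":0,"dz":0,"rx":0,"ry":0,"rz":0},
  {"dx":0,"dy":0,"dz":0,"rx":0,"ry":0,"rz":0},
  {"dx":0,"dy":0,"dz":0,"rx":0,"ry":0,"rz":0},
  {"dx":0,"dy":0,"dz":0,"rx":0,"ry":0,"rz":0},
  {"dx":0,"dy":0,"dz":0,"rx":0,"ry":0,"rz":0},
], fingers=0.0)

```text
t: 21.8
eef_pos: [638.2, 245.2, 345.4]
tcp_rot: [3.136, -0.002, 1.676]
ft_force: [7.4, 1.4, 3.3]
opening: 0.622
```

```bash
python3 -c "
from h import *
c=shot('side','side19')
p=rail(108)
inc(p[0],p[1],172,96)
cv2.imwrite('pics/c19.png',cv2.resize(c['image'][60:200,220:360,::-1],(560,560),interpolation=2))
"
```

```text
t 21.85 pos [638.2 245.2 345.4] yaw 96.02 open 0.626 F [8.2 1.5 1.1]
 d [ 0.8 -1.2  2.1] r [ 0.05 -0.02  0.  ] rows>= 1
```

View pics/c19.png

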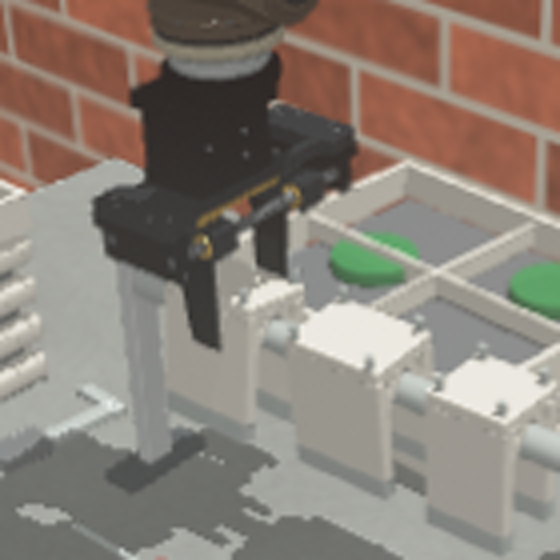

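The jaws stop at 59 mm, so the carrier is still wedged askew on the bar. I'll lift it slightly to free the V and let the pads square it.

>>> play_rows([
  {"dx":0,"dy":0,"dz":-4,"rx":0,"ry":0,"rz":0},
  {"dx":0,"dy":0,"dz":-8,"rx":0,"ry":0,"rz":0},
  {"dx":0.5,"dy":-1,"dz":-12,"rx":0,"ry":0,"rz":0},
  {"dx":0.5,"dy":-1,"dz":-12,"rx":0,"ry":0,"rz":0},
  {"dx":0.5,"dy":-1,"dz":-12,"rx":0,"ry":0,"rz":0},
  {"dx":0.5,"dy":-1,"dz":-12,"rx":0,"ry":0,"rz":0},
], fingers=0.0)

```text
t: 22.35
eef_pos: [637.0, 245.6, 357.2]
tcp_rot: [3.137, -0.002, 1.676]
ft_force: [0.2, -0.1, -5.6]
opening: 0.622
```

```bash
python3 -c "
from h import *
c=shot('side','side20')
p=rail(108)
inc(p[0],p[1],172,96)
cv2.imwrite('pics/c20.png',cv2.resize(c['image'][60:200,220:360,::-1],(560,560),interpolation=2))
"
```

```text
t 22.4 pos [637.  245.6 357.1] yaw 96.03 open 0.619 F [-1.2  0.6 -4.9]
 d [ 0.2 -0.  13.8] r [ 0.05 -0.02  0.01] rows>= 1
```

View pics/c20.png

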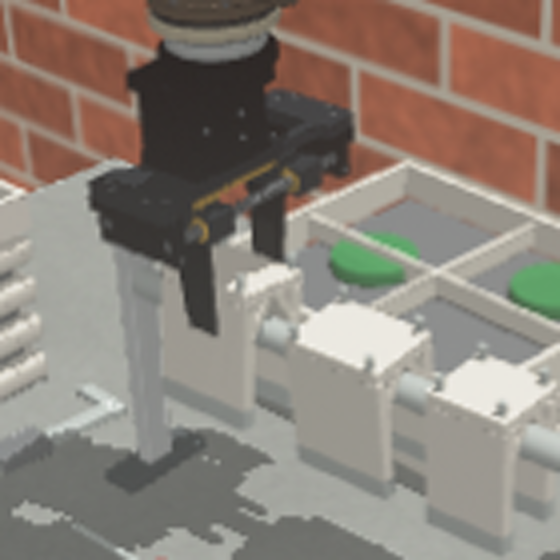

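Width geometry (59.2 mm against 56) puts the held tilt near 0.10 rad. I'll counter-rotate the tool about the grasp point by that much, then re-seat.

>>> play_rows([
  {"dx":0,"dy":-6,"dz":0.3,"rx":-0.3,"ry":0,"rz":0},
  {"dx":0,"dy":-12,"dz":0.6,"rx":-0.65,"ry":0,"rz":0},
  {"dx":0,"dy":-17,"dz":0.9,"rx":-0.95,"ry":0,"rz":0},
  {"dx":0,"dy":-17,"dz":0.9,"rx":-0.95,"ry":0,"rz":0},
  {"dx":0,"dy":-17,"dz":0.9,"rx":-0.95,"ry":0,"rz":0},
], fingers=0.0)

```text
t: 22.82
eef_pos: [620.0, 243.8, 356.1]
tcp_rot: [3.038, -0.002, 1.676]
ft_force: [-0.0, -0.4, -5.2]
opening: 0.613
```

```bash
python3 -c "
from h import *
c=shot('side','side21');t=shot('top','top21')
st=env.state();R=Ro.from_euler('xyz',st['tcp_rot']);print(st['eef_pos']+R.apply([0,0,171.3]),rail(108),st['ft_force'],st['opening'])
o=np.zeros((560,800,3),np.uint8);o[:,:560]=cv2.resize(c['image'][60:200,220:360,::-1],(560,560),interpolation=2)
o[:240,560:]=cv2.resize(t['image'][130:180,210:260,::-1],(240,240),interpolation=2)
cv2.imwrite('pics/c21.png',o)
"
```

```text
[637.94589248 245.95680268 185.72449633] [637.00466173 245.81817538] [ 0.41316017  1.62079207 -5.10717818] 0.6146257741424666
```

View pics/c21.png

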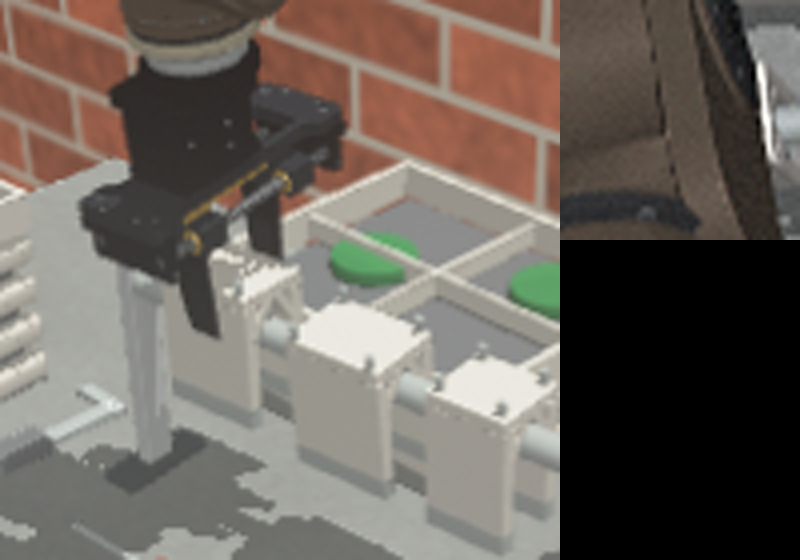

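>>> play_rows([
  {"dx":0,"dy":-1.2,"dz":4,"rx":0,"ry":0,"rz":0},
  {"dx":0,"dy":-1.6,"dz":8,"rx":0,"ry":0,"rz":0},
  {"dx":0,"dy":-2,"dz":11,"rx":0,"ry":0,"rz":0},
  {"dx":0,"dy":-2,"dz":12.5,"rx":0,"ry":0,"rz":0},
  {"dx":0,"dy":-2,"dz":12.5,"rx":0,"ry":0,"rz":0},
  {"dx":0,"dy":-2,"dz":12.5,"rx":0,"ry":0,"rz":0},
], fingers=0.0)

```text
t: 23.42
eef_pos: [619.7, 243.8, 345.0]
tcp_rot: [3.036, -0.002, 1.676]
ft_force: [-3.9, -1.3, 9.3]
opening: 0.613
```

>>> play_rows([
  {"dx":0,"dy":0,"dz":0,"rx":0,"ry":0,"rz":0},
  {"dx":0,"dy":0,"dz":0,"rx":0,"ry":0,"rz":0},
  {"dx":0,"dy":0,"dz":0,"rx":0,"ry":0,"rz":0},
  {"dx":0,"dy":0,"dz":0,"rx":0,"ry":0,"rz":0},
  {"dx":0,"dy":0,"dz":0,"rx":0,"ry":0,"rz":0},
], fingers=0.85)

```text
t: 23.83
eef_pos: [619.8, 243.8, 344.8]
tcp_rot: [3.036, -0.002, 1.676]
ft_force: [-0.8, 0.9, 0.1]
opening: 0.843
```

```bash
python3 -c "
from h import *
c=shot('side','side22')
p=rail(108)
inc(p[0],p[1],172,96)
o=cv2.resize(c['image'][60:200,220:360,::-1],(560,560),interpolation=2)
cv2.imwrite('pics/c22.png',o)
"
```

```text
t 23.88 pos [619.8 243.8 344.8] yaw 96.03 open 0.845 F [ 0.2 -0.3  0. ]
 d [ 0.2 17.1  3.3] r [ 1.   -0.02  0.  ] rows>= 1
```

View pics/c22.png

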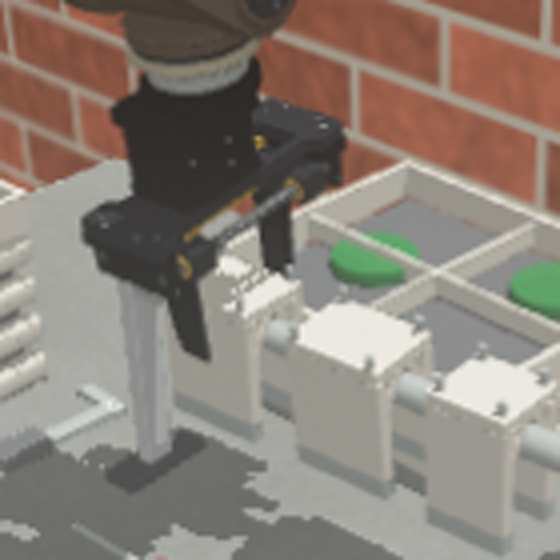

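Near level now. I'll straighten the tool and squeeze once more to square it.

>>> play_rows([
  {"dx":0,"dy":6,"dz":1,"rx":0.33,"ry":0,"rz":0},
  {"dx":0,"dy":12,"dz":2,"rx":0.67,"ry":0,"rz":0},
  {"dx":0,"dy":17,"dz":3,"rx":1,"ry":0,"rz":0},
  {"dx":0,"dy":17,"dz":3,"rx":1,"ry":0,"rz":0},
  {"dx":0,"dy":17,"dz":3,"rx":1,"ry":0,"rz":0},
], fingers=0.85)

```text
t: 24.3
eef_pos: [637.0, 245.5, 343.2]
tcp_rot: [3.141, -0.002, 1.676]
ft_force: [0.6, 0.9, 0.3]
opening: 0.852
```

>>> play_rows([
  {"dx":0,"dy":0,"dz":0,"rx":0,"ry":0,"rz":0},
  {"dx":0,"dy":0,"dz":0,"rx":0,"ry":0,"rz":0},
  {"dx":0,"dy":0,"dz":0,"rx":0,"ry":0,"rz":0},
  {"dx":0,"dy":0,"dz":0,"rx":0,"ry":0,"rz":0},
  {"dx":0,"dy":0,"dz":0,"rx":0,"ry":0,"rz":0},
  {"dx":0,"dy":0,"dz":0,"rx":0,"ry":0,"rz":0},
], fingers=0.0)

```text
t: 24.8
eef_pos: [637.3, 245.6, 343.6]
tcp_rot: [3.138, -0.002, 1.676]
ft_force: [4.8, 0.6, -1.1]
opening: 0.586
```

```bash
python3 -c "
from h import *
p=rail(108)
inc(p[0],p[1],172,96)
"
```

```text
t 24.8 pos [637.3 245.6 343.6] yaw 96.02 open 0.586 F [ 4.8  0.6 -1.1]
 d [ 0.3 -0.3  0.3] r [ 0.03 -0.02  0.  ] rows>= 1
```

The opening is 0.586, the same as a square grip. Now release, rise, and check from the side.

>>> play_rows([
  {"dx":0,"dy":0,"dz":0,"rx":0,"ry":0,"rz":0},
  {"dx":0,"dy":0,"dz":0,"rx":0,"ry":0,"rz":0},
  {"dx":0,"dy":0,"dz":0,"rx":0,"ry":0,"rz":0},
  {"dx":0,"dy":0,"dz":0,"rx":0,"ry":0,"rz":0},
  {"dx":0,"dy":0,"dz":0,"rx":0,"ry":0,"rz":0},
  {"dx":0,"dy":0,"dz":0,"rx":0,"ry":0,"rz":0},
], fingers=1.0)

```text
t: 25.3
eef_pos: [637.3, 245.6, 343.5]
tcp_rot: [3.138, -0.002, 1.676]
ft_force: [-0.2, 0.1, -0.1]
opening: 0.949
```

>>> play_rows([
  {"dx":0,"dy":0,"dz":-15,"rx":0,"ry":0,"rz":0},
  {"dx":0,"dy":0,"dz":-40,"rx":0,"ry":0,"rz":0},
  {"dx":0,"dy":0,"dz":-70,"rx":0,"ry":0,"rz":0},
  {"dx":0,"dy":0,"dz":-100,"rx":0,"ry":0,"rz":0},
  {"dx":0,"dy":0,"dz":-110,"rx":0,"ry":0,"rz":0},
  {"dx":0,"dy":0,"dz":-110,"rx":0,"ry":0,"rz":0},
], fingers=1.0)

```text
t: 25.8
eef_pos: [636.7, 245.3, 456.6]
tcp_rot: [3.134, -0.003, 1.676]
ft_force: [0.4, 0.6, -0.5]
opening: 0.998
```

```bash
python3 -c "
from h import *
c=shot('side','side23')
p=rail(0)
inc(p[0]-40,p[1]-100,280,96)
o=cv2.resize(c['image'][60:200,220:360,::-1],(560,560),interpolation=2)
cv2.imwrite('pics/c23.png',o)
"
```

```text
t 25.85 pos [636.7 245.3 454.1] yaw 96.02 open 0.999 F [-0.4 -0.8 -0.3]
 d [-202.7  -50.1    2.1] r [ 0.05 -0.02  0.  ] rows>= 6
```

View pics/c23.png

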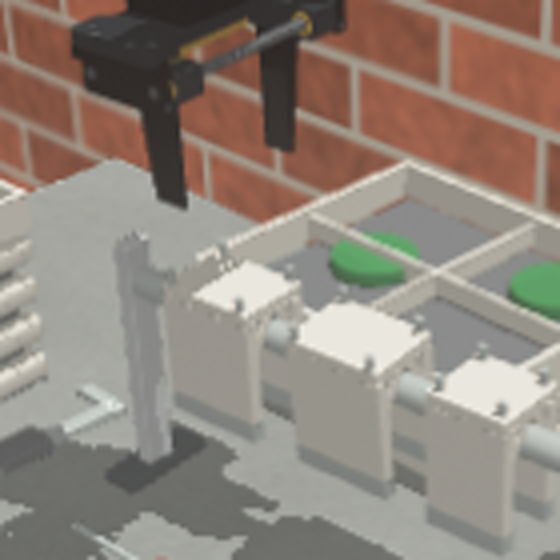

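The left carrier is upright again and parallel to the other two. Now to the bin.

>>> play_rows([
  {"dx":-15,"dy":-4,"dz":0,"rx":0,"ry":0,"rz":0},
  {"dx":-50,"dy":-12,"dz":0,"rx":0,"ry":0,"rz":0},
  {"dx":-88,"dy":-22,"dz":0,"rx":0,"ry":0,"rz":0},
  {"dx":-126,"dy":-31,"dz":0,"rx":0,"ry":0,"rz":0},
  {"dx":-164,"dy":-40,"dz":0,"rx":0,"ry":0,"rz":0},
  {"dx":-202,"dy":-50,"dz":0,"rx":0,"ry":0,"rz":0},
  {"dx":-202,"dy":-50,"dz":0,"rx":0,"ry":0,"rz":0},
], fingers=0.85)

```text
t: 26.43
eef_pos: [607.1, 33.1, 451.5]
tcp_rot: [3.14, -0.002, 1.671]
ft_force: [-0.8, 0.2, -0.8]
opening: 0.848
```

```bash
python3 -c "
from h import *
inc(498,-224,250,96)
"
```

```text
t 26.43 pos [607.1  33.1 451.5] yaw 95.76 open 0.848 F [-0.8  0.2 -0.8]
 d [-244.9 -134.4   29.7] r [ 0.01 -0.02 -0.04] rows>= 7
```

>>> play_rows([
  {"dx":-18,"dy":-10,"dz":0,"rx":0,"ry":0,"rz":0},
  {"dx":-52,"dy":-28,"dz":5,"rx":0,"ry":0,"rz":0},
  {"dx":-88,"dy":-48,"dz":10,"rx":0,"ry":0,"rz":0},
  {"dx":-124,"dy":-68,"dz":15,"rx":0,"ry":0,"rz":0},
  {"dx":-160,"dy":-88,"dz":20,"rx":0,"ry":0,"rz":0},
  {"dx":-196,"dy":-107,"dz":25,"rx":0,"ry":0,"rz":0},
  {"dx":-230,"dy":-126,"dz":29,"rx":0,"ry":0,"rz":0},
  {"dx":-245,"dy":-134,"dz":29,"rx":0,"ry":0,"rz":0},
], fingers=0.85)

```text
t: 27.1
eef_pos: [496.1, -227.4, 419.6]
tcp_rot: [-3.139, -0.003, 1.669]
ft_force: [0.2, 0.1, 0.9]
opening: 0.849
```

```bash
python3 -c "
from h import *
t=shot('top','top24');c=shot('side','side24')
tops(t)
inc(498.5,-224,130,96)
o=np.zeros((400,800,3),np.uint8)
o[:,:400]=cv2.resize(c['image'][200:400,290:490,::-1],(400,400),interpolation=2)
o[:200,400:]=cv2.resize(t['image'][120:195,200:350,::-1],(400,200),interpolation=2)
cv2.imwrite('pics/c24.png',o)
"
```

```text
carrier 110 railx 0.9 raily 107.7 ((56.9, 83.1), 5.8)
carrier 0 railx -1.0 raily 0.8 ((57.8, 88.1), 6.1)
carrier -105 railx 0.7 raily -102.8 ((56.7, 77.4), 5.9)
t 27.2 pos [ 496.9 -226.5  420.2] yaw 95.55 open 0.85 F [-0.9 -0.6 -0.9]
 d [  2.    2.  118.9] r [-0.01 -0.03 -0.08] rows>= 3
```

View pics/c24.png

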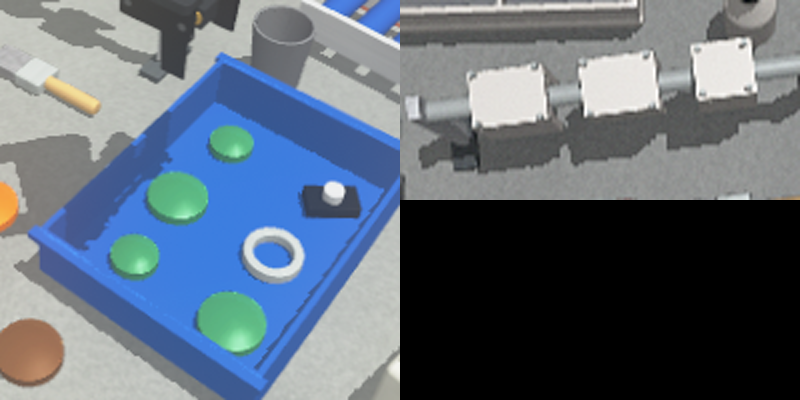

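All three carriers read upright (top offsets 0.9, −1.0 and 0.7 mm). The large blank at crop (178,196) is the target: green, about 66 mm wide. I'll descend.

>>> play_rows([
  {"dx":2,"dy":2,"dz":30,"rx":0,"ry":0,"rz":-0.08},
  {"dx":2,"dy":2,"dz":65,"rx":0,"ry":0,"rz":-0.08},
  {"dx":2,"dy":2,"dz":100,"rx":0,"ry":0,"rz":-0.08},
  {"dx":2,"dy":2,"dz":135,"rx":0,"ry":0,"rz":-0.08},
  {"dx":2,"dy":2,"dz":165,"rx":0,"ry":0,"rz":-0.08},
  {"dx":2,"dy":2,"dz":180,"rx":0,"ry":0,"rz":-0.08},
  {"dx":2,"dy":2,"dz":180,"rx":0,"ry":0,"rz":-0.08},
], fingers=0.85)

```text
t: 27.78
eef_pos: [497.8, -222.5, 236.4]
tcp_rot: [-3.135, -0.008, 1.677]
ft_force: [-0.9, 0.6, -0.7]
opening: 0.85
```

```bash
python3 -c "
from h import *
c=shot('side','side25')
inc(498.5,-224,28,96)
o=cv2.resize(c['image'][200:400,290:490,::-1],(560,560),interpolation=2)
cv2.imwrite('pics/c25.png',o)
"
```

```text
t 27.83 pos [ 498.2 -222.9  238.4] yaw 96.07 open 0.851 F [-0.3 -1.5  0.3]
 d [-1.4  0.4 39.1] r [-0.05 -0.06  0.01] rows>= 1
```

View pics/c25.png

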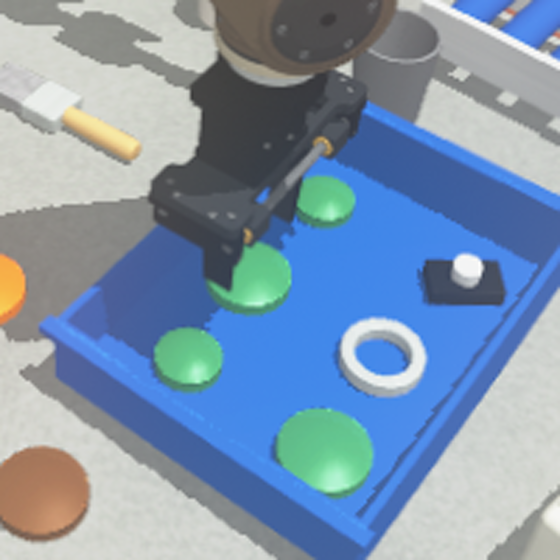

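>>> play_rows([
  {"dx":-1.4,"dy":0.4,"dz":15,"rx":-0.05,"ry":-0.06,"rz":0},
  {"dx":-1.4,"dy":0.4,"dz":28,"rx":-0.05,"ry":-0.06,"rz":0},
  {"dx":-1.4,"dy":0.4,"dz":36,"rx":-0.05,"ry":-0.06,"rz":0},
  {"dx":-1.4,"dy":0.4,"dz":39,"rx":-0.05,"ry":-0.06,"rz":0},
  {"dx":-1.4,"dy":0.4,"dz":39,"rx":-0.05,"ry":-0.06,"rz":0},
  {"dx":-1.4,"dy":0.4,"dz":39,"rx":-0.05,"ry":-0.06,"rz":0},
], fingers=0.85)

```text
t: 28.33
eef_pos: [498.7, -223.9, 200.2]
tcp_rot: [3.14, 0.001, 1.677]
ft_force: [0.7, 1.1, 0.3]
opening: 0.85
```

>>> play_rows([
  {"dx":0,"dy":0,"dz":0,"rx":0,"ry":0,"rz":0},
  {"dx":0,"dy":0,"dz":0,"rx":0,"ry":0,"rz":0},
  {"dx":0,"dy":0,"dz":0,"rx":0,"ry":0,"rz":0},
  {"dx":0,"dy":0,"dz":0,"rx":0,"ry":0,"rz":0},
  {"dx":0,"dy":0,"dz":0,"rx":0,"ry":0,"rz":0},
  {"dx":0,"dy":0,"dz":0,"rx":0,"ry":0,"rz":0},
], fingers=0.0)

```text
t: 28.83
eef_pos: [498.8, -224.0, 200.7]
tcp_rot: [3.14, 0.001, 1.677]
ft_force: [-0.6, 0.5, 6.5]
opening: 0.674
```

```bash
python3 -c "
from h import *
c=shot('side','side26')
inc(498.5,-224,250,96)
o=cv2.resize(c['image'][200:400,290:490,::-1],(560,560),interpolation=2)
cv2.imwrite('pics/c26.png',o)
"
```

```text
t 28.88 pos [ 498.8 -224.   200.7] yaw 96.08 open 0.671 F [-0.5  0.1  6.3]
 d [-3.000e-01  1.000e-01 -2.206e+02] r [0.02 0.01 0.01] rows>= 6
```

View pics/c26.png

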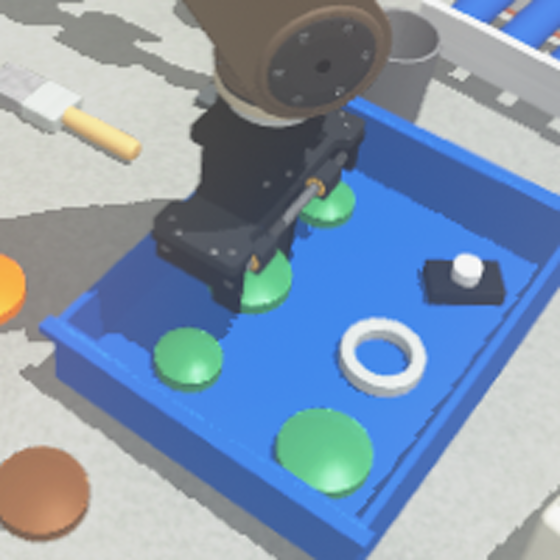

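The jaws stop at 63.8 mm rather than 66, so the grip may be off-centre. I'll lift a little and look.

>>> play_rows([
  {"dx":0,"dy":0,"dz":0,"rx":0,"ry":0,"rz":0},
  {"dx":0,"dy":0,"dz":-10,"rx":0,"ry":0,"rz":0},
  {"dx":0,"dy":0,"dz":-35,"rx":0,"ry":0,"rz":0},
  {"dx":0,"dy":0,"dz":-70,"rx":0,"ry":0,"rz":0},
  {"dx":0,"dy":0,"dz":-105,"rx":0,"ry":0,"rz":0},
  {"dx":0,"dy":0,"dz":-140,"rx":0,"ry":0,"rz":0},
  {"dx":0,"dy":0,"dz":-170,"rx":0,"ry":0,"rz":0},
  {"dx":0,"dy":0,"dz":-170,"rx":0,"ry":0,"rz":0},
], fingers=0.0)

```text
t: 29.55
eef_pos: [498.7, -223.8, 376.9]
tcp_rot: [3.133, 0.007, 1.677]
ft_force: [0.1, 0.3, -0.1]
opening: 0.673
```

```bash
python3 -c "
from h import *
c=shot('side','side27')
inc(498.5,-224,280,96)
st=env.state();R=Ro.from_euler('xyz',st['tcp_rot']);g=st['eef_pos']+R.apply([0,0,171.3]);print('grasp',g,proj(c,g))
o=cv2.resize(c['image'][120:320,290:490,::-1],(600,600),interpolation=2)
cv2.imwrite('pics/c27.png',o)
"
```

```text
t 29.6 pos [ 498.4 -223.7  374. ] yaw 96.08 open 0.675 F [ 0.1  0.9 -1.8]
 d [ -0.7   0.6 -77.3] r [0.06 0.05 0.01] rows>= 2
grasp [ 499.52901937 -224.39331149  202.70098598] [386.22141853 232.6693844 ]
```

View pics/c27.png

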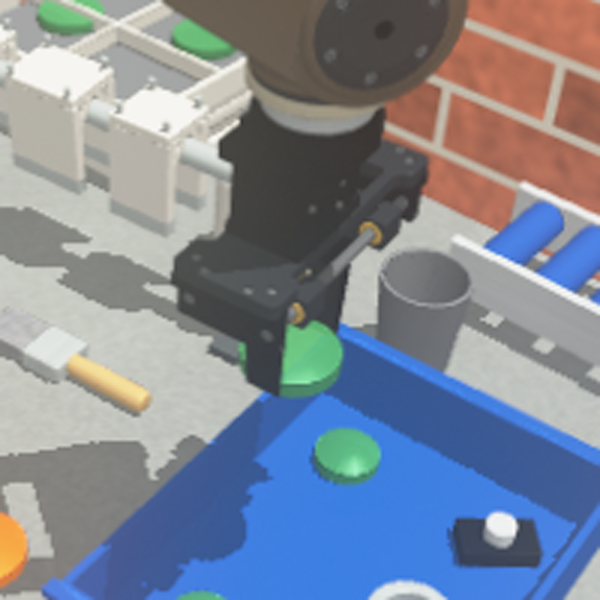

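```bash
cat >> h.py <<'E'
def discpred(c,g,yaw,r,zedge,e,f=0):
    a=np.radians(yaw-90); u=np.array([-np.sin(a),np.cos(a)]);n=np.array([np.cos(a),np.sin(a)])
    ctr=np.array(g[:2])+e*u+f*n; pts=[]
    for z in zedge:
        for k in np.linspace(0,2*np.pi,180): pts.append(proj(c,[ctr[0]+r*np.cos(k),ctr[1]+r*np.sin(k),z]))
    pts=np.array(pts); return pts.min(0).round(1),pts.max(0).round(1)
def green(c,box):
    im=c['image'].astype(int); m=((im[:,:,1]>im[:,:,0]+25)&(im[:,:,1]>im[:,:,2]+15)).astype(np.uint8)
    k=np.zeros_like(m); k[box[1]:box[3],box[0]:box[2]]=1; m&=k
    n,l,s,ce=cv2.connectedComponentsWithStats(m); return [(tuple(x[:5]),) for x in s[1:] if x[4]>8]
E
python3 -c "
from h import *
c=load('side27'); g=[499.5,-224.4,202.7]
print(green(c,(360,220,415,258)))
b=g[2]-19-3
for e in(-8,-4,0,4,8): print(e,discpred(c,g,96,33,(b,b+12),e))
"
```

```text
[((np.int32(383), np.int32(227), np.int32(21), np.int32(25), np.int32(419)),), ((np.int32(369), np.int32(234), np.int32(3), np.int32(11), np.int32(23)),)]
-8 (array([371.5, 226.9]), array([406.9, 255.1]))
-4 (array([369.8, 226.1]), array([405. , 254.2]))
0 (array([368. , 225.3]), array([403.2, 253.3]))
4 (array([366.3, 224.4]), array([401.4, 252.3]))
8 (array([364.6, 223.6]), array([399.6, 251.4]))
```

The blank is centred in the grip to about 1–2 mm. Before placing, I'll measure the carrier tops along the rail more exactly, with the bar removed by morphological opening.

```bash
cat >> h.py <<'E'
def tops2(t,box=(215,128,345,180),thr=195,z=188):
    im=t['image'].astype(int); m=((im.min(2)>thr)).astype(np.uint8); k=np.zeros_like(m); k[box[1]:box[3],box[0]:box[2]]=1; m&=k
    m=cv2.morphologyEx(m,cv2.MORPH_CLOSE,np.ones((3,3),np.uint8)); m=cv2.morphologyEx(m,cv2.MORPH_OPEN,np.ones((11,11),np.uint8))
    cs,_=cv2.findContours(m,cv2.RETR_EXTERNAL,cv2.CHAIN_APPROX_NONE)
    for q in cs:
        W=np.array([onz(t,u,v,z)[:2] for u,v in q[:,0,:]],np.float32); (x,y),wh,an=cv2.minAreaRect(W); d=np.array([x,y])-RM; a=np.radians(RY)
        print(cv2.boundingRect(q),'xy',round(x,1),round(y,1),'rail x,y',round(d[0]*np.cos(a)+d[1]*np.sin(a),1),round(-d[0]*np.sin(a)+d[1]*np.cos(a),1),np.round(wh,1),round(an,1))
E
python3 -c "
from h import *
tops2(load('top24')); print(rail(0),rail(108))
a=load('top24')['image'][125:185,215:345,::-1]; cv2.imwrite('pics/c28.png',cv2.resize(a,None,fx=6,fy=6,interpolation=2))
"
```

```text
(226, 146, 28, 20) xy 637.7 250.4 rail x,y 1.2 112.5 [72.4 50.8] 88.7
(268, 140, 28, 22) xy 648.3 138.9 rail x,y 0.2 0.5 [71.5 56.1] 89.6
(310, 135, 23, 21) xy 660.6 34.5 rail x,y 1.5 -104.6 [58.  53.5] 89.1
[648.2 138.4] [637.00466173 245.81817538]
```

View pics/c28.png

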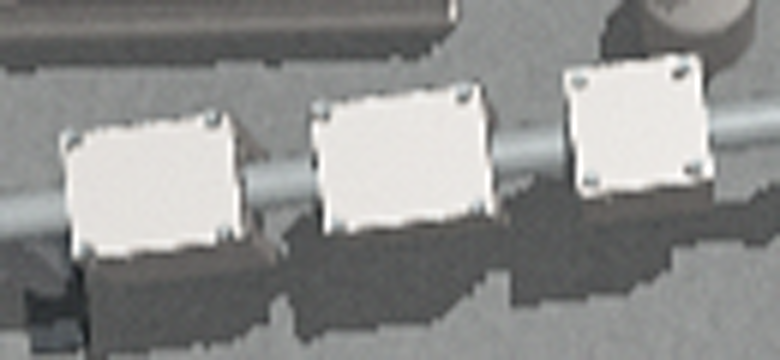

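```bash
python3 -c "
from h import *
t=load('top24')
for n,p in dict(L=(148.75,185.75),M=(402.75,158.75),N=(635.5,125.75)).items():
    w=onz(t,p[0]/6+215-.4,p[1]/6+125-.4,194); d=w[:2]-RM;a=np.radians(RY);print(n,w.round(1),'railxy',round(d[0]*np.cos(a)+d[1]*np.sin(a),1),round(-d[0]*np.sin(a)+d[1]*np.cos(a),1))
p=rail(0); inc(p[0],p[1],270,96)
"
```

```text
L [636.3 249.2 194. ] railxy -0.3 111.4
M [645.6 137.6 194. ] railxy -2.6 -0.5
N [657.8  35.7 194. ] railxy -1.1 -103.2
t 29.6 pos [ 498.4 -223.7  374. ] yaw 96.08 open 0.675 F [ 0.1  0.9 -1.8]
 d [343.9 187.7 -67.8] r [0.06 0.05 0.01] rows>= 10
```

>>> play_rows([
  {"dx":10,"dy":5,"dz":-20,"rx":0.06,"ry":0.05,"rz":0},
  {"dx":35,"dy":18,"dz":-45,"rx":0.06,"ry":0.05,"rz":0},
  {"dx":68,"dy":36,"dz":-68,"rx":0.06,"ry":0.05,"rz":0},
  {"dx":103,"dy":56,"dz":-68,"rx":0.06,"ry":0.05,"rz":0},
  {"dx":138,"dy":75,"dz":-68,"rx":0.06,"ry":0.05,"rz":0},
  {"dx":173,"dy":94,"dz":-68,"rx":0.06,"ry":0.05,"rz":0},
  {"dx":205,"dy":112,"dz":-68,"rx":0.06,"ry":0.05,"rz":0},
  {"dx":225,"dy":123,"dz":-68,"rx":0.06,"ry":0.05,"rz":0},
], fingers=0.0)

```text
t: 30.27
eef_pos: [597.1, 16.4, 440.4]
tcp_rot: [-3.14, -0.001, 1.678]
ft_force: [0.4, 0.1, -1.8]
opening: 0.671
```

```bash
python3 -c "
from h import *
p=rail(0.5); inc(p[0],p[1],265,96)
"
```

```text
t 30.27 pos [597.1  16.4 440.4] yaw 96.17 open 0.671 F [ 0.4  0.1 -1.8]
 d [116.2  64.    4.1] r [-0.02 -0.01  0.03] rows>= 4
```

>>> play_rows([
  {"dx":30,"dy":16,"dz":2,"rx":0,"ry":0,"rz":0},
  {"dx":62,"dy":34,"dz":4,"rx":0,"ry":0,"rz":0},
  {"dx":92,"dy":51,"dz":4,"rx":0,"ry":0,"rz":0},
  {"dx":110,"dy":61,"dz":4,"rx":0,"ry":0,"rz":0},
  {"dx":116,"dy":64,"dz":4,"rx":0,"ry":0,"rz":0},
  {"dx":116,"dy":64,"dz":4,"rx":0,"ry":0,"rz":0},
  {"dx":116,"dy":64,"dz":4,"rx":0,"ry":0,"rz":0},
], fingers=0.0)

```text
t: 30.85
eef_pos: [648.0, 138.2, 435.5]
tcp_rot: [-3.138, -0.001, 1.679]
ft_force: [1.0, -0.3, -0.3]
opening: 0.668
```

```bash
python3 -c "
from h import *
c=shot('side','side29')
p=rail(0.5); inc(p[0],p[1],222,96)
cv2.imwrite('pics/c29.png',cv2.resize(c['image'][60:200,230:400,::-1],(680,560),interpolation=2))
"
```

```text
t 30.9 pos [647.9 137.7 435.8] yaw 96.14 open 0.672 F [-0.9 -1.1 -0.2]
 d [ 1.2  0.5 42.5] r [-0.03 -0.01  0.02] rows>= 2
```

View pics/c29.png

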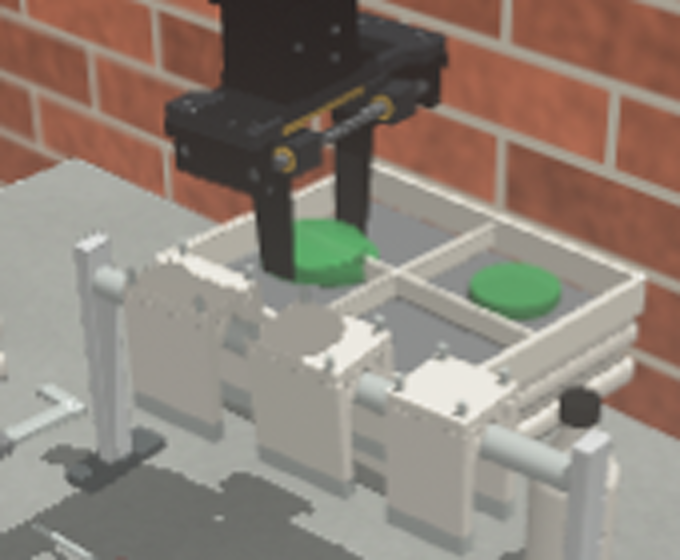

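>>> play_rows([
  {"dx":1.2,"dy":0.5,"dz":12,"rx":0,"ry":0,"rz":0},
  {"dx":1.2,"dy":0.5,"dz":25,"rx":0,"ry":0,"rz":0},
  {"dx":1.2,"dy":0.5,"dz":35,"rx":0,"ry":0,"rz":0},
  {"dx":1.2,"dy":0.5,"dz":39,"rx":0,"ry":0,"rz":0},
  {"dx":1.2,"dy":0.5,"dz":39,"rx":0,"ry":0,"rz":0},
], fingers=0.0)

```text
t: 31.32
eef_pos: [648.1, 138.3, 395.5]
tcp_rot: [-3.136, -0.001, 1.677]
ft_force: [0.6, 0.3, -0.7]
opening: 0.673
```

```bash
python3 -c "
from h import *
c=shot('side','side30')
p=rail(0.5); inc(p[0],p[1],211.5,96)
cv2.imwrite('pics/c30.png',cv2.resize(c['image'][90:190,270:370,::-1],(600,600),interpolation=2))
"
```

```text
t 31.37 pos [648.2 138.4 396.4] yaw 96.1 open 0.67 F [-0.1 -0.2 -0.5]
 d [ 0.4  0.1 13.6] r [-0.04 -0.01  0.02] rows>= 1
```

View pics/c30.png

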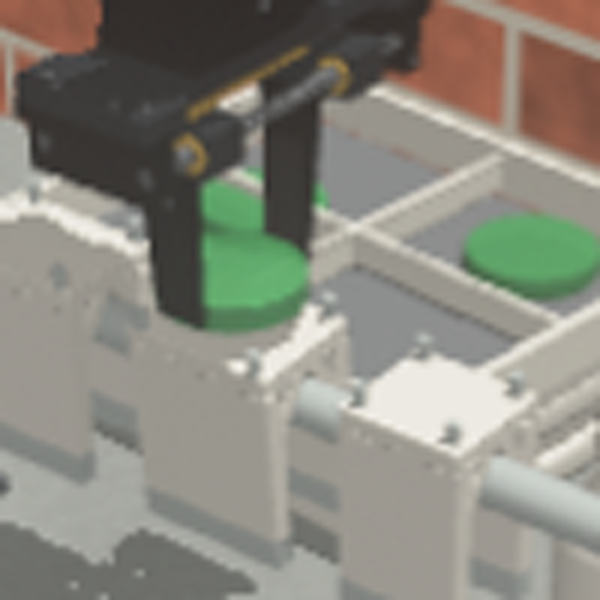

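Blank sits just above the middle carrier between the pins (crop 325,305 and 255,365). I'll lower the last 13 mm and release.

>>> play_rows([
  {"dx":0.4,"dy":0,"dz":4,"rx":-0.04,"ry":0,"rz":0},
  {"dx":0.4,"dy":0,"dz":8,"rx":-0.04,"ry":0,"rz":0},
  {"dx":0.4,"dy":0,"dz":11,"rx":-0.04,"ry":0,"rz":0},
  {"dx":0.4,"dy":0,"dz":13,"rx":-0.04,"ry":0,"rz":0},
  {"dx":0.4,"dy":0,"dz":13,"rx":-0.04,"ry":0,"rz":0},
  {"dx":0.4,"dy":0,"dz":13,"rx":-0.04,"ry":0,"rz":0},
], fingers=0.0)

```text
t: 31.87
eef_pos: [648.1, 138.9, 383.5]
tcp_rot: [3.141, -0.001, 1.677]
ft_force: [0.3, 1.2, -0.5]
opening: 0.675
```

```bash
python3 -c "
from h import *
p=rail(0.5); inc(p[0],p[1],211.5,96)
c=shot('side','side31')
cv2.imwrite('pics/c31.png',cv2.resize(c['image'][90:190,270:370,::-1],(600,600),interpolation=2))
"
```

```text
t 31.87 pos [648.1 138.9 383.5] yaw 96.1 open 0.675 F [ 0.3  1.2 -0.5]
 d [-0.   0.   0.7] r [ 0.   -0.01  0.02] rows>= 1
```

View pics/c31.png

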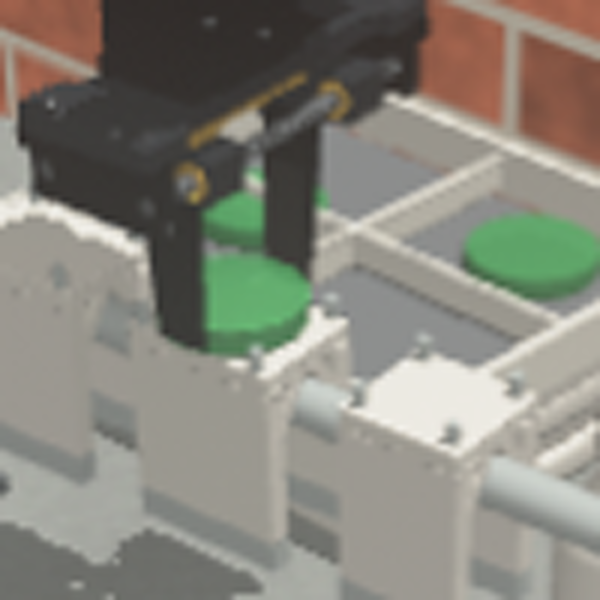

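>>> play_rows([
  {"dx":0,"dy":0,"dz":1,"rx":0,"ry":0,"rz":0},
  {"dx":0,"dy":0,"dz":1.5,"rx":0,"ry":0,"rz":0},
  {"dx":0,"dy":0,"dz":1.5,"rx":0,"ry":0,"rz":0},
], fingers=0.0)

```text
t: 32.17
eef_pos: [648.3, 138.9, 382.7]
tcp_rot: [3.139, -0.001, 1.677]
ft_force: [2.6, 0.9, 4.2]
opening: 0.674
```

>>> play_rows([
  {"dx":0,"dy":0,"dz":0,"rx":0,"ry":0,"rz":0},
  {"dx":0,"dy":0,"dz":0,"rx":0,"ry":0,"rz":0},
  {"dx":0,"dy":0,"dz":0,"rx":0,"ry":0,"rz":0},
  {"dx":0,"dy":0,"dz":0,"rx":0,"ry":0,"rz":0},
  {"dx":0,"dy":0,"dz":0,"rx":0,"ry":0,"rz":0},
], fingers=0.9)

```text
t: 32.58
eef_pos: [648.3, 138.9, 382.3]
tcp_rot: [3.14, -0.001, 1.677]
ft_force: [0.0, -0.1, 0.0]
opening: 0.894
```

>>> play_rows([
  {"dx":0,"dy":0,"dz":-8,"rx":0,"ry":0,"rz":0},
  {"dx":0,"dy":0,"dz":-25,"rx":0,"ry":0,"rz":0},
  {"dx":0,"dy":0,"dz":-50,"rx":0,"ry":0,"rz":0},
  {"dx":0,"dy":0,"dz":-70,"rx":0,"ry":0,"rz":0},
  {"dx":0,"dy":0,"dz":-70,"rx":0,"ry":0,"rz":0},
], fingers=0.9)

```text
t: 33.0
eef_pos: [648.1, 138.9, 457.3]
tcp_rot: [3.134, -0.001, 1.677]
ft_force: [-0.2, -0.2, 0.5]
opening: 0.9
```

```bash
python3 -c "
from h import *
inc(530,-80,260,96)
c=shot('side','side32')
cv2.imwrite('pics/c32.png',cv2.resize(c['image'][80:200,240:380,::-1],(700,600),interpolation=2))
"
```

```text
t 33.0 pos [648.1 138.9 457.3] yaw 96.11 open 0.9 F [-0.2 -0.2  0.5]
 d [-205.1 -141.    24.6] r [ 0.07 -0.01  0.02] rows>= 6
```

View pics/c32.png

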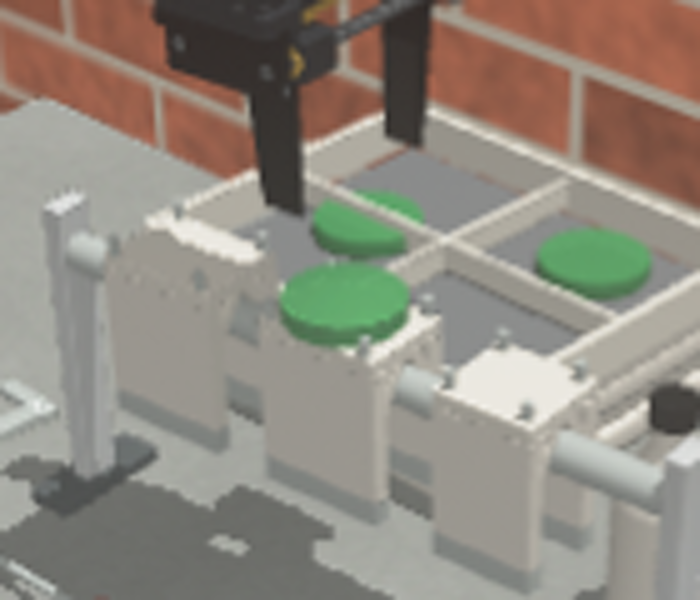

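The first blank lies flat on the middle carrier. Next is the second large blank, at about (413,−359).

>>> play_rows([
  {"dx":-15,"dy":-10,"dz":0,"rx":0,"ry":0,"rz":0},
  {"dx":-48,"dy":-33,"dz":0,"rx":0,"ry":0,"rz":0},
  {"dx":-80,"dy":-55,"dz":0,"rx":0,"ry":0,"rz":0},
  {"dx":-112,"dy":-77,"dz":5,"rx":0,"ry":0,"rz":0},
  {"dx":-144,"dy":-99,"dz":10,"rx":0,"ry":0,"rz":0},
  {"dx":-176,"dy":-121,"dz":18,"rx":0,"ry":0,"rz":0},
  {"dx":-205,"dy":-141,"dz":24,"rx":0,"ry":0,"rz":0},
  {"dx":-220,"dy":-151,"dz":24,"rx":0,"ry":0,"rz":0},
], fingers=0.85)

```text
t: 33.72
eef_pos: [519.4, -98.3, 428.3]
tcp_rot: [3.139, -0.002, 1.676]
ft_force: [-0.3, -0.4, 0.4]
opening: 0.846
```

```bash
python3 -c "
from h import *
inc(413,-359,230,96)
t=shot('top','top33')
cv2.imwrite('pics/c33.png',cv2.resize(t['image'][120:190,200:360,::-1],(800,350),interpolation=2))
"
```

```text
t 33.72 pos [519.4 -98.3 428.3] yaw 96.02 open 0.846 F [-0.3 -0.4  0.4]
 d [-248.2 -133.2   26.2] r [ 0.02 -0.02  0.  ] rows>= 7
```

View pics/c33.png

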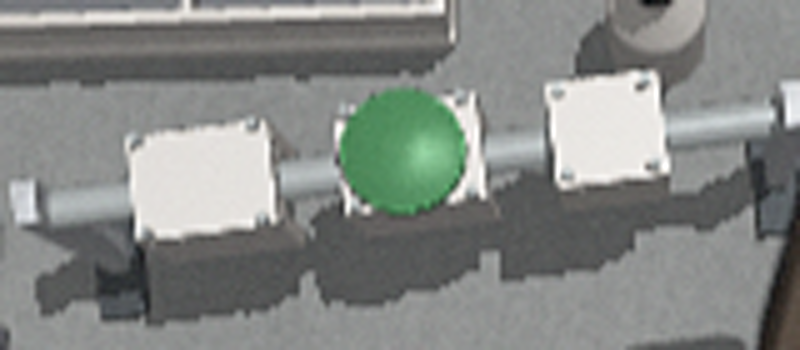

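The blank lies between the four pins on the middle carrier, within about 4 mm of centre. On to the second large blank.

>>> play_rows([
  {"dx":-15,"dy":-8,"dz":0,"rx":0,"ry":0,"rz":0},
  {"dx":-50,"dy":-27,"dz":5,"rx":0,"ry":0,"rz":0},
  {"dx":-86,"dy":-46,"dz":10,"rx":0,"ry":0,"rz":0},
  {"dx":-122,"dy":-66,"dz":15,"rx":0,"ry":0,"rz":0},
  {"dx":-158,"dy":-85,"dz":20,"rx":0,"ry":0,"rz":0},
  {"dx":-194,"dy":-104,"dz":26,"rx":0,"ry":0,"rz":0},
  {"dx":-230,"dy":-123,"dz":26,"rx":0,"ry":0,"rz":0},
  {"dx":-248,"dy":-133,"dz":26,"rx":0,"ry":0,"rz":0},
], fingers=0.85)

```text
t: 34.43
eef_pos: [411.3, -363.0, 401.3]
tcp_rot: [3.14, -0.002, 1.673]
ft_force: [-0.0, 0.6, 0.7]
opening: 0.846
```

```bash
python3 -c "
from h import *
c=shot('side','side34')
im=c['image'].astype(int); m=((im[:,:,1]>im[:,:,0]+30)&(im[:,:,1]>im[:,:,2]+15)).astype(np.uint8); m[:255]=0
cs,_=cv2.findContours(m,cv2.RETR_EXTERNAL,cv2.CHAIN_APPROX_NONE)
for q in cs:
    if cv2.contourArea(q)>60: print(cv2.boundingRect(q))
for n,p,r in (('L2',(413,-359),33),('S1',(408,-242),25),('S2',(604,-218),25)): print(n,discpred(c,p,96,r,(6,18),0))
inc(413,-359,70,96)
"
```

```text
(389, 346, 34, 32)
(345, 318, 24, 22)
L2 (array([387.1, 344.8]), array([422.5, 378.2]))
S1 (array([344.5, 316.3]), array([369.3, 340. ]))
S2 (array([393.8, 261.8]), array([416.3, 281.3]))
t 34.48 pos [ 410.8 -364.5  401.3] yaw 95.79 open 0.85 F [-1.7 -1.4 -0.6]
 d [  5.1   2.5 160. ] r [ 0.02 -0.01 -0.04] rows>= 4
```

>>> play_rows([
  {"dx":5,"dy":2.5,"dz":25,"rx":0,"ry":0,"rz":0},
  {"dx":5,"dy":2.5,"dz":60,"rx":0,"ry":0,"rz":0},
  {"dx":5,"dy":2.5,"dz":95,"rx":0,"ry":0,"rz":0},
  {"dx":5,"dy":2.5,"dz":130,"rx":0,"ry":0,"rz":0},
  {"dx":5,"dy":2.5,"dz":155,"rx":0,"ry":0,"rz":0},
  {"dx":5,"dy":2.5,"dz":160,"rx":0,"ry":0,"rz":0},
  {"dx":5,"dy":2.5,"dz":160,"rx":0,"ry":0,"rz":0},
], fingers=0.85)

```text
t: 35.07
eef_pos: [413.2, -358.7, 239.9]
tcp_rot: [-3.141, -0.004, 1.672]
ft_force: [-0.1, 0.5, 0.5]
opening: 0.849
```

```bash
python3 -c "
from h import *
c=shot('side','side35')
inc(413,-359.5,28,96)
cv2.imwrite('pics/c35.png',cv2.resize(c['image'][230:400,320:490,::-1],(560,560),interpolation=2))
"
```

```text
t 35.12 pos [ 413.4 -359.   241.4] yaw 95.8 open 0.849 F [-0.6  0.3  0.1]
 d [-0.6 -0.5 42.1] r [ 0.01 -0.02 -0.03] rows>= 2
```

View pics/c35.png

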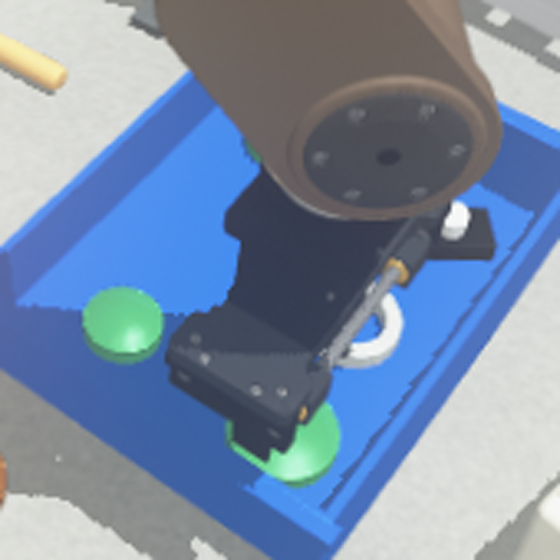

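>>> play_rows([
  {"dx":-0.6,"dy":-0.5,"dz":15,"rx":0,"ry":0,"rz":0},
  {"dx":-0.6,"dy":-0.5,"dz":30,"rx":0,"ry":0,"rz":0},
  {"dx":-0.6,"dy":-0.5,"dz":38,"rx":0,"ry":0,"rz":0},
  {"dx":-0.6,"dy":-0.5,"dz":41,"rx":0,"ry":0,"rz":0},
  {"dx":-0.6,"dy":-0.5,"dz":41,"rx":0,"ry":0,"rz":0},
  {"dx":-0.6,"dy":-0.5,"dz":41,"rx":0,"ry":0,"rz":0},
], fingers=0.85)

```text
t: 35.62
eef_pos: [413.1, -359.7, 201.3]
tcp_rot: [3.14, -0.001, 1.672]
ft_force: [-0.4, 0.3, 0.7]
opening: 0.851
```

>>> play_rows([
  {"dx":0,"dy":0,"dz":0,"rx":0,"ry":0,"rz":0},
  {"dx":0,"dy":0,"dz":0,"rx":0,"ry":0,"rz":0},
  {"dx":0,"dy":0,"dz":0,"rx":0,"ry":0,"rz":0},
  {"dx":0,"dy":0,"dz":0,"rx":0,"ry":0,"rz":0},
  {"dx":0,"dy":0,"dz":0,"rx":0,"ry":0,"rz":0},
  {"dx":0,"dy":0,"dz":0,"rx":0,"ry":0,"rz":0},
], fingers=0.0)

```text
t: 36.12
eef_pos: [413.2, -359.7, 201.9]
tcp_rot: [3.14, -0.001, 1.672]
ft_force: [-1.1, -0.7, 6.3]
opening: 0.668
```

>>> play_rows([
  {"dx":0,"dy":0,"dz":0,"rx":0,"ry":0,"rz":0},
  {"dx":0,"dy":0,"dz":-10,"rx":0,"ry":0,"rz":0},
  {"dx":0,"dy":0,"dz":-35,"rx":0,"ry":0,"rz":0},
  {"dx":0,"dy":0,"dz":-70,"rx":0,"ry":0,"rz":0},
  {"dx":0,"dy":0,"dz":-105,"rx":0,"ry":0,"rz":0},
  {"dx":0,"dy":0,"dz":-140,"rx":0,"ry":0,"rz":0},
  {"dx":0,"dy":0,"dz":-170,"rx":0,"ry":0,"rz":0},
  {"dx":0,"dy":0,"dz":-170,"rx":0,"ry":0,"rz":0},
], fingers=0.0)

```text
t: 36.78
eef_pos: [413.1, -359.9, 378.1]
tcp_rot: [3.134, 0.007, 1.672]
ft_force: [-0.9, -0.2, -0.8]
opening: 0.668
```

```bash
python3 -c "
from h import *
c=shot('side','side36')
inc(519,-98,260,96)
st=env.state();R=Ro.from_euler('xyz',st['tcp_rot']);g=st['eef_pos']+R.apply([0,0,171.3]);print('grasp',g,proj(c,g))
b=g[2]-23.4
for e in(-5,0,5): print(e,discpred(c,g,96,33,(b,b+12),e))
cv2.imwrite('pics/c36.png',cv2.resize(c['image'][180:350,320:490,::-1],(560,560),interpolation=2))
print(green(c,(370,220,450,345)))
"
```

```text
t 36.83 pos [ 412.8 -359.7  375.2] yaw 95.81 open 0.67 F [-0.4  0.5 -1.4]
 d [249.4 132.4 -56.3] r [ 0.05  0.04 -0.03] rows>= 7
grasp [ 413.8115577  -360.31506651  203.94573767] [419.51748228 295.90742908]
-5 (array([400.3, 286.7]), array([441.5, 322.7]))
0 (array([397.7, 285.3]), array([438.8, 321.2]))
5 (array([395.1, 284. ]), array([436.1, 319.6]))
[((np.int32(417), np.int32(294), np.int32(23), np.int32(26), np.int32(336)),)]
```

View pics/c36.png

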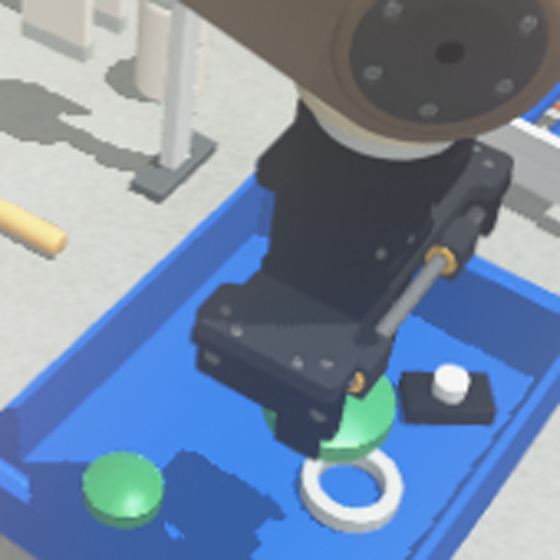

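Held flat and centred to about 1.5 mm. Carry it to the left carrier.

>>> play_rows([
  {"dx":12,"dy":6,"dz":-20,"rx":0.05,"ry":0.04,"rz":0},
  {"dx":42,"dy":22,"dz":-45,"rx":0.05,"ry":0.04,"rz":0},
  {"dx":76,"dy":40,"dz":-65,"rx":0.05,"ry":0.04,"rz":0},
  {"dx":112,"dy":59,"dz":-70,"rx":0.05,"ry":0.04,"rz":0},
  {"dx":148,"dy":79,"dz":-70,"rx":0.05,"ry":0.04,"rz":0},
  {"dx":184,"dy":98,"dz":-70,"rx":0.05,"ry":0.04,"rz":0},
  {"dx":220,"dy":117,"dz":-70,"rx":0.05,"ry":0.04,"rz":0},
  {"dx":249,"dy":132,"dz":-70,"rx":0.05,"ry":0.04,"rz":0},
], fingers=0.0)

```text
t: 37.5
eef_pos: [518.9, -95.8, 444.0]
tcp_rot: [-3.14, -0.001, 1.673]
ft_force: [0.3, 0.0, -1.0]
opening: 0.67
```

```bash
python3 -c "
from h import *
p=rail(109,-90); inc(p[0],p[1],275,96)
"
```

```text
t 37.5 pos [518.9 -95.8 444. ] yaw 95.85 open 0.67 F [ 0.3  0.  -1. ]
 d [328.6  62.3  -2.1] r [-0.01 -0.01 -0.03] rows>= 9
```

>>> play_rows([
  {"dx":25,"dy":5,"dz":-2,"rx":0,"ry":0,"rz":0},
  {"dx":65,"dy":12,"dz":-2,"rx":0,"ry":0,"rz":0},
  {"dx":105,"dy":20,"dz":-2,"rx":0,"ry":0,"rz":0},
  {"dx":145,"dy":28,"dz":-2,"rx":0,"ry":0,"rz":0},
  {"dx":185,"dy":35,"dz":-2,"rx":0,"ry":0,"rz":0},
  {"dx":225,"dy":43,"dz":-2,"rx":0,"ry":0,"rz":0},
  {"dx":265,"dy":51,"dz":-2,"rx":0,"ry":0,"rz":0},
  {"dx":290,"dy":56,"dz":-2,"rx":0,"ry":0,"rz":0},
], fingers=0.0)

```text
t: 38.17
eef_pos: [544.7, 201.7, 444.9]
tcp_rot: [-3.138, -0.001, 1.674]
ft_force: [0.9, -0.6, -0.9]
opening: 0.676
```

```bash
python3 -c "
from h import *
c=shot('side','side37')
cv2.imwrite('pics/c37.png',cv2.resize(c['image'][80:200,240:380,::-1],(700,600),interpolation=2))
p=rail(109); inc(p[0],p[1],265,96)
"
```

```text
t 38.22 pos [544.9 204.1 444.7] yaw 96.02 open 0.67 F [-2.3  2.  -2.1]
 d [32.8 96.   8.2] r [-0.03 -0.02  0.  ] rows>= 3
```

View pics/c37.png

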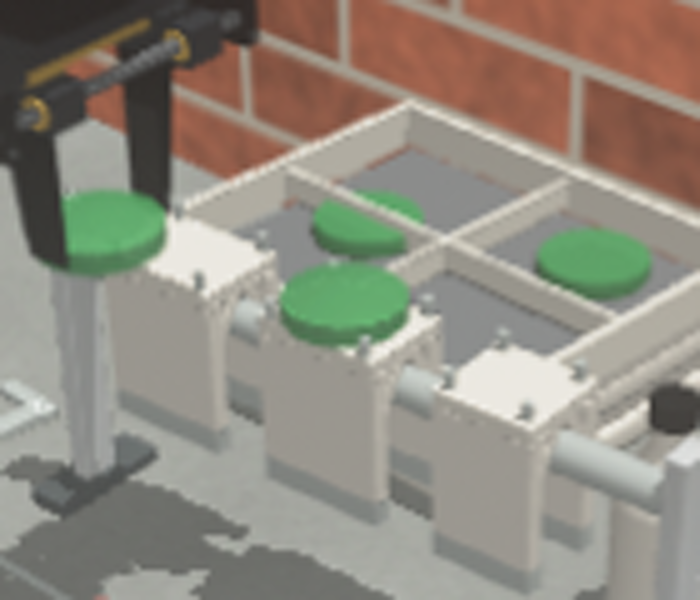

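>>> play_rows([
  {"dx":10,"dy":25,"dz":2,"rx":0,"ry":0,"rz":0},
  {"dx":22,"dy":60,"dz":5,"rx":0,"ry":0,"rz":0},
  {"dx":30,"dy":86,"dz":8,"rx":0,"ry":0,"rz":0},
  {"dx":32.8,"dy":96,"dz":8,"rx":0,"ry":0,"rz":0},
  {"dx":32.8,"dy":96,"dz":8,"rx":0,"ry":0,"rz":0},
  {"dx":32.8,"dy":96,"dz":8,"rx":0,"ry":0,"rz":0},
], fingers=0.0)

```text
t: 38.72
eef_pos: [636.8, 246.7, 434.7]
tcp_rot: [-3.135, -0.002, 1.676]
ft_force: [-0.1, 0.2, -0.1]
opening: 0.67
```

```bash
python3 -c "
from h import *
p=rail(109); inc(p[0],p[1],225,96)
"
```

```text
t 38.72 pos [636.8 246.7 434.7] yaw 96.02 open 0.67 F [-0.1  0.2 -0.1]
 d [ 0.   0.3 38.4] r [-0.06 -0.02  0.  ] rows>= 1
```

>>> play_rows([
  {"dx":0,"dy":0.3,"dz":12,"rx":-0.05,"ry":0,"rz":0},
  {"dx":0,"dy":0.3,"dz":25,"rx":-0.05,"ry":0,"rz":0},
  {"dx":0,"dy":0.3,"dz":35,"rx":-0.05,"ry":0,"rz":0},
  {"dx":0,"dy":0.3,"dz":38,"rx":-0.05,"ry":0,"rz":0},
  {"dx":0,"dy":0.3,"dz":38,"rx":-0.05,"ry":0,"rz":0},
], fingers=0.0)

```text
t: 39.13
eef_pos: [636.5, 246.5, 396.1]
tcp_rot: [-3.139, -0.001, 1.676]
ft_force: [0.1, -0.1, -1.1]
opening: 0.673
```

```bash
python3 -c "
from h import *
p=rail(109); inc(p[0],p[1],212.6,96)
c=shot('side','side38')
cv2.imwrite('pics/c38.png',cv2.resize(c['image'][85:185,230:330,::-1],(600,600),interpolation=2))
"
```

```text
t 39.13 pos [636.5 246.5 396.1] yaw 96.01 open 0.673 F [ 0.1 -0.1 -1.1]
 d [ 0.2  0.5 12.2] r [-0.02 -0.01  0.  ] rows>= 1
```

View pics/c38.png

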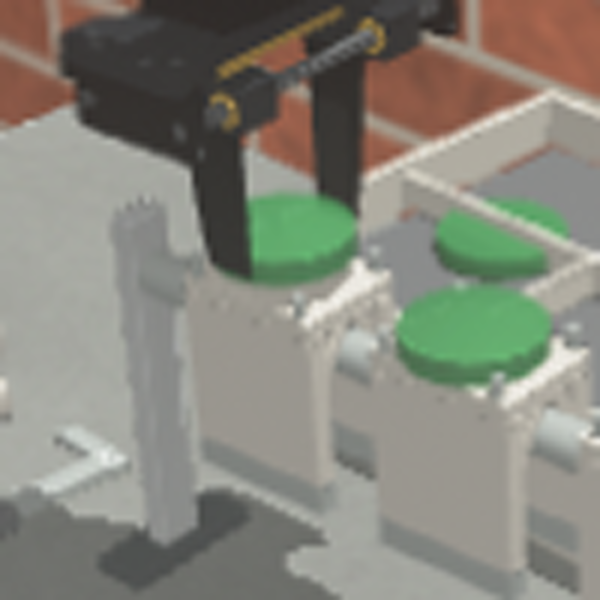

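>>> play_rows([
  {"dx":0.2,"dy":0.5,"dz":4,"rx":0,"ry":0,"rz":0},
  {"dx":0.2,"dy":0.5,"dz":8,"rx":0,"ry":0,"rz":0},
  {"dx":0.2,"dy":0.5,"dz":11,"rx":0,"ry":0,"rz":0},
  {"dx":0.2,"dy":0.5,"dz":12,"rx":0,"ry":0,"rz":0},
  {"dx":0.2,"dy":0.5,"dz":12.5,"rx":0,"ry":0,"rz":0},
  {"dx":0.2,"dy":0.5,"dz":12.5,"rx":0,"ry":0,"rz":0},
], fingers=0.0)

```text
t: 39.68
eef_pos: [637.2, 246.9, 384.3]
tcp_rot: [-3.14, -0.002, 1.676]
ft_force: [0.4, 0.7, -1.2]
opening: 0.671
```

```bash
python3 -c "
from h import *
p=rail(109); inc(p[0],p[1],212.6,96)
c=shot('side','side39')
cv2.imwrite('pics/c39.png',cv2.resize(c['image'][85:185,230:330,::-1],(600,600),interpolation=2))
"
```

```text
t 39.68 pos [637.2 246.9 384.3] yaw 96.01 open 0.671 F [ 0.4  0.7 -1.2]
 d [-0.  -0.3  0.4] r [-0.01 -0.02  0.  ] rows>= 1
```

View pics/c39.png

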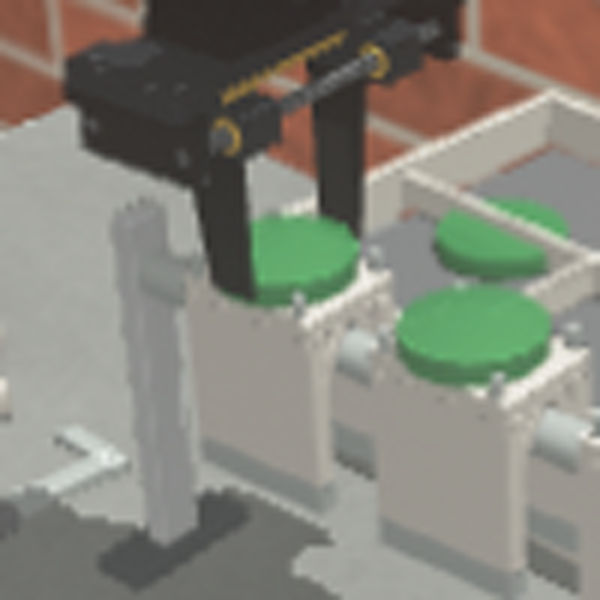

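The blank is between the pins and almost down. Lower 2 mm, release and rise.

>>> play_rows([
  {"dx":0,"dy":0,"dz":1,"rx":0,"ry":0,"rz":0},
  {"dx":0,"dy":0,"dz":1.8,"rx":0,"ry":0,"rz":0},
  {"dx":0,"dy":0,"dz":1.8,"rx":0,"ry":0,"rz":0},
], fingers=0.0)

```text
t: 39.98
eef_pos: [637.2, 246.9, 383.8]
tcp_rot: [3.141, -0.002, 1.676]
ft_force: [-1.8, -0.2, 6.0]
opening: 0.672
```

>>> play_rows([
  {"dx":0,"dy":0,"dz":0,"rx":0,"ry":0,"rz":0},
  {"dx":0,"dy":0,"dz":0,"rx":0,"ry":0,"rz":0},
  {"dx":0,"dy":0,"dz":0,"rx":0,"ry":0,"rz":0},
  {"dx":0,"dy":0,"dz":0,"rx":0,"ry":0,"rz":0},
  {"dx":0,"dy":0,"dz":0,"rx":0,"ry":0,"rz":0},
], fingers=0.9)

```text
t: 40.4
eef_pos: [637.2, 246.9, 383.7]
tcp_rot: [3.141, -0.002, 1.676]
ft_force: [0.3, -0.0, 0.3]
opening: 0.895
```

>>> play_rows([
  {"dx":0,"dy":0,"dz":-8,"rx":0,"ry":0,"rz":0},
  {"dx":0,"dy":0,"dz":-25,"rx":0,"ry":0,"rz":0},
  {"dx":0,"dy":0,"dz":-50,"rx":0,"ry":0,"rz":0},
  {"dx":0,"dy":0,"dz":-70,"rx":0,"ry":0,"rz":0},
  {"dx":0,"dy":0,"dz":-70,"rx":0,"ry":0,"rz":0},
], fingers=0.9)

```text
t: 40.82
eef_pos: [637.2, 246.8, 458.7]
tcp_rot: [3.135, -0.003, 1.676]
ft_force: [1.2, 0.3, 1.0]
opening: 0.902
```

```bash
python3 -c "
from h import *
inc(520,-40,260,96)
c=shot('side','side40')
cv2.imwrite('pics/c40.png',cv2.resize(c['image'][80:200,240:380,::-1],(700,600),interpolation=2))
"
```

```text
t 40.82 pos [637.2 246.8 458.7] yaw 96.02 open 0.902 F [1.2 0.3 1. ]
 d [-273.  -146.8   25.5] r [ 0.07 -0.03  0.  ] rows>= 8
```

View pics/c40.png

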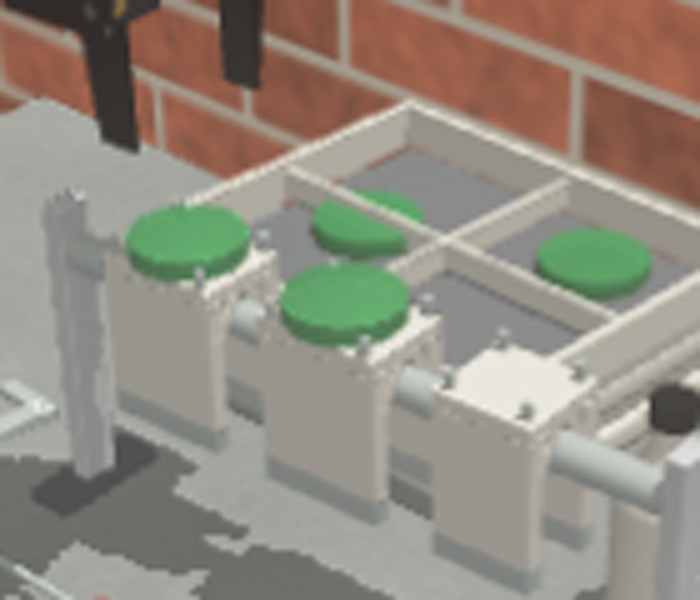

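Both wide carriers are loaded and flat. For the narrow carrier the candidates are small blanks at bin px (416,238) and (405,174), both green and about 50 mm. I'll take (416,238) because it is farther from the cup.

>>> play_rows([
  {"dx":-15,"dy":-8,"dz":0,"rx":0,"ry":0,"rz":0},
  {"dx":-50,"dy":-27,"dz":0,"rx":0,"ry":0,"rz":0},
  {"dx":-87,"dy":-47,"dz":0,"rx":0,"ry":0,"rz":0},
  {"dx":-124,"dy":-67,"dz":0,"rx":0,"ry":0,"rz":0},
  {"dx":-161,"dy":-87,"dz":5,"rx":0,"ry":0,"rz":0},
  {"dx":-198,"dy":-107,"dz":12,"rx":0,"ry":0,"rz":0},
  {"dx":-235,"dy":-126,"dz":18,"rx":0,"ry":0,"rz":0},
  {"dx":-273,"dy":-147,"dz":25,"rx":0,"ry":0,"rz":0},
], fingers=0.72)

```text
t: 41.53
eef_pos: [520.3, -36.9, 430.1]
tcp_rot: [3.138, -0.003, 1.676]
ft_force: [0.6, 0.2, -0.4]
opening: 0.716
```

```bash
python3 -c "
from h import *
inc(408,-242,220,96)
t=shot('top','top41')
o=np.zeros((600,800,3),np.uint8)
o[:350]=cv2.resize(t['image'][120:190,200:360,::-1],(800,350),interpolation=2)
o[350:,:400]=cv2.resize(t['image'][140:270,380:490,::-1],(400,473),interpolation=2)[:250]
cv2.imwrite('pics/c41.png',o)
im=t['image'].astype(int); m=((im[:,:,1]>im[:,:,0]+30)&(im[:,:,1]>im[:,:,2]+15)).astype(np.uint8); m[:,:200]=0;m[:120]=0;m[:,500:]=0
cs,_=cv2.findContours(m,cv2.RETR_EXTERNAL,cv2.CHAIN_APPROX_NONE)
for q in cs:
    if cv2.contourArea(q)<60: continue
    z=198 if q[:,0,0].mean()<370 else 15
    W=np.array([onz(t,u,v,z)[:2] for u,v in q[:,0,:]],np.float32); (x,y),r=cv2.minEnclosingCircle(W); d=np.array([x,y])-RM;a=np.radians(RY); print(q[:,0].mean(0).round(),round(x,1),round(y,1),round(r,1),'rail',round(d[0]*np.cos(a)+d[1]*np.sin(a),1),round(-d[0]*np.sin(a)+d[1]*np.cos(a),1))
"
```

```text
t 41.53 pos [520.3 -36.9 430.1] yaw 96.04 open 0.716 F [ 0.6  0.2 -0.4]
 d [-192.2 -133.4   37.8] r [ 0.04 -0.03  0.01] rows>= 6
[416. 238.] 407.8 -240.8 24.5 rail -278.4 -352.2
[406. 174.] 603.7 -217.3 24.7 rail -81.1 -349.1
[239. 155.] 637.2 249.3 33.5 rail 0.5 111.5
[280. 150.] 648.3 141.6 32.9 rail 0.5 3.2
```

View pics/c41.png

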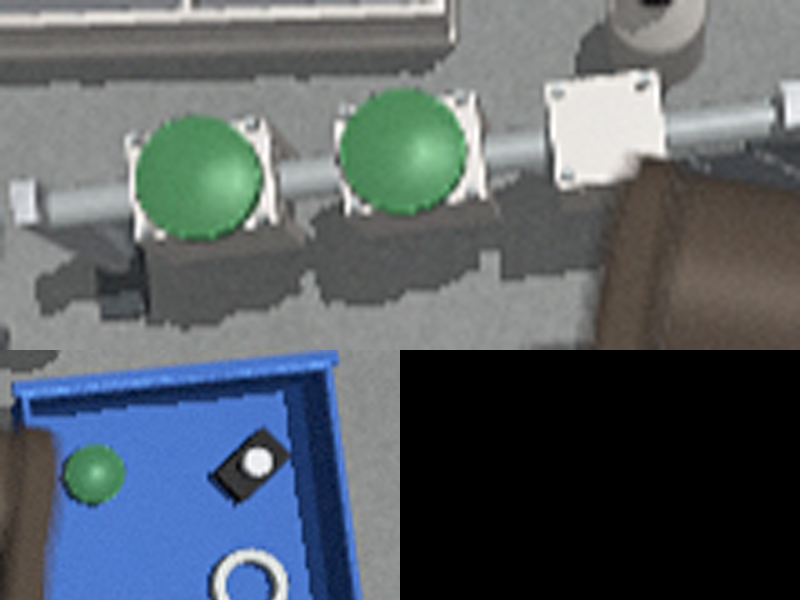

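Seen from the top, both large blanks sit within about 4 mm of their carrier centres. Next, pick the small blank at (408,−241).

>>> play_rows([
  {"dx":-15,"dy":-10,"dz":3,"rx":0,"ry":0,"rz":0},
  {"dx":-45,"dy":-31,"dz":8,"rx":0,"ry":0,"rz":0},
  {"dx":-78,"dy":-54,"dz":14,"rx":0,"ry":0,"rz":0},
  {"dx":-111,"dy":-77,"dz":20,"rx":0,"ry":0,"rz":0},
  {"dx":-144,"dy":-100,"dz":28,"rx":0,"ry":0,"rz":0},
  {"dx":-175,"dy":-122,"dz":36,"rx":0,"ry":0,"rz":0},
  {"dx":-191,"dy":-133,"dz":38,"rx":0,"ry":0,"rz":0},
  {"dx":-191,"dy":-133,"dz":38,"rx":0,"ry":0,"rz":0},
], fingers=0.72)

```text
t: 42.25
eef_pos: [404.1, -247.8, 389.3]
tcp_rot: [-3.141, -0.003, 1.67]
ft_force: [-0.1, -0.8, 1.1]
opening: 0.719
```

```bash
python3 -c "
from h import *
inc(408,-241,70,96)
"
```

```text
t 42.25 pos [ 404.1 -247.8  389.3] yaw 95.69 open 0.719 F [-0.1 -0.8  1.1]
 d [  5.9   4.7 148. ] r [-0.01 -0.03 -0.05] rows>= 4
```

>>> play_rows([
  {"dx":4,"dy":3,"dz":10,"rx":0,"ry":0,"rz":0},
  {"dx":4,"dy":3,"dz":45,"rx":0,"ry":0,"rz":0},
  {"dx":4,"dy":3,"dz":80,"rx":0,"ry":0,"rz":0},
  {"dx":4,"dy":3,"dz":115,"rx":0,"ry":0,"rz":0},
  {"dx":4,"dy":3,"dz":140,"rx":0,"ry":0,"rz":0},
  {"dx":4,"dy":3,"dz":148,"rx":0,"ry":0,"rz":0},
  {"dx":4,"dy":3,"dz":148,"rx":0,"ry":0,"rz":0},
], fingers=0.72)

```text
t: 42.83
eef_pos: [406.5, -242.6, 239.7]
tcp_rot: [-3.138, -0.006, 1.671]
ft_force: [0.1, 0.8, 0.4]
opening: 0.72
```

```bash
python3 -c "
from h import *
inc(408,-241,28,96)
c=shot('side','side42')
cv2.imwrite('pics/c42.png',cv2.resize(c['image'][230:400,290:460,::-1],(560,560),interpolation=2))
"
```

```text
t 42.83 pos [ 406.5 -242.6  239.7] yaw 95.71 open 0.72 F [0.1 0.8 0.4]
 d [ 1.2  1.8 40.4] r [-0.04 -0.06 -0.05] rows>= 1
```

View pics/c42.png

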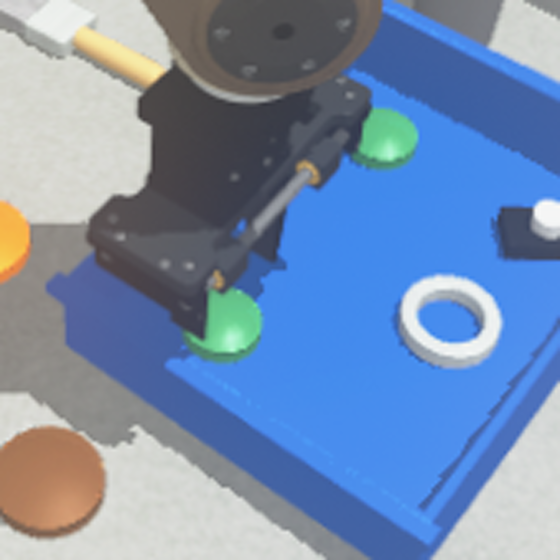

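>>> play_rows([
  {"dx":1.2,"dy":1.8,"dz":14,"rx":-0.04,"ry":-0.06,"rz":0},
  {"dx":1.2,"dy":1.8,"dz":28,"rx":-0.04,"ry":-0.06,"rz":0},
  {"dx":1.2,"dy":1.8,"dz":36,"rx":-0.04,"ry":-0.06,"rz":0},
  {"dx":1.2,"dy":1.8,"dz":39,"rx":-0.04,"ry":-0.06,"rz":0},
  {"dx":1.2,"dy":1.8,"dz":39.5,"rx":-0.04,"ry":-0.06,"rz":0},
  {"dx":1.2,"dy":1.8,"dz":39.5,"rx":-0.04,"ry":-0.06,"rz":0},
], fingers=0.72)

```text
t: 43.38
eef_pos: [408.5, -241.4, 202.4]
tcp_rot: [3.139, 0.003, 1.67]
ft_force: [0.3, 0.3, 0.7]
opening: 0.718
```

>>> play_rows([
  {"dx":0,"dy":0,"dz":0,"rx":0,"ry":0,"rz":0},
  {"dx":0,"dy":0,"dz":0,"rx":0,"ry":0,"rz":0},
  {"dx":0,"dy":0,"dz":0,"rx":0,"ry":0,"rz":0},
  {"dx":0,"dy":0,"dz":0,"rx":0,"ry":0,"rz":0},
  {"dx":0,"dy":0,"dz":0,"rx":0,"ry":0,"rz":0},
  {"dx":0,"dy":0,"dz":0,"rx":0,"ry":0,"rz":0},
], fingers=0.0)

```text
t: 43.88
eef_pos: [408.6, -241.4, 202.7]
tcp_rot: [3.139, 0.003, 1.67]
ft_force: [-0.3, 0.8, 6.2]
opening: 0.499
```

>>> play_rows([
  {"dx":0,"dy":0,"dz":0,"rx":0,"ry":0,"rz":0},
  {"dx":0,"dy":0,"dz":-10,"rx":0,"ry":0,"rz":0},
  {"dx":0,"dy":0,"dz":-35,"rx":0,"ry":0,"rz":0},
  {"dx":0,"dy":0,"dz":-70,"rx":0,"ry":0,"rz":0},
  {"dx":0,"dy":0,"dz":-105,"rx":0,"ry":0,"rz":0},
  {"dx":0,"dy":0,"dz":-140,"rx":0,"ry":0,"rz":0},
  {"dx":0,"dy":0,"dz":-170,"rx":0,"ry":0,"rz":0},
  {"dx":0,"dy":0,"dz":-170,"rx":0,"ry":0,"rz":0},
], fingers=0.0)

```text
t: 44.55
eef_pos: [408.1, -240.9, 378.4]
tcp_rot: [3.132, 0.009, 1.671]
ft_force: [0.2, -0.4, 0.2]
opening: 0.502
```

```bash
python3 -c "
from h import *
inc(540,-60,270,96)
c=shot('side','side43')
cv2.imwrite('pics/c43.png',cv2.resize(c['image'][170:340,270:440,::-1],(560,560),interpolation=2))
"
```

```text
t 44.55 pos [ 408.1 -240.9  378.4] yaw 95.72 open 0.502 F [ 0.2 -0.4  0.2]
 d [166.3 149.9 -63. ] r [ 0.09  0.09 -0.05] rows>= 6
```

View pics/c43.png

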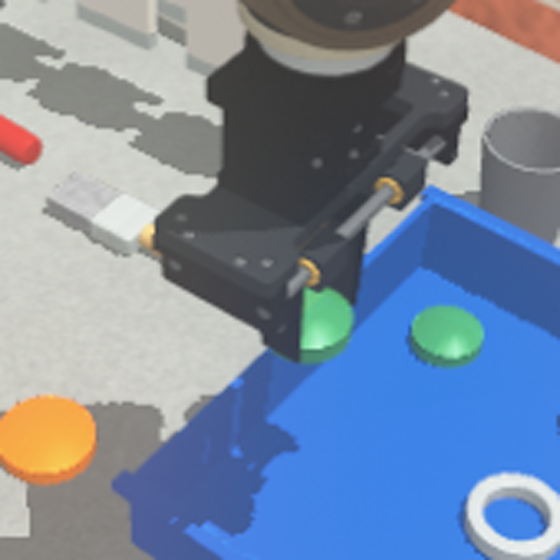

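The small blank is held (opening 47.6 mm, the same 2 mm under-reading as with the large ones). Carry it to the narrow carrier.

>>> play_rows([
  {"dx":8,"dy":7,"dz":-20,"rx":0.09,"ry":0.09,"rz":0},
  {"dx":30,"dy":27,"dz":-45,"rx":0.09,"ry":0.09,"rz":0},
  {"dx":56,"dy":50,"dz":-65,"rx":0.09,"ry":0.09,"rz":0},
  {"dx":83,"dy":75,"dz":-70,"rx":0.09,"ry":0.09,"rz":0},
  {"dx":110,"dy":99,"dz":-70,"rx":0.09,"ry":0.09,"rz":0},
  {"dx":137,"dy":123,"dz":-70,"rx":0.09,"ry":0.09,"rz":0},
  {"dx":164,"dy":148,"dz":-70,"rx":0.09,"ry":0.09,"rz":0},
  {"dx":166,"dy":150,"dz":-70,"rx":0.09,"ry":0.09,"rz":0},
], fingers=0.0)

```text
t: 45.27
eef_pos: [542.1, -56.5, 444.3]
tcp_rot: [-3.138, -0.004, 1.674]
ft_force: [-0.9, -0.1, -1.1]
opening: 0.505
```

```bash
python3 -c "
from h import *
p=rail(-105); inc(p[0],p[1],262,96)
t=shot('top','top44'); tops2(t)
c=shot('side','side44')
cv2.imwrite('pics/c44.png',cv2.resize(c['image'][80:220,240:400,::-1],(640,560),interpolation=2))
"
```

```text
t 45.27 pos [542.1 -56.5 444.3] yaw 95.89 open 0.505 F [-0.9 -0.1 -1.1]
 d [ 77.9 125.7  10.9] r [-0.03 -0.04 -0.02] rows>= 4
(310, 135, 23, 21) xy 660.6 34.5 rail x,y 1.5 -104.6 [58.  53.5] 89.1
```

View pics/c44.png

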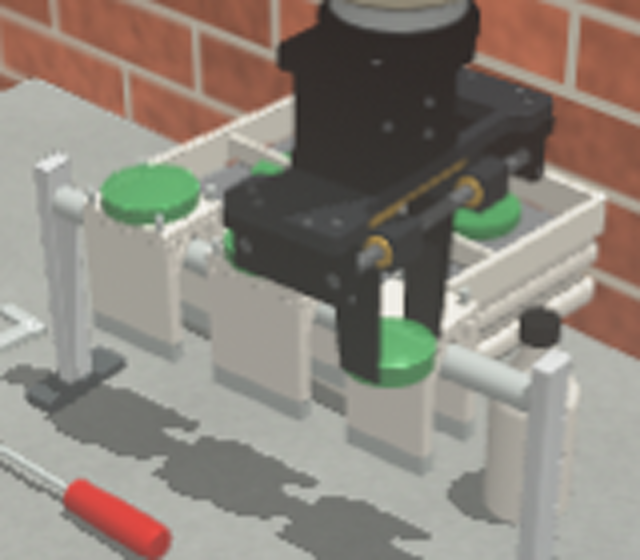

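>>> play_rows([
  {"dx":18,"dy":28,"dz":0,"rx":0,"ry":0,"rz":0},
  {"dx":40,"dy":65,"dz":3,"rx":0,"ry":0,"rz":0},
  {"dx":62,"dy":100,"dz":6,"rx":0,"ry":0,"rz":0},
  {"dx":75,"dy":121,"dz":10,"rx":0,"ry":0,"rz":0},
  {"dx":78,"dy":125.5,"dz":10,"rx":0,"ry":0,"rz":0},
  {"dx":78,"dy":125.5,"dz":10,"rx":0,"ry":0,"rz":0},
  {"dx":78,"dy":125.5,"dz":10,"rx":0,"ry":0,"rz":0},
], fingers=0.0)

```text
t: 45.95
eef_pos: [656.5, 30.1, 433.3]
tcp_rot: [-3.135, -0.003, 1.672]
ft_force: [-0.1, 0.1, -1.3]
opening: 0.501
```

```bash
python3 -c "
from h import *
p=rail(-105); inc(p[0],p[1],226,96)
"
```

```text
t 45.95 pos [656.5  30.1 433.3] yaw 95.83 open 0.501 F [-0.1  0.1 -1.3]
 d [ 3.5  3.2 36. ] r [-0.06 -0.03 -0.03] rows>= 1
```

>>> play_rows([
  {"dx":3,"dy":2.7,"dz":5,"rx":-0.05,"ry":-0.03,"rz":0},
  {"dx":3,"dy":2.7,"dz":15,"rx":-0.05,"ry":-0.03,"rz":0},
  {"dx":3,"dy":2.7,"dz":28,"rx":-0.05,"ry":-0.03,"rz":0},
  {"dx":3,"dy":2.7,"dz":35,"rx":-0.05,"ry":-0.03,"rz":0},
  {"dx":3,"dy":2.7,"dz":36,"rx":-0.05,"ry":-0.03,"rz":0},
  {"dx":3,"dy":2.7,"dz":36,"rx":-0.05,"ry":-0.03,"rz":0},
], fingers=0.0)

```text
t: 46.45
eef_pos: [658.5, 33.0, 396.9]
tcp_rot: [-3.139, 0.0, 1.672]
ft_force: [0.6, 0.3, 0.9]
opening: 0.5
```

```bash
python3 -c "
from h import *
p=rail(-105); inc(p[0],p[1],213.4,96)
c=shot('side','side45')
cv2.imwrite('pics/c45.png',cv2.resize(c['image'][110:210,290:390,::-1],(600,600),interpolation=2))
"
```

```text
t 46.45 pos [658.5  33.  396.9] yaw 95.8 open 0.5 F [0.6 0.3 0.9]
 d [ 0.9  0.7 12.2] r [-0.02  0.   -0.03] rows>= 1
```

View pics/c45.png

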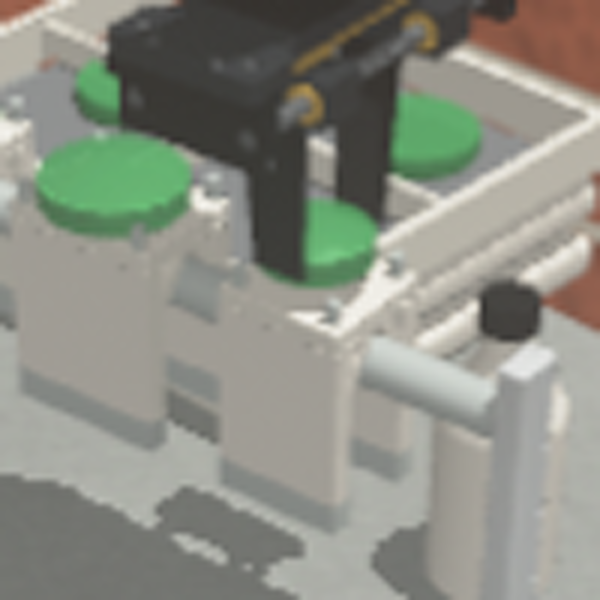

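>>> play_rows([
  {"dx":0.6,"dy":0.7,"dz":4,"rx":0,"ry":0,"rz":0},
  {"dx":0.6,"dy":0.7,"dz":8,"rx":0,"ry":0,"rz":0},
  {"dx":0.6,"dy":0.7,"dz":11,"rx":0,"ry":0,"rz":0},
  {"dx":0.6,"dy":0.7,"dz":12,"rx":0,"ry":0,"rz":0},
  {"dx":0.6,"dy":0.7,"dz":12,"rx":0,"ry":0,"rz":0},
], fingers=0.0)

```text
t: 46.92
eef_pos: [659.3, 33.8, 385.2]
tcp_rot: [-3.14, 0.0, 1.672]
ft_force: [0.3, -0.7, -1.0]
opening: 0.5
```

```bash
python3 -c "
from h import *
p=rail(-105); inc(p[0],p[1],213.4,96)
c=shot('side','side46')
cv2.imwrite('pics/c46.png',cv2.resize(c['image'][110:210,290:390,::-1],(600,600),interpolation=2))
"
```

```text
t 46.92 pos [659.3  33.8 385.2] yaw 95.81 open 0.5 F [ 0.3 -0.7 -1. ]
 d [ 0.2 -0.1  0.5] r [-0.01  0.   -0.03] rows>= 1
```

View pics/c46.png

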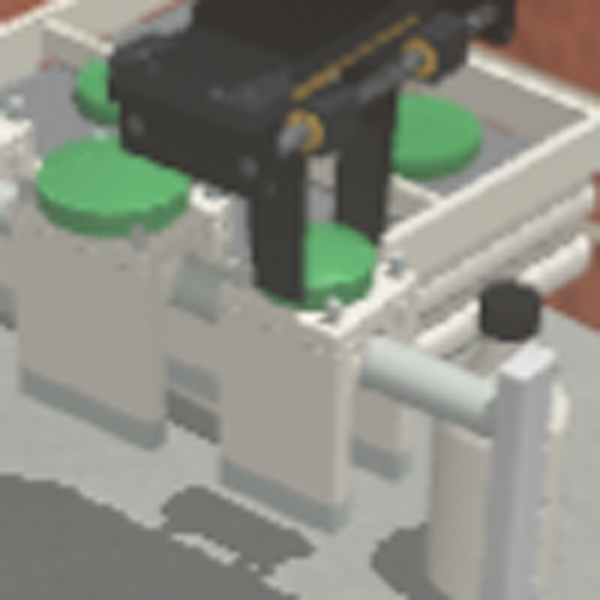

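Between the pins, about 1 mm to go. Seat, release and rise.

>>> play_rows([
  {"dx":0,"dy":0,"dz":1,"rx":0,"ry":0,"rz":0},
  {"dx":0,"dy":0,"dz":1.6,"rx":0,"ry":0,"rz":0},
  {"dx":0,"dy":0,"dz":1.6,"rx":0,"ry":0,"rz":0},
], fingers=0.0)

```text
t: 47.22
eef_pos: [659.3, 33.9, 384.6]
tcp_rot: [3.141, 0.0, 1.672]
ft_force: [-1.0, 0.6, 4.9]
opening: 0.502
```

>>> play_rows([
  {"dx":0,"dy":0,"dz":0,"rx":0,"ry":0,"rz":0},
  {"dx":0,"dy":0,"dz":0,"rx":0,"ry":0,"rz":0},
  {"dx":0,"dy":0,"dz":0,"rx":0,"ry":0,"rz":0},
  {"dx":0,"dy":0,"dz":0,"rx":0,"ry":0,"rz":0},
  {"dx":0,"dy":0,"dz":0,"rx":0,"ry":0,"rz":0},
], fingers=0.8)

```text
t: 47.63
eef_pos: [659.3, 33.9, 384.4]
tcp_rot: [-3.142, 0.0, 1.672]
ft_force: [-0.0, -0.3, 0.5]
opening: 0.775
```

>>> play_rows([
  {"dx":0,"dy":0,"dz":-8,"rx":0,"ry":0,"rz":0},
  {"dx":0,"dy":0,"dz":-25,"rx":0,"ry":0,"rz":0},
  {"dx":0,"dy":0,"dz":-50,"rx":0,"ry":0,"rz":0},
  {"dx":0,"dy":0,"dz":-75,"rx":0,"ry":0,"rz":0},
  {"dx":0,"dy":0,"dz":-75,"rx":0,"ry":0,"rz":0},
], fingers=0.8)

```text
t: 48.05
eef_pos: [659.4, 33.9, 465.1]
tcp_rot: [3.134, 0.001, 1.672]
ft_force: [0.4, -0.2, 0.1]
opening: 0.803
```

```bash
python3 -c "
from h import *
inc(500,-150,270,96)
"
```

```text
t 48.05 pos [659.4  33.9 465.1] yaw 95.82 open 0.803 F [ 0.4 -0.2  0.1]
 d [-166.8 -177.4   22.7] r [ 0.07  0.01 -0.03] rows>= 6
```

Back the arm away for clear final views.

>>> play_rows([
  {"dx":-15,"dy":-16,"dz":0,"rx":0,"ry":0,"rz":0},
  {"dx":-42,"dy":-45,"dz":0,"rx":0,"ry":0,"rz":0},
  {"dx":-70,"dy":-75,"dz":0,"rx":0,"ry":0,"rz":0},
  {"dx":-98,"dy":-105,"dz":0,"rx":0,"ry":0,"rz":0},
  {"dx":-125,"dy":-135,"dz":0,"rx":0,"ry":0,"rz":0},
  {"dx":-150,"dy":-160,"dz":0,"rx":0,"ry":0,"rz":0},
  {"dx":-167,"dy":-177,"dz":0,"rx":0,"ry":0,"rz":0},
  {"dx":-167,"dy":-177,"dz":0,"rx":0,"ry":0,"rz":0},
], fingers=0.8)

```text
t: 48.72
eef_pos: [497.9, -152.6, 464.5]
tcp_rot: [3.134, 0.002, 1.669]
ft_force: [0.4, 0.6, 0.9]
opening: 0.804
```

>>> play_rows([
  {"dx":-20,"dy":-5,"dz":0,"rx":0,"ry":0,"rz":0},
  {"dx":-50,"dy":-10,"dz":0,"rx":0,"ry":0,"rz":0},
  {"dx":-80,"dy":-15,"dz":0,"rx":0,"ry":0,"rz":0},
  {"dx":-110,"dy":-20,"dz":0,"rx":0,"ry":0,"rz":0},
  {"dx":-140,"dy":-25,"dz":0,"rx":0,"ry":0,"rz":0},
  {"dx":-140,"dy":-25,"dz":0,"rx":0,"ry":0,"rz":0},
], fingers=0.8)

```text
t: 49.22
eef_pos: [486.7, -298.2, 464.3]
tcp_rot: [3.134, 0.003, 1.667]
ft_force: [-0.1, 0.3, 0.1]
opening: 0.798
```

```bash
python3 -c "
from h import *
t=shot('top','top50');c=shot('side','side50')
o=np.zeros((600,800,3),np.uint8)
o[:300,:640]=cv2.resize(t['image'][120:195,200:360,::-1],(640,300),interpolation=2)
o[300:,:375]=cv2.resize(c['image'][90:210,240:390,::-1],(375,300),interpolation=2)
o[300:,400:]=cv2.resize(t['image'][120:270,280:480,::-1],(400,300),interpolation=2)
cv2.imwrite('pics/c50.png',o)
im=t['image'].astype(int); m=((im[:,:,1]>im[:,:,0]+30)&(im[:,:,1]>im[:,:,2]+15)).astype(np.uint8); m[:,:200]=0;m[:120]=0;m[:,500:]=0
cs,_=cv2.findContours(m,cv2.RETR_EXTERNAL,cv2.CHAIN_APPROX_NONE)
for q in cs:
    if cv2.contourArea(q)<60: continue
    z=198 if q[:,0,0].mean()<370 else 15
    W=np.array([onz(t,u,v,z)[:2] for u,v in q[:,0,:]],np.float32); (x,y),r=cv2.minEnclosingCircle(W); d=np.array([x,y])-RM;a=np.radians(RY); print(round(x,1),round(y,1),round(r,1),'rail',round(d[0]*np.cos(a)+d[1]*np.sin(a),1),round(-d[0]*np.sin(a)+d[1]*np.cos(a),1))
"
```

```text
603.7 -217.3 24.7 rail -81.1 -349.1
637.2 249.3 33.5 rail 0.5 111.5
648.5 141.5 32.9 rail 0.6 3.0
659.8 35.6 25.5 rail 0.8 -103.5
```

View pics/c50.png

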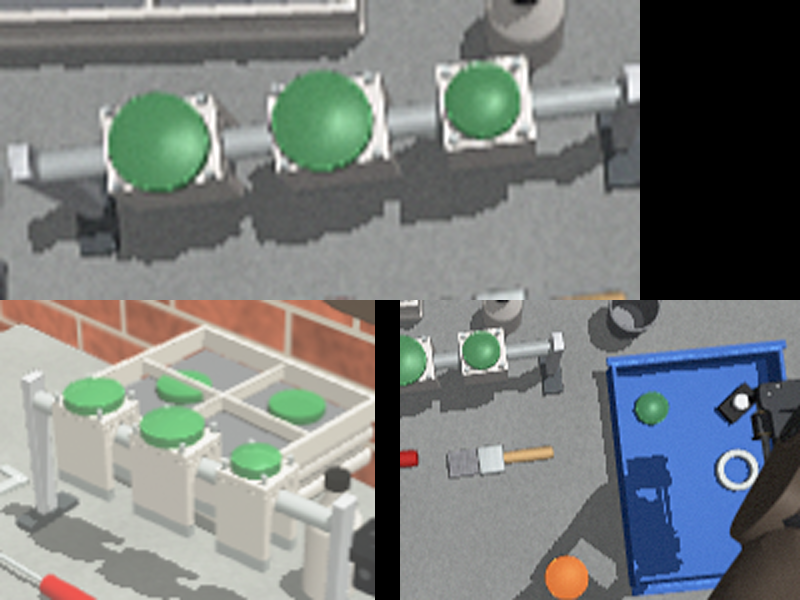

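View pics/top50.png

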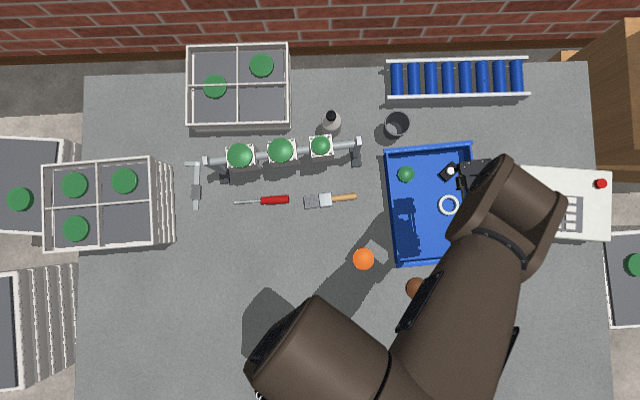

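All three carriers hang level, each with a blank between its pins. The spare small blank, ring and chuck are in the bin, and the bystanders haven't moved. Handing in.

```bash
python3 -c "
from h import *
print(env.job_done())"
```

```text
the job is handed in; nothing more can be done
None
```

The job is done and handed in at about 49 s of the 208 s allowed; no verdict was reported. Three carriers were present (two wide, one narrow). I hung all of them on the rail, then put a large blank on each wide carrier and a small blank on the narrow one.

- **Left wide carrier:** it got knocked after hanging and settled tilted by about 0.1–0.2 rad. Squeezing it alone did not square it, so I lifted it slightly, turned it back and re-seated it while all the blanks were still in the bin. It then read upright.
- **Last checks, from camera pictures:**
  - All three carriers look upright and seated.
  - The blanks lie flat between their pins, within about 1 mm of the bar line.
  - Along the bar the left and narrow blanks are within about 1 mm of centre. The middle one is about 3–4 mm off, against the 12 mm allowed.
  - The spare small blank, ring and chuck are in the bin, and the tools and containers show no visible movement.
- **Readings that disagreed:** the jaws read about 2 mm under the true diameter on all three blanks. Top-camera and arm positions differed by about 2–3 mm along the bar.

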